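Shut the stock crate and stand the easel price board on its lid

ROBOT

A 6-joint arm with a two-finger parallel gripper is mounted at the origin on the work surface. World frame = base frame: x ahead of the robot, y to its left, z up, the work surface at z = 0. Lengths are in mm, angles in rad, forces in N, time in s.
With the tool pointing down it reaches from about 275 to 1000 mm from the base axis. Payload 8.4 kg.
Tool frame: the origin (TCP) lies at the very end of the fingers, on their centre line; the grasp point (between the pads) lies 19 mm behind it (r.pinch_z is the distance from the TCP to the grasp point, in mm); z points along the fingers, y is the direction in which the jaws open and shut (so a half turn about z gives the same grasp; the last joint's range is limited). The gripper opens to 85 mm and grips with 20 to 120 N. Pads are 22 mm wide; open, the fingers measure 114 mm over their backs; the gripper's body (76 mm by 85 mm) begins 54 mm behind the grasp point. The pads swing forward as they close: fully open they stand 13 mm farther back than shut.
Start: joints at [1.346, 0.353, 1.633, -0, 1.155, -0.002], TCP at [138.099, 609.554, 207.681] pointing down, gripper open.
Joint ranges: [-2.63, 2.63], [-0.92, 2.1], [0.06, 2.66], [-1.3, 4.44], [0, 2.69], [-3.02, 3.02]. Speed limits (rad/s): [2.22, 2.22, 2.79, 3.14, 3.14, 3.14].

INTERFACE

Orientations are given as [roll, pitch, yaw] about the fixed x, y, z axes, in that order (R = Rz(yaw) Ry(pitch) Rx(roll)).
In Python, from rig import r, optics gives the robot as it stands.
- The arm moves only by the shell command python3 -m creep 'ROWS' [FORCE]. ROWS is JSON, a list of rows, each an object with "dp": the shift along the tool's x, y, z in mm, a list of three; "angular": the turn, a rotation vector about the tool's x, y, z in rad, a list of three; "fingers": the finger opening in mm, from 0 to 85.4. In form: [{"dp": [dx, dy, dz], "angular": [wx, wy, wz], "fingers": fingers}, ...]. A call has 1 to 5 rows; each row is the pose to reach, as a shift and turn from the pose commanded when the call began, along the tool's axes at that moment; what a row does not reach only later rows make up. A row lasts 1/12 s, in which the tool goes at most 41.7 mm and 7.16 degrees, less where a joint would pass 70% of its speed; a pose out of reach is approached as far as the arm can. A call with a gripper value outside its range is refused whole. The fingers move at their own pace and stop on an object; FORCE is the grip in N (left out, the last holds). Time passes only in rows, so rows that repeat a pose let the fingers close. It gives the time, the measured TCP pose, the force and the opening at its end, in the units of the state.
- r.sense(): the state, without advancing time (a new reading comes with each control period).
- optics.grab_frame(name): name is "scene" or "side" or "wrist"; returns the picture (400x640x3 uint8, blue, green, red); there is no depth.
- optics.camera_params(name): a dict with "fx", "fy", "cx", "cy" (pixels), "distortion" ([k1, k2, p1, p2, k3] as OpenCV has them; the pictures are not rectified), "eye" and "rotation" of the camera in the world; the wrist camera has in their place "T_tool_cam" (4x4, takes a point from camera to tool coordinates, whose origin is the TCP and whose axes are the flange's). Camera axes: x right, y up, looking along -z (the intrinsics and any distortion apply to the point x, -y, -z); pixel columns grow to the right and rows downward; lengths in mm; the calibration is good to about 2 mm. A picture is of the moment at which its call begins: read the wrist's pose just before it. camera_params takes no time and is no camera call.
- r.sign_off(): hands the job in, once; it reports no verdict.
The state is a dict: "clock": time; "qpos": joint angles; "qvel": joint speeds; "joint_efforts": joint torques, N m; "eef_pos": TCP position; "tcp_rot": TCP orientation; "contact_force": force on the tool from outside, world axes, zero at the start; "wrist_torque": the same for the moment, N m; "opening": opening from 0.0 (shut) to 1.0 (fully open).
Only numpy, scipy, OpenCV 4.12 (cv2) and the standard library are available. Lean on these libraries where they do the work, as an engineer would, in place of code of your own. Each camera call takes 0.05 s, during which the arm holds its last target.

TASK

Set up this part of the stall: push the crate's sliding lid fully shut, fold the leg right out from the back of the price board that is leaning on the stock crate beside it, and stand the board up on its leg in the middle of the shut lid, square to the crate and with its yellow face to the same side as the crate's labelled front, where the customers stand. Set it down rather than dropping it, leave it standing by itself, and leave the other goods on the table where they are.

Things in the scene. Friction and masses are not known exactly. Their poses are not given: they have to be found in the camera images.
- crate: Low wooden crate with a sliding lid: 180 mm (its x) by 240 mm (its y) by 85 mm high, fixed, yawed. Origin: centre of its underside, on the table; z up; its labelled front looks along its +x, away from the robot. Long walls at x = +-78 to 90 mm, and the end wall at y = -108 to -120 mm that the lid shuts against, rise to 85 mm, 7 mm above the lid.
- lid_floor (a point): On the crate: centre of the lid's flat top when the lid is shut (crate x = 0, y = 0, 78 mm above the table). Shut, the flat top measures x = -77 to 77 mm, y = -108 to 93 mm (there the batten begins).
- lid (a joint): How far the lid is open, in m: 0 = fully shut, at most 0.105. It slides along the crate's +y to open and then juts out beyond that end. Stays where left (friction about 2 N), stops by itself when shut. Pale wood, 10 mm thick, 154 mm (x) by 227 mm (y), top 78 mm above the table; when shut its open end lies at crate y = 119 mm.
- lid_batten (a point): Middle of the top of the dark finger batten across the lid near its open end, 98 mm above the table. It is 90 mm long (crate x), 14 mm thick (crate y), stands 20 mm above the lid, and lies at crate y = 100 mm + the lid's opening. Push or pinch it to slide the lid.
- board: Price board, loose, about 0.3 kg: wooden panel 130 mm wide (its y), 200 high (its z), 10 thick (its x); blank yellow face at -x, folding leg on its back (+x). Origin: middle of the bottom edge, mid-thickness; z runs up the panel. Starts leaning, face down, on the stock crate's +x rim, foot on the table. Standing on its leg it leans back about 16 degrees from vertical, top towards the leg side.
- board_top (a point): Middle of the board's top edge (board z = 200 mm, mid-thickness). At the start it is 158 mm up; the board's z is tilted 38 degrees from vertical towards the stock crate's -x, held by friction only, and its top 50 mm or so stick out freely over the open stock crate.
- leg (a joint): Opening of the leg in rad: 0 = folded against the board's back, 0.56 = fully out, at its stop. Stays where left (friction about 0.036 N m). Opening swings its lower end away from the back, a turn about the board's -y axis.
- leg_hinge (a point): Middle of the leg's hinge axis, which runs along the board's y at board x = 14 mm, z = 150 mm. It moves with the board.
- leg_tip (a point): Middle of the leg's free end, 145 mm from the hinge; next to the board's bottom edge when folded. The leg is a wooden bar 34 mm wide (along y), 16 mm thick; folded, it lies 1 to 17 mm off the board's back and can be pinched across its width.
- stock: Stock crate that the board leans on: open, wooden, 120 mm (its x) by 170 mm (its y) by 115 mm high, walls 10 mm, fixed, yawed, black rubbers inside up to 80 mm above the table. Origin: centre of its underside; z up.
- pair_a: Taped pair of black footrest rubbers, 100 x 75 x 38 mm, lying on the table beyond the foot of the leaning board. To be left alone. Origin under its centre.
- pair_b: Taped pair of black footrest rubbers, 90 x 75 x 38 mm, lying beside the lidded crate's +y end, under the jutting lid. To be left alone. Origin under its centre.
- care: White plastic bottle, 52 mm across and 165 mm tall, standing at the back in the middle. To be left alone. Origin under its centre.
- jar: Glass jar, 66 mm across and 85 mm tall, in front of the lidded crate's label. To be left alone. Origin under its centre.
- carton: Small cardboard carton, 75 x 60 x 70 mm high, beside the lidded crate's -y end. To be left alone. Origin under its centre.
- kneegrip: Flat black rubber knee pad, 110 x 75 x 12 mm, in front of the lidded crate's label. To be left alone. Origin under its centre.
- clamp: Spring clamp with blue handles, about 100 mm long, lying beside the leaning board. To be left alone. Origin under its centre.
Mind the look-alikes: they are no part of the job. Of the things shaped like the board, the wooden one is meant.

How it is judged:
By the outcome, as a careful person would: the job done as asked, in the order asked, and still so for the second after the job is handed in, with the robot touching nothing.
It also fails if it takes over 64 s, if anything falls off the work surface, if the arm or the gripper's body presses on something with over 40 N, if the wrist force passes 120 N, or if a joint passes its speed limit or range.

## Working session

There is one attempt and no reset: what is moved stays moved. The work goes in short steps, Python scripts to look and compute and a shell command to move; the robot and the scene stay as the last step left them, time stands still between calls to the robot, and variables do not carry over. Pictures are saved under pics/ and viewed, and the job is handed in when it is done.

```bash
ls; mkdir -p pics
python3 - <<'E'
from rig import r, optics
import cv2,json
print(r.sense())
for n in ["scene","side","wrist"]:
    p=optics.camera_params(n); print(n,p)
    cv2.imwrite(f"pics/{n}0.png",optics.grab_frame(n))
E
```

```text
pics
{'clock': 0.0, 'qpos': array([ 1.34559474e+00,  3.53696424e-01,  1.63416126e+00, -1.61719914e-05,
        1.15519415e+00, -2.40832631e-03]), 'qvel': array([-0.00053808,  0.00143096, -0.00086083, -0.00074482, -0.00313276,
       -0.00150159]), 'joint_efforts': array([ 8.11595019e-04, -6.05266070e+01, -3.42067623e+01,  1.63537861e-04,
        9.59754456e-03, -1.76651815e-05]), 'eef_pos': array([137.98917151, 609.03564905, 206.91995134]), 'tcp_rot': array([-3.14013344e+00,  1.12715494e-05,  2.91880594e+00]), 'contact_force': array([ 0.2586913 , -0.64154153, -0.18545188]), 'wrist_torque': array([ 0.02198317,  0.01925923, -0.03324638]), 'opening': 0.9980495130656704}
scene {'fx': 402.74596431184233, 'fy': 402.74596431184233, 'cx': 323.64141342989524, 'cy': 197.39457859853155, 'distortion': array([-0.00168592,  0.        ,  0.        ,  0.        ,  0.        ]), 'eye': array([1299.83432534,  428.59846498,  838.66677494]), 'rotation': array([0.86583574, 0.01207658, 2.09289908])}
side {'fx': 440.12122873562134, 'fy': 440.12122873562134, 'cx': 318.32400508569555, 'cy': 193.04010022527936, 'distortion': array([-0.05794051,  0.        ,  0.        ,  0.        ,  0.        ]), 'eye': array([ 379.22655907, -674.36037117,  887.5495243 ]), 'rotation': array([ 0.75337033, -0.00242508, -0.22570622])}
wrist {'fx': 330.1055232768984, 'fy': 330.1055232768984, 'cx': 317.08970995455684, 'cy': 195.1834450131726, 'distortion': array([0.01860615, 0.        , 0.        , 0.        , 0.        ]), 'T_tool_cam': array([[ 7.24618607e-04,  9.55652875e-01,  2.94494580e-01,
         7.46544106e+01],
       [ 9.99999314e-01, -4.21595613e-04, -1.09244472e-03,
        -8.37078581e-01],
       [-9.19840317e-04,  2.94495170e-01, -9.55652525e-01,
        -1.65186621e+02],
       [ 0.00000000e+00,  0.00000000e+00,  0.00000000e+00,
         1.00000000e+00]])}
```

View pics/scene0.png

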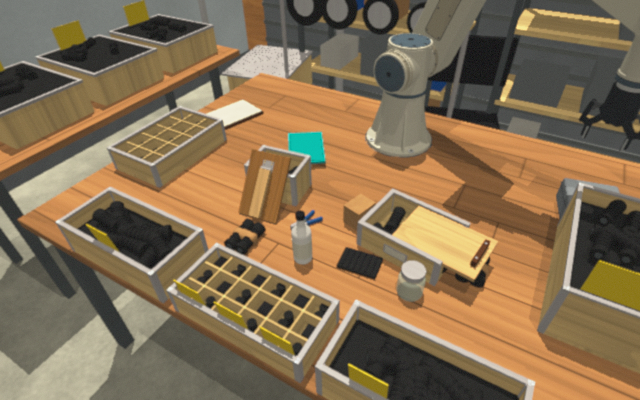

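View pics/side0.png

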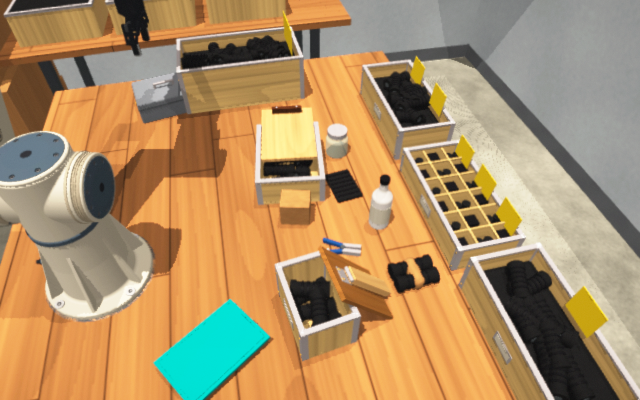

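View pics/wrist0.png

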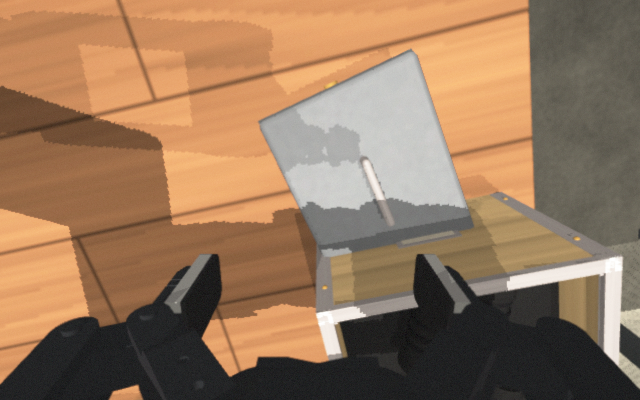

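The scene view shows the crate around (425,240), with its lid jutting to (495,250), and the stock crate with a leaning wooden board at (265,185). There are two board look-alikes: the grey one at scene (600,190) and the white one at (240,112). Next I'll enlarge crops to confirm which is the wooden one and to measure.

```bash
cat > h.py <<'E'
import numpy as np, cv2
from rig import r, optics
from scipy.spatial.transform import Rotation as Ro
from scipy.optimize import least_squares
F=np.diag([1.,-1,-1])
def R(e): return Ro.from_euler('xyz',e).as_matrix()
def cam(n,state=None):
    p=optics.camera_params(n)
    K=np.array([[p['fx'],0,p['cx']],[0,p['fy'],p['cy']],[0,0,1]]); d=np.array(p['distortion'])
    if n=='wrist':
        s=state or r.sense(); T=np.eye(4);T[:3,:3]=R(s['tcp_rot']);T[:3,3]=s['eef_pos']
        M=T@p['T_tool_cam']; return K,d,M[:3,:3],M[:3,3]
    return K,d,R(p['rotation']),np.array(p['eye'])
def proj(c,P):
    K,d,Rc,e=c; P=np.atleast_2d(P); pc=(P-e)@Rc@F
    return cv2.projectPoints(pc.reshape(-1,1,3),np.zeros(3),np.zeros(3),K,d)[0].reshape(-1,2)
def ray(c,uv):
    K,d,Rc,e=c; n=cv2.undistortPoints(np.array(uv,float).reshape(-1,1,2),K,d).reshape(-1,2)
    return np.c_[n,np.ones(len(n))]@F@Rc.T
def onz(c,uv,z):
    v=ray(c,uv); e=c[3]; return e+v*((z-e[2])/v[:,2])[:,None]
def crop(img,x0,y0,x1,y1,s,name):
    o=cv2.resize(img[y0:y1,x0:x1],None,fx=s,fy=s,interpolation=cv2.INTER_CUBIC)
    for x in range((x0//10+1)*10,x1,10):
        cv2.line(o,(int((x-x0)*s),0),(int((x-x0)*s),6 if x%50 else 14),(0,0,255),1)
        if x%20==0: cv2.putText(o,str(x),(int((x-x0)*s)-12,24),0,.4,(0,0,255),1)
    for y in range((y0//10+1)*10,y1,10):
        cv2.line(o,(0,int((y-y0)*s)),(6 if y%50 else 14,int((y-y0)*s)),(0,0,255),1)
        if y%20==0: cv2.putText(o,str(y),(16,int((y-y0)*s)+4),0,.4,(0,0,255),1)
    cv2.imwrite(f'pics/{name}.png',o)
E
python3 - <<'E'
from h import *
a=cv2.imread('pics/scene0.png');b=cv2.imread('pics/side0.png')
crop(a,225,130,335,230,7,'c_board_scene'); crop(b,265,235,405,360,5.5,'c_board_side')
crop(a,340,180,510,300,4.7,'c_cr_scene'); crop(b,245,95,335,210,5,'c_cr_side')
E
```

```text
(no output)
```

View pics/c_board_scene.png

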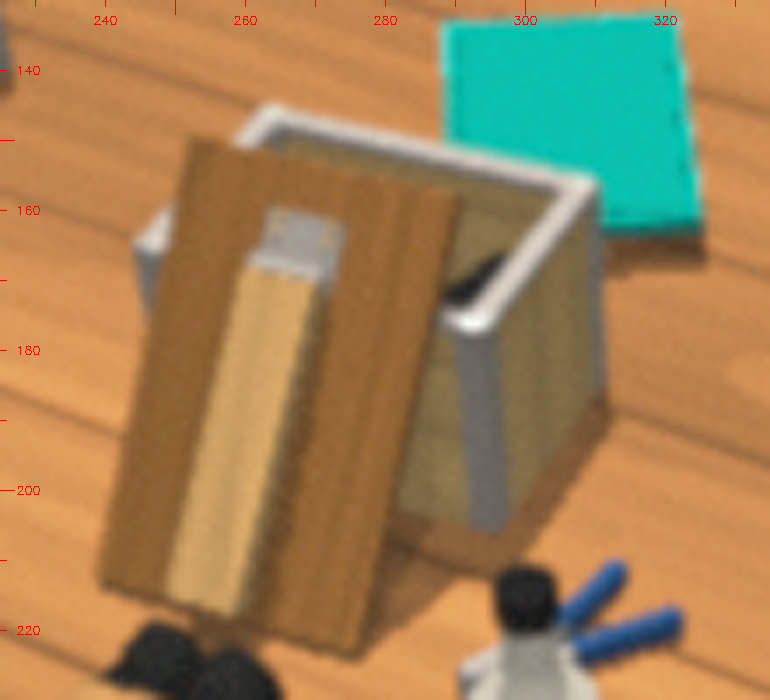

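View pics/c_board_side.png

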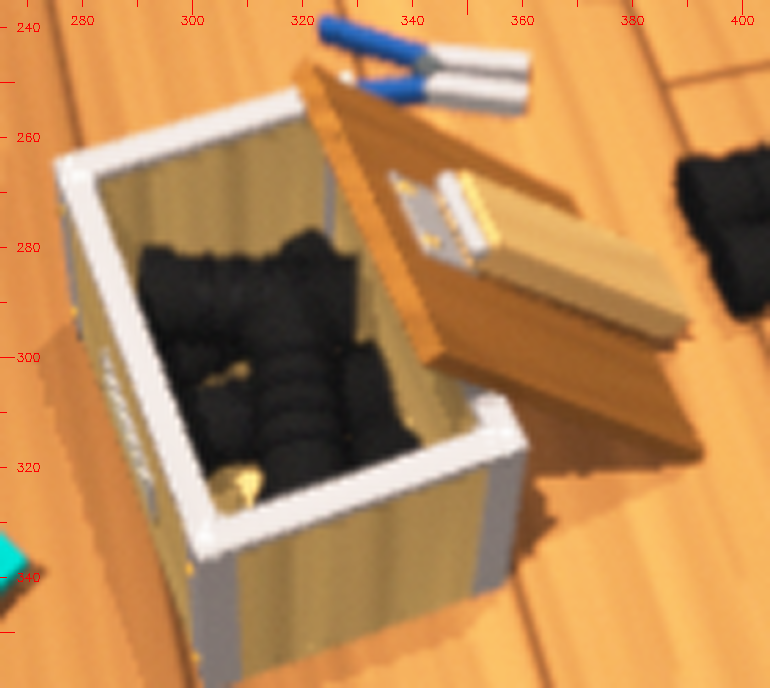

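View pics/c_cr_scene.png

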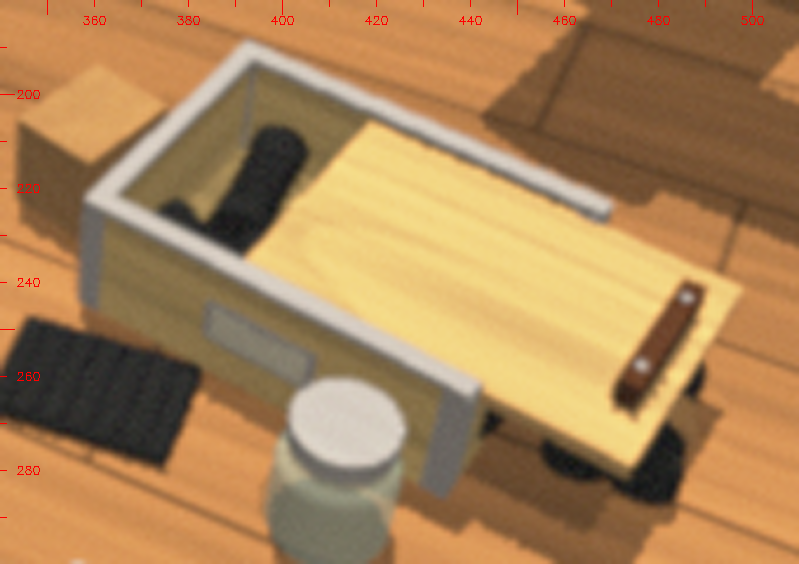

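View pics/c_cr_side.png

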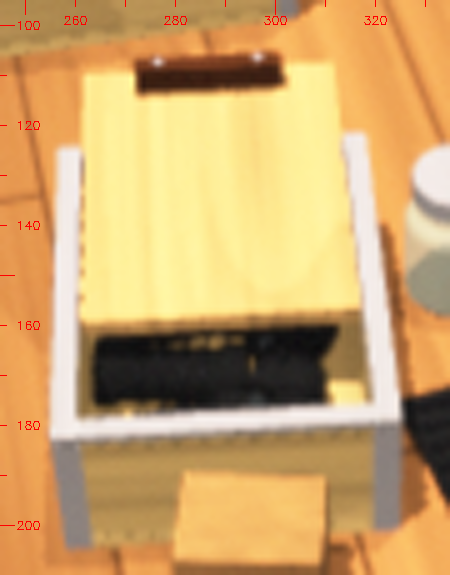

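```bash
cat > fit1.py <<'E'
from h import *
S=cam('scene');D=cam('side')
def Rz(a): return Ro.from_euler('z',a).as_matrix()
cr=[(S,-90,-120,85,392.6,188.5),(S,90,-120,85,358.7,221.5),(S,90,120,85,442.3,262.3),(S,-90,120,85,470.2,223.2),(S,90,-120,0,358.7,244.3),(S,90,120,0,433.2,285.3),
(D,-90,-120,85,255.4,182.6),(D,90,-120,85,325.4,178.6),(D,-90,120,85,256.4,124.6),(D,90,120,85,318.4,121.6),(D,-90,-120,0,258.6,204.6),(D,90,-120,0,325,200.4)]
li=[(S,-77,119,78,498.1,241.7),(S,77,119,78,474.5,280),(D,-77,119,78,261.6,109.4),(D,77,119,78,312,107.4),(D,-77,-108,78,261.4,159.4),(D,77,-108,78,316.6,157)]
def res(p):
    o=[]
    M=Rz(p[2]);t=np.array([p[0],p[1],0])
    for l,dy in ((cr,0),(li,p[3])):
        for c,x,y,z,u,v in l: o.append(proj(c,M@[x,y+dy,z]+t)[0]-[u,v])
    return np.array(o)
s=least_squares(lambda p:res(p).ravel(),[500,100,0,80],x_scale=[10,10,.05,10],loss='soft_l1'); print('crate',s.x.round(3)); print(res(s.x).round(1).tolist())
st=[(D,-60,85,115,275,264.1),(D,-60,-85,115,301.4,335.9),(D,60,-85,115,360.8,315),(S,-60,85,115,310.3,155.4),(S,-60,-85,115,263.9,144.7),(S,60,85,115,293.3,177.4),(S,60,-85,115,244.3,164.7)]
def res2(p):
    M=Rz(p[2]);t=np.array([p[0],p[1],0])
    return np.array([proj(c,M@[x,y,z]+t)[0]-[u,v] for c,x,y,z,u,v in st])
s2=least_squares(lambda p:res2(p).ravel(),[500,-250,0.2],x_scale=[10,10,.05]); print('stock',s2.x.round(3)); print(res2(s2.x).round(1).tolist())
bo=[(S,5,-65,200,252.1,149.3),(S,5,65,200,291,157.6),(S,5,65,0,275.7,224.3),(S,5,-65,0,239.3,213.6),(D,5,65,200,322.8,246.3),(D,-5,65,200,319.2,249.5),(D,5,-65,200,345.9,298.3),(D,-5,-65,200,343.2,300.8),(D,5,-65,0,392.8,316.8),(D,5,65,0,370.5,273.2)]
def Rb(p): return Rz(p[3])@Ro.from_euler('y',-p[4]).as_matrix()
def res3(p):
    M=Rb(p);t=p[:3]
    return np.array([proj(c,M@[x,y,z]+t)[0]-[u,v] for c,x,y,z,u,v in bo])
s3=least_squares(lambda p:res3(p).ravel(),[600,-250,0,0.2,.66],x_scale=[10,10,10,.05,.05]); print('board',s3.x.round(3)); print(res3(s3.x).round(1).tolist())
p=s3.x
for n,q in dict(top=[0,0,200],hinge=[14,0,150],tip=[9,0,5]).items(): print(n,(Rb(p)@q+p[:3]).round(1))
E
python3 fit1.py
```

```text
crate [ 5.07456e+02  2.40165e+02 -1.46000e-01  8.32130e+01]
[[-0.5, -0.5], [-1.3, -0.0], [-2.7, 1.3], [-0.5, -0.8], [-2.6, -1.1], [0.5, 0.1], [-0.1, -1.2], [-0.3, -1.0], [0.4, -1.0], [-0.6, -1.0], [-0.1, -1.1], [-0.3, -0.7], [-0.4, -1.0], [-0.6, -1.3], [0.1, -0.7], [-0.4, -1.0], [-0.4, -1.2], [0.7, -1.8]]
stock [ 4.79688e+02 -2.21699e+02  1.30000e-01]
[[-0.2, -0.8], [-0.2, -0.8], [-0.5, -0.4], [-0.7, -0.4], [-1.5, -0.4], [-0.2, -0.9], [-0.9, -0.5]]
board [ 6.32137e+02 -2.02170e+02 -5.07600e+00  1.27000e-01  6.45000e-01]
[[-1.1, 0.7], [-1.6, 1.5], [-0.6, 0.3], [-1.5, 0.0], [-0.8, -0.9], [-0.9, -1.3], [0.5, 0.1], [-0.9, 0.5], [0.5, 1.4], [-1.8, -1.9]]
top [ 512.8 -217.4  154.7]
hinge [ 553.7 -212.2  123.2]
tip [ 636.3 -201.6    4.3]
```

```bash
sed -i 's/-\[u,v\]/-[u-.45,v-.45]/' fit1.py; python3 fit1.py
cat > go.py <<'E'
from h import *
def plan(P,Rm,s=None):
    "shift+turn in tool axes from current measured pose to world P,Rm"
    s=s or r.sense(); R0=R(s['tcp_rot'])
    d=R0.T@(np.array(P)-s['eef_pos']); w=Ro.from_matrix(R0.T@Rm).as_rotvec()
    print('t',round(s['clock'],2),'dp',d.round(1),'ang',w.round(3),'|d|',np.linalg.norm(d).round(1),'|w|',np.linalg.norm(w).round(3))
    return d,w
def frame(z,y):
    z=np.array(z,float);z/=np.linalg.norm(z);y=np.array(y,float);y-=z*(y@z);y/=np.linalg.norm(y)
    return np.c_[np.cross(y,z),y,z]
E
python3 - <<'E'
from rig import r
print([a for a in dir(r) if a[0]!='_'])
E
```

```text
crate [ 5.06356e+02  2.39829e+02 -1.46000e-01  8.30650e+01]
[[-0.1, -0.3], [-0.8, 0.1], [-2.3, 1.4], [-0.0, -0.6], [-2.0, -1.0], [1.0, 0.2], [-0.1, -0.6], [-0.2, -0.4], [0.5, -0.5], [-0.5, -0.4], [-0.1, -0.5], [-0.2, -0.1], [-0.0, -0.9], [-0.3, -1.2], [0.3, -0.1], [-0.3, -0.4], [-0.4, -0.6], [0.7, -1.1]]
stock [ 4.79240e+02 -2.21661e+02  1.29000e-01]
[[0.1, -0.4], [-0.1, -0.4], [-0.3, 0.1], [-0.2, 0.1], [-0.9, 0.0], [0.3, -0.5], [-0.3, -0.2]]
board [ 6.31518e+02 -2.02377e+02 -3.16100e+00  1.27000e-01  6.46000e-01]
[[-0.6, 0.6], [-1.1, 1.3], [-0.1, 0.2], [-1.1, -0.1], [-0.7, -0.9], [-0.8, -1.2], [0.7, 0.2], [-0.7, 0.7], [0.8, 1.6], [-1.5, -1.8]]
top [ 512.1 -217.6  156.5]
hinge [ 553.  -212.4  125. ]
tip [ 635.7 -201.8    6.2]
['MotionError', 'pinch_z', 'sense', 'sign_off']
```

Run:
```python
from go import *
a=-.146
y=[-np.sin(a),np.cos(a),0]
plan([533,421,125],frame([0,0,-1],y))
```

```text
t 0.15 dp [-426.8  -96.2   82.2] ang [-0.001 -0.    -0.077] |d| 445.2 |w| 0.077
```

```bash
python3 -m creep '[{"dp":[-427,-96,0],"angular":[0,0,-0.077],"fingers":45},{"dp":[-427,-96,0],"angular":[0,0,-0.077],"fingers":45},{"dp":[-427,-96,40],"angular":[0,0,-0.077],"fingers":45},{"dp":[-427,-96,40],"angular":[0,0,-0.077],"fingers":45},{"dp":[-427,-96,40],"angular":[0,0,-0.077],"fingers":45}]'; python3 -m creep '[{"dp":[-227,-51,40],"angular":[0,0,0],"fingers":45},{"dp":[-227,-51,40],"angular":[0,0,0],"fingers":45},{"dp":[-227,-51,40],"angular":[0,0,0],"fingers":45},{"dp":[-227,-51,40],"angular":[0,0,0],"fingers":45},{"dp":[-227,-51,40],"angular":[0,0,0],"fingers":45}]'
python3 - <<'E'
from go import *
a=-.146
y=[-np.sin(a),np.cos(a),0]
s=r.sense();print(s['eef_pos'],s['qpos'],s['opening'])
plan([533,421,125],frame([0,0,-1],y))
E
```

```text
clock: 0.57
eef_pos: [326.9, 519.3, 193.4]
tcp_rot: [-3.142, 0.0, 2.996]
contact_force: [0.7, 0.8, -0.2]
opening: 0.529
clock: 0.98
eef_pos: [518.8, 445.6, 157.8]
tcp_rot: [-3.141, -0.0, 2.996]
contact_force: [0.6, 1.3, 0.9]
opening: 0.529
[518.84755268 445.57177255 157.76752641] [ 7.07331212e-01  4.88971122e-01  1.54086135e+00  8.37465121e-05
  1.11215612e+00 -7.17579986e-01] 0.5287997666379104
t 0.98 dp [-17.6 -22.2  32.8] ang [-0. -0.  0.] |d| 43.3 |w| 0.0
```

```bash
python3 -m creep '[{"dp":[-17,-22,32],"angular":[0,0,0],"fingers":45},{"dp":[-17,-22,32],"angular":[0,0,0],"fingers":45}]';  python3 - <<'E'
from go import *
s=r.sense();print(s['eef_pos'],s['opening'])
c=cam('wrist'); im=optics.grab_frame('wrist')
a=-.146
M=Ro.from_euler('z',a).as_matrix()
for q in proj(c,[M@[x,y+83,98]+[506.4,239.8,0] for x in(-45,45) for y in (93,107)]): cv2.circle(im,tuple(int(v) for v in q),3,(0,255,0),-1)
cv2.imwrite('pics/w1.png',im)
E
```

```text
clock: 1.15
eef_pos: [531.9, 416.7, 120.9]
tcp_rot: [-3.135, -0.004, 2.992]
contact_force: [-1.6, -1.2, -0.0]
opening: 0.525
[531.9382405  416.68671916 120.88248259] 0.5252301008512658
```

View pics/w1.png

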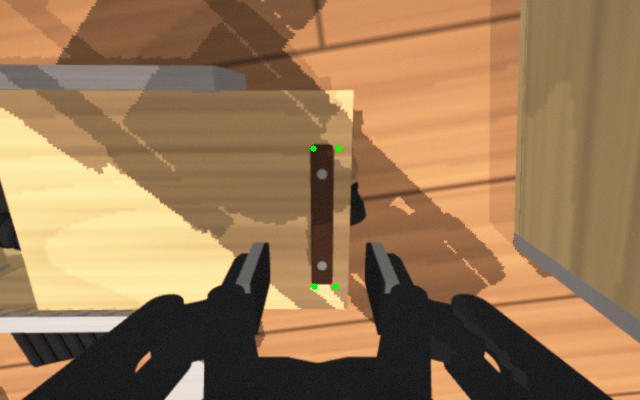

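The wrist view shows the batten at (321,215), between the fingers, and the model overlay agrees within 2–3 px. I'll descend, pinch and slide.

```bash
python3 -m creep '[{"dp":[0,0,20],"angular":[0,0,0],"fingers":45},{"dp":[0,2,41],"angular":[0,0,0],"fingers":45},{"dp":[0,2,41],"angular":[0,0,0],"fingers":45},{"dp":[0,2,41],"angular":[0,0,0],"fingers":5},{"dp":[0,2,41],"angular":[0,0,0],"fingers":5}]' 25;  python3 -m creep '[{"dp":[0,0,0],"angular":[0,0,0],"fingers":5},{"dp":[0,0,0],"angular":[0,0,0],"fingers":5}]'
python3 - <<'E'
from go import *
a=-.146
y=[-np.sin(a),np.cos(a),0]
s=r.sense();print(s['eef_pos'],s['qpos'],s['opening']*85.4,s['contact_force'])
M=Ro.from_euler('z',a).as_matrix(); print(M.T@(s['eef_pos']-[506.4,239.8,0]))
E
```

```text
clock: 1.62
eef_pos: [531.1, 425.5, 86.7]
tcp_rot: [3.141, 0.001, 2.997]
contact_force: [0.4, -0.0, 0.9]
opening: 0.258
clock: 1.78
eef_pos: [531.6, 425.3, 86.9]
tcp_rot: [3.14, 0.001, 2.996]
contact_force: [-0.9, -0.1, -1.1]
opening: 0.058
[531.58383948 425.31330265  86.93694542] [ 6.72579337e-01  5.58278764e-01  1.59984725e+00  2.52718236e-05
  9.81285217e-01 -7.52810000e-01] 4.980598864375731 [-0.88267416 -0.13563397 -1.10239391]
[ -2.07291436 187.20340343  86.93694542]
```

Run:
```python
from go import *
cv2.imwrite('pics/w2.png',optics.grab_frame('wrist'))
b=optics.grab_frame('side');crop(b,235,60,355,190,5,'s2')
```

```text
(no output)
```

View pics/w2.png

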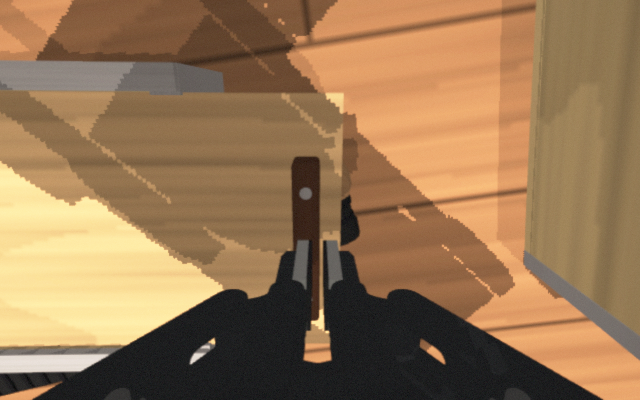

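View pics/s2.png

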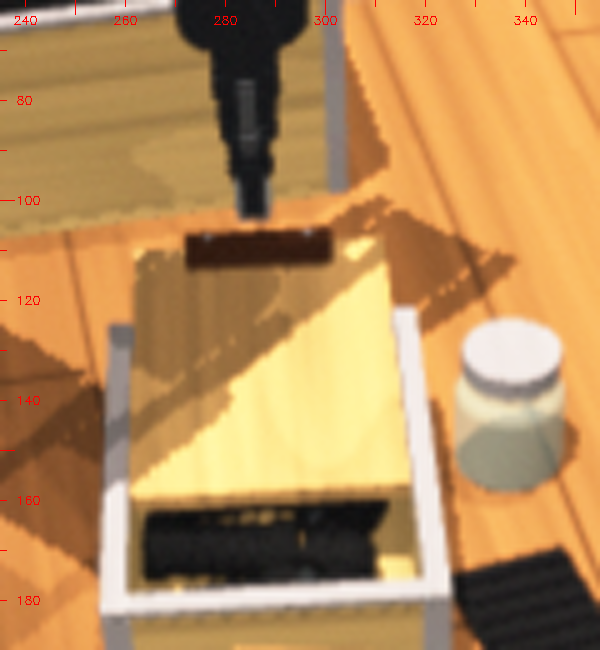

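Run:
```python
from go import *
D=cam('side');s=r.sense();print(s['clock'],s['eef_pos'],s['opening'],s['contact_force'])
for z in (0,10,20,30): print(z,proj(D,s['eef_pos']+[0,0,z]))
M=Ro.from_euler('z',-.146).as_matrix()
print(proj(D,[M@[x,183-7,98]+[506.4,239.8,0] for x in(-45,45)]),proj(D,[M@[x,183-7,78]+[506.4,239.8,0] for x in(-45,45)]))
W=cam('wrist');print(proj(W,[s['eef_pos'],s['eef_pos']+[0,0,19]]), proj(W,[M@[x,183+7*k,98]+[506.4,239.8,0] for x in(-45,45) for k in (-1,1)]))
```

```text
1.8833 [531.41789807 424.99224659  86.45558844] 0.056778175438995854 [-0.19227231  0.10012668  0.03114615]
0 [[285.68858283 108.3754189 ]]
10 [[285.52274384 105.67190012]]
20 [[285.35527984 102.93984072]]
30 [[285.18616958 100.17882537]]
[[271.38232508 108.04108479]
 [301.21769193 106.64237381]] [[271.86550917 113.43798858]
 [301.3831357  112.03657944]]
[[318.33490138 236.94574688]
 [318.55589883 253.11437836]] [[295.71280225 164.01429064]
 [325.31131659 164.0369039 ]
 [298.58963004 324.22465222]
 [323.9477051  324.20716029]]
```

```bash
python3 -m creep '[{"dp":[0,0,0],"angular":[0,0,0],"fingers":40},{"dp":[0,0,0],"angular":[0,0,0],"fingers":40},{"dp":[0,-5,3],"angular":[0,0,0],"fingers":40},{"dp":[0,-5,6],"angular":[0,0,0],"fingers":40},{"dp":[0,-5,8],"angular":[0,0,0],"fingers":40}]'
python3 - <<'E'
from go import *
s=r.sense();print(s['clock'],s['eef_pos'],s['opening'],s['contact_force'])
cv2.imwrite('pics/w3.png',optics.grab_frame('wrist'))
b=optics.grab_frame('side');crop(b,255,80,325,130,10,'s3')
D=cam('side')
for k in (-1,1): print(proj(D,s['eef_pos']+R(s['tcp_rot'])@[0,k*20,0]))
E
```

```text
clock: 2.3
eef_pos: [530.1, 419.0, 76.8]
tcp_rot: [-3.141, -0.001, 2.995]
contact_force: [-0.1, -0.4, -0.7]
opening: 0.47
2.3 [530.11420093 418.98340692  76.7558441 ] 0.46988759495589427 [-0.08165744 -0.3876704  -0.67955267]
[[285.95346212 116.13095321]]
[[285.58777327 108.3011376 ]]
```

View pics/w3.png

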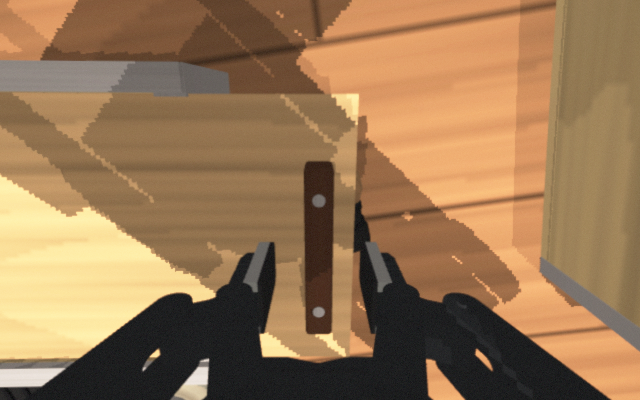

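View pics/s3.png

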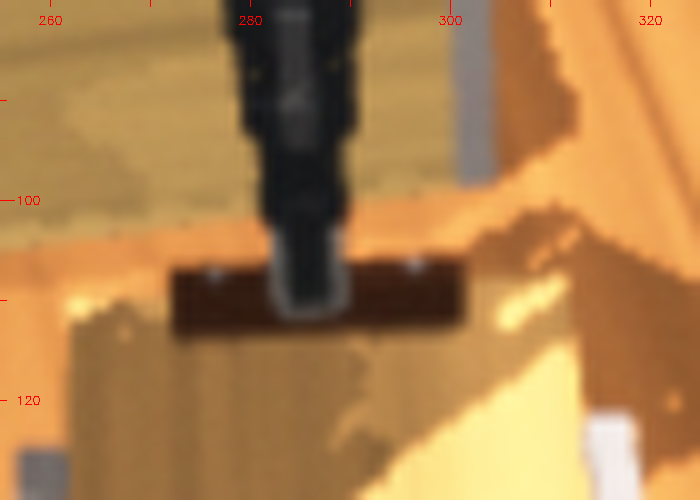

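```bash
python3 -m creep '[{"dp":[0,0,4],"angular":[0,0,0],"fingers":40},{"dp":[0,0,8],"angular":[0,0,0],"fingers":40},{"dp":[0,0,8],"angular":[0,0,0],"fingers":40}]'
python3 - <<'E'
from go import *
s=r.sense();print(s['clock'],s['eef_pos'],s['opening'],s['contact_force'])
b=optics.grab_frame('side');crop(b,255,80,325,130,10,'s4')
E
```

```text
clock: 2.65
eef_pos: [529.9, 419.3, 68.3]
tcp_rot: [-3.141, -0.001, 2.996]
contact_force: [0.6, -0.2, -0.4]
opening: 0.465
2.65 [529.93525856 419.27236473  68.30099723] 0.4653029707281255 [ 0.61741299 -0.15596435 -0.4102054 ]
```

View pics/s4.png

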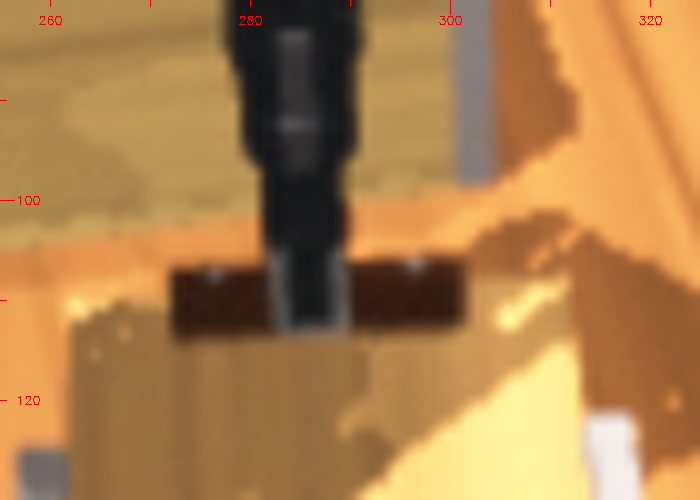

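```bash
python3 -m creep '[{"dp":[0,0,4],"angular":[0,0,0],"fingers":10},{"dp":[0,0,4],"angular":[0,0,0],"fingers":10},{"dp":[0,0,4],"angular":[0,0,0],"fingers":10},{"dp":[0,0,4],"angular":[0,0,0],"fingers":10}]' 25
python3 - <<'E'
from go import *
s=r.sense();print(s['clock'],s['eef_pos'],s['opening']*85.4,s['contact_force'])
M=Ro.from_euler('z',-.146).as_matrix(); print(M.T@(s['eef_pos']-[506.4,239.8,0]))
b=optics.grab_frame('side');crop(b,255,80,325,130,10,'s5')
cv2.imwrite('pics/w5.png',optics.grab_frame('wrist'))
E
```

```text
clock: 3.03
eef_pos: [530.2, 419.4, 64.9]
tcp_rot: [-3.141, -0.0, 2.996]
contact_force: [0.5, 0.7, -4.4]
opening: 0.151
3.0333 [530.15299792 419.4387248   64.94926935] 12.907358887086076 [ 0.50127285  0.68990779 -4.36644929]
[ -2.63388854 181.1831642   64.94926935]
```

View pics/w5.png

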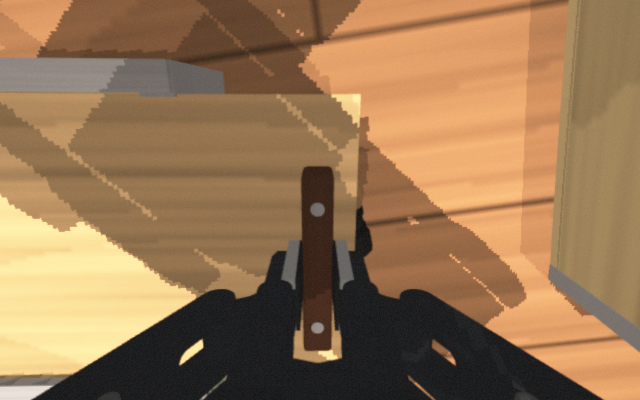

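View pics/s5.png

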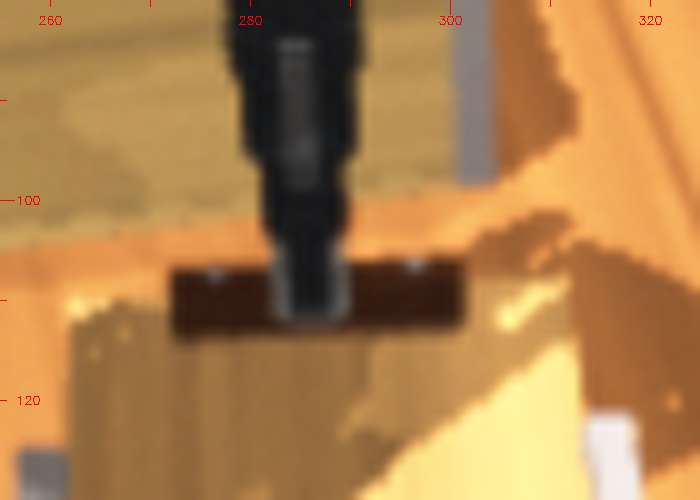

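```bash
python3 -m creep '[{"dp":[0,-8,0],"angular":[0,0,0],"fingers":10},{"dp":[0,-24,0],"angular":[0,0,0],"fingers":10},{"dp":[0,-42,0],"angular":[0,0,0],"fingers":10},{"dp":[0,-60,0],"angular":[0,0,0],"fingers":10},{"dp":[0,-72,0],"angular":[0,0,0],"fingers":10}]'
python3 -m creep '[{"dp":[0,-3,0],"angular":[0,0,0],"fingers":10},{"dp":[0,-6,0],"angular":[0,0,0],"fingers":10},{"dp":[0,-8,0],"angular":[0,0,0],"fingers":10},{"dp":[0,-8,0],"angular":[0,0,0],"fingers":10}]'
python3 - <<'E'
from go import *
s=r.sense();print(s['clock'],s['eef_pos'],s['opening']*85.4,s['contact_force'])
M=Ro.from_euler('z',-.146).as_matrix(); print(M.T@(s['eef_pos']-[506.4,239.8,0]))
E
```

```text
clock: 3.55
eef_pos: [519.4, 346.6, 65.0]
tcp_rot: [-3.141, -0.0, 2.996]
contact_force: [1.5, 2.6, -11.0]
opening: 0.153
clock: 3.88
eef_pos: [518.4, 340.1, 65.0]
tcp_rot: [-3.141, -0.001, 2.996]
contact_force: [0.0, -1.7, -9.7]
opening: 0.154
3.8833 [518.41600794 340.09571663  64.97039247] 13.177227208325082 [ 0.03099257 -1.67998673 -9.7310574 ]
[ -2.70303907 100.97677357  64.97039247]
```

```bash
python3 -m creep '[{"dp":[0,-1,0],"angular":[0,0,0],"fingers":10},{"dp":[0,-2,0],"angular":[0,0,0],"fingers":10},{"dp":[0,-3,0],"angular":[0,0,0],"fingers":10},{"dp":[0,-3,0],"angular":[0,0,0],"fingers":10}]'
```

```text
clock: 4.22
eef_pos: [518.1, 337.6, 65.0]
tcp_rot: [-3.141, -0.0, 2.996]
contact_force: [0.8, 2.0, -14.9]
opening: 0.157
```

```bash
python3 -m creep '[{"dp":[0,-1,0],"angular":[0,0,0],"fingers":10},{"dp":[0,-2,0],"angular":[0,0,0],"fingers":10},{"dp":[0,-3,0],"angular":[0,0,0],"fingers":10},{"dp":[0,-3,0],"angular":[0,0,0],"fingers":10}]'
python3 - <<'E'
from go import *
s=r.sense();
M=Ro.from_euler('z',-.146).as_matrix(); print(M.T@(s['eef_pos']-[506.4,239.8,0]))
b=optics.grab_frame('side');crop(b,245,95,335,210,5,'s6')
E
```

```text
clock: 4.55
eef_pos: [518.2, 337.5, 65.1]
tcp_rot: [3.137, 0.001, 2.995]
contact_force: [0.9, 17.4, -22.4]
opening: 0.155
[-2.59332198 98.4037434  65.11106291]
```

View pics/s6.png

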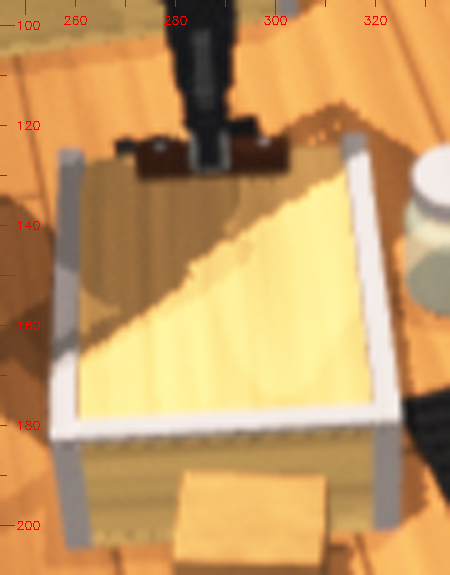

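The lid is shut: the front lid edge now sits against the end wall at side (260–325, 178), and the force rose to 17 N at the stop. I'll release and rise, then refine the board pose.

```bash
python3 -m creep '[{"dp":[0,3,0],"angular":[0,0,0],"fingers":10},{"dp":[0,3,0],"angular":[0,0,0],"fingers":45},{"dp":[0,3,0],"angular":[0,0,0],"fingers":45},{"dp":[0,3,-40],"angular":[0,0,0],"fingers":45},{"dp":[0,3,-80],"angular":[0,0,0],"fingers":45}]'
cat > fit2.py <<'E'
import io,contextlib
with contextlib.redirect_stdout(io.StringIO()):
    from fit1 import *
f=lambda q:res3([q[0],q[1],0.9,q[2],.663])
b=least_squares(lambda q:f(q).ravel(),[631,-202,.13],x_scale=[10,10,.05]).x
BP=np.array([b[0],b[1],0.9,b[2],.663])
if __name__=='__main__':
    print(b.round(3),f(b).round(1).tolist())
    for n,q in dict(top=[0,0,200],hinge=[14,0,150],tip=[14,0,5]).items(): print(n,(Rb(BP)@q+BP[:3]).round(1))
E
python3 fit2.py
python3 - <<'E'
from h import *
S=cam('scene');D=cam('side')
print('care base',onz(S,[[302,262]],5),onz(D,[[380,225]],5)); print('pair_a',onz(D,[[413,272]],38)); print('jar',onz(S,[[412,265]],85))
s=r.sense();print(s['eef_pos'],s['qpos'],s['contact_force'])
E
```

```text
clock: 5.02
eef_pos: [517.3, 336.4, 145.3]
tcp_rot: [-3.139, -0.003, 2.996]
contact_force: [-0.0, -0.1, 0.9]
opening: 0.53
[ 6.33170e+02 -2.02763e+02  1.29000e-01] [[-0.7, -0.2], [-1.2, 0.5], [-0.7, -0.6], [-1.7, -0.8], [-1.1, -1.0], [-1.2, -1.3], [0.4, 0.2], [-1.0, 0.7], [1.8, 0.7], [-0.7, -2.7]]
top [ 511.1 -218.6  158.5]
hinge [ 552.6 -213.2  127.7]
tip [ 641.1 -201.7   13.5]
care base [[716.27761591  14.05565294   5.        ]] [[696.35611397 -13.43614436   5.        ]]
pair_a [[ 714.51413716 -186.06008237   38.        ]]
jar [[650.57984941 289.64296452  85.        ]]
[517.28211615 336.41258588 145.26095391] [ 5.74338826e-01  4.06324197e-01  1.70440491e+00 -2.95900010e-04
  1.03466083e+00 -8.50394549e-01] [-0.01591658 -0.13466342  0.85634568]
```

```bash
cat > leg.py <<'E'
from go import *
from fit2 import BP,Rb
B=Rb(BP); t0=BP[:3]; yaw=BP[3]
def toolR(th):  # th = back tilt
    z=Ro.from_euler('z',yaw).as_matrix()@[-np.sin(th),0,-np.cos(th)]
    return frame(z,B[:,1])
OFF=18
def pose(ang,th0=.52,d=110,px=12,back=0):
    "TCP pose to hold leg opened by ang"
    Rt=toolR(th0-ang); 
    rel=Ro.from_euler('y',-ang).as_matrix()@np.array([px-14,0,-d])
    P=B@(rel+[14,0,150])+t0
    return P+Rt[:,2]*(OFF-back),Rt
E
python3 - <<'E'
from leg import *
P,Rt=pose(0,back=100);print(P)
plan(P,Rt)
E
```

```text
[ 658.54113348 -199.47971761  110.97295468]
t 5.02 dp [-217.8 -509.6   35.1] ang [ 0.069  0.514 -0.269] |d| 555.3 |w| 0.584
```

```bash
python3 -m creep '[{"dp":[-30,-510,-20],"angular":[0,0,-0.27],"fingers":60},{"dp":[-30,-510,-20],"angular":[0,0,-0.27],"fingers":60},{"dp":[-30,-510,-20],"angular":[0,0,-0.27],"fingers":60},{"dp":[-30,-510,-20],"angular":[0,0,-0.27],"fingers":60},{"dp":[-30,-510,-20],"angular":[0,0,-0.27],"fingers":60}]'
python3 - <<'E'
from leg import *
P,Rt=pose(0,back=100)
plan(P,Rt)
E
```

```text
clock: 5.43
eef_pos: [500.6, 128.7, 155.1]
tcp_rot: [3.142, 0.003, -3.017]
contact_force: [-0.0, 0.3, 0.9]
opening: 0.699
t 5.43 dp [-115.7 -345.3   44.5] ang [ 0.001  0.523 -0.004] |d| 366.9 |w| 0.523
```

```bash
python3 -m creep '[{"dp":[-60,-345,-10],"angular":[0,0,0],"fingers":60},{"dp":[-60,-345,-10],"angular":[0,0,0],"fingers":60},{"dp":[-115,-345,0],"angular":[0,0,0],"fingers":60},{"dp":[-115,-345,0],"angular":[0,0.52,0],"fingers":60},{"dp":[-115,-345,0],"angular":[0,0.52,0],"fingers":60}]'
python3 - <<'E'
from leg import *
P,Rt=pose(0,back=100)
plan(P,Rt)
E
```

```text
clock: 5.85
eef_pos: [583.1, -62.2, 158.0]
tcp_rot: [-3.142, -0.251, -3.019]
contact_force: [2.3, 0.9, 1.2]
opening: 0.706
t 5.85 dp [ -68.  -145.5   31.1] ang [ 0.002  0.269 -0.006] |d| 163.6 |w| 0.269
```

```bash
python3 -m creep '[{"dp":[-68,-145,0],"angular":[0,0.27,0],"fingers":60},{"dp":[-68,-145,15],"angular":[0,0.27,0],"fingers":60},{"dp":[-68,-145,31],"angular":[0,0.27,0],"fingers":60},{"dp":[-68,-145,31],"angular":[0,0.27,0],"fingers":60},{"dp":[-68,-145,31],"angular":[0,0.27,0],"fingers":60}]'
python3 - <<'E'
from leg import *
P,Rt=pose(0,back=100)
plan(P,Rt)
s=r.sense();print(s['qpos'],s['eef_pos'])
c=cam('wrist'); im=optics.grab_frame('wrist')
cv2.imwrite('pics/w6raw.png',im)
for X in ([5,-65,200],[5,65,200],[5,65,0],[5,-65,0],[22,-17,5],[22,17,5],[22,-17,148],[22,17,148]):
    q=proj(c,B@X+t0)[0]; print(X,q.round(1)); cv2.circle(im,tuple(int(v) for v in q),3,(0,255,0),-1)
cv2.imwrite('pics/w6.png',im)
E
```

```text
clock: 6.27
eef_pos: [659.7, -202.6, 103.3]
tcp_rot: [-3.14, -0.523, -3.022]
contact_force: [-0.6, 0.4, -0.3]
opening: 0.701
t 6.27 dp [ 4.5  3.2 -6.3] ang [ 0.003 -0.003 -0.008] |d| 8.4 |w| 0.009
[-0.21271954  0.8533205   1.11862165 -0.16599222  1.66664645 -1.8775429 ] [ 659.67169431 -202.58158989  103.27946884]
[5, -65, 200] [183.2 -89.5]
[5, 65, 200] [463.7 -91.4]
[5, 65, 0] [397.8 221.1]
[5, -65, 0] [245.5 222.2]
[22, -17, 5] [300.9 232. ]
[22, 17, 5] [343.2 231.7]
[22, -17, 148] [291.2  41.5]
[22, 17, 148] [355.5  41.1]
```

View pics/w6.png

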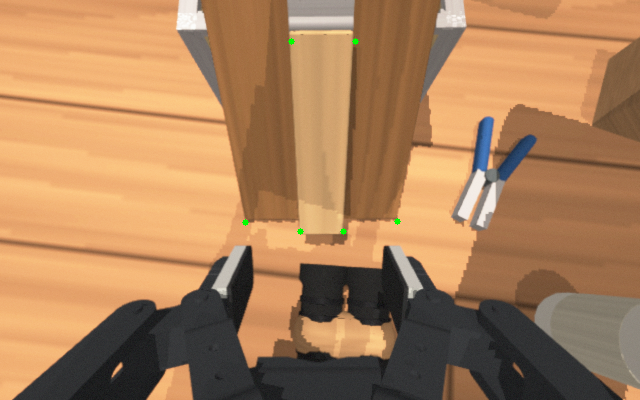

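The overlay matches the leg within 1–2 px: leg end at (322,233), hinge end at (323,40). I'll advance to the leg and pinch it.

```bash
python3 -m creep '[{"dp":[4,3,20],"angular":[0,0,0],"fingers":60},{"dp":[4,3,45],"angular":[0,0,0],"fingers":60},{"dp":[4,3,65],"angular":[0,0,0],"fingers":60},{"dp":[4,3,75],"angular":[0,0,0],"fingers":60},{"dp":[4,3,75],"angular":[0,0,0],"fingers":60}]'
python3 - <<'E'
from leg import *
P,Rt=pose(0,back=0)
plan(P,Rt)
s=r.sense();print(s['qpos'],s['eef_pos'])
c=cam('wrist'); im=optics.grab_frame('wrist')
cv2.imwrite('pics/w7.png',im)
b=optics.grab_frame('side');crop(b,300,200,440,330,5.5,'s7')
E
```

```text
clock: 6.73
eef_pos: [616.8, -197.7, 44.7]
tcp_rot: [3.141, -0.522, -3.017]
contact_force: [0.2, 0.2, 0.3]
opening: 0.698
t 6.73 dp [-2.9 -7.2 22. ] ang [ 0.003 -0.002 -0.004] |d| 23.3 |w| 0.005
[-0.21807159  0.84740327  1.27226074 -0.16765764  1.51929749 -1.86196954] [ 616.75462017 -197.65910388   44.70566772]
```

View pics/w7.png

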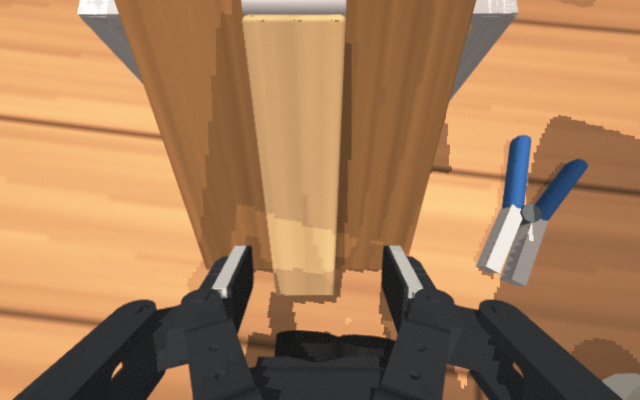

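View pics/s7.png

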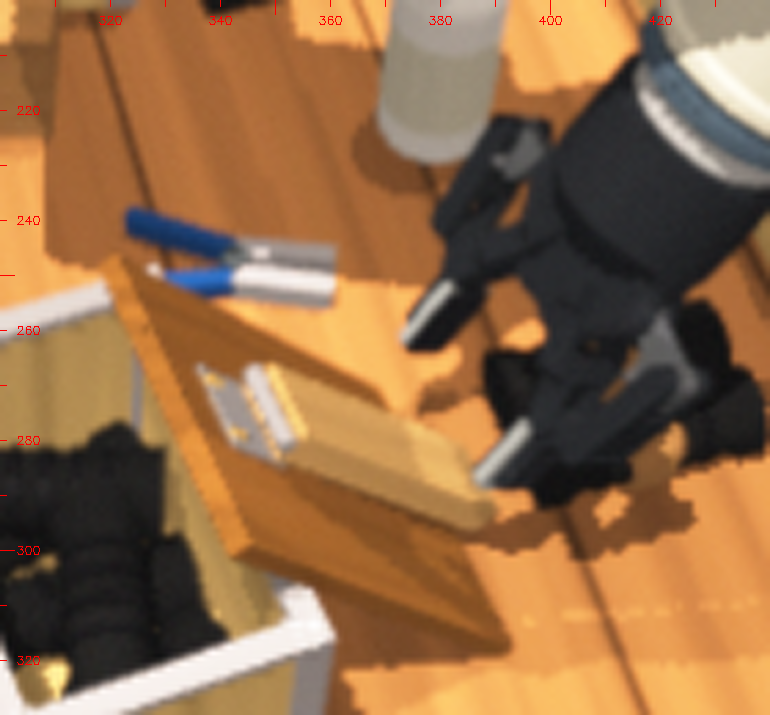

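```bash
python3 -m creep '[{"dp":[-3,-7,0],"angular":[0,0,0],"fingers":60},{"dp":[-3,-7,10],"angular":[0,0,0],"fingers":60},{"dp":[-3,-7,18],"angular":[0,0,0],"fingers":60},{"dp":[-3,-7,18],"angular":[0,0,0],"fingers":60}]'
python3 - <<'E'
from leg import *
P,Rt=pose(0,back=0)
plan(P,Rt)
s=r.sense();print(s['contact_force'],s['eef_pos'])
c=cam('wrist'); im=optics.grab_frame('wrist')
cv2.imwrite('pics/w8.png',im)
b=optics.grab_frame('side');crop(b,300,200,440,330,5.5,'s8')
E
```

```text
clock: 7.17
eef_pos: [611.3, -206.0, 26.2]
tcp_rot: [3.141, -0.522, -3.017]
contact_force: [-0.6, 0.4, 0.7]
opening: 0.702
t 7.17 dp [0.8 0.4 2.7] ang [ 0.003 -0.002 -0.004] |d| 2.9 |w| 0.006
[-0.61753768  0.41126853  0.66999646] [ 611.34999313 -205.9669759    26.16937457]
```

View pics/w8.png

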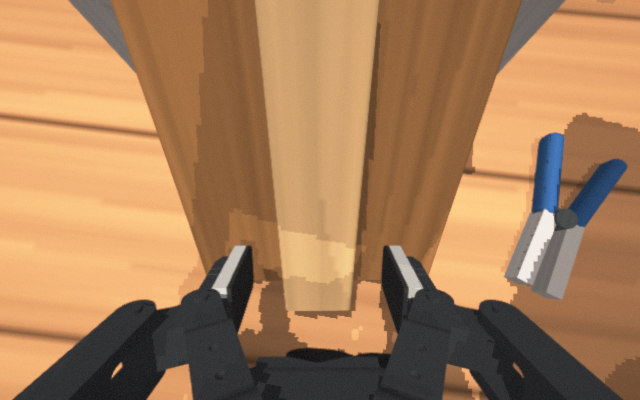

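View pics/s8.png

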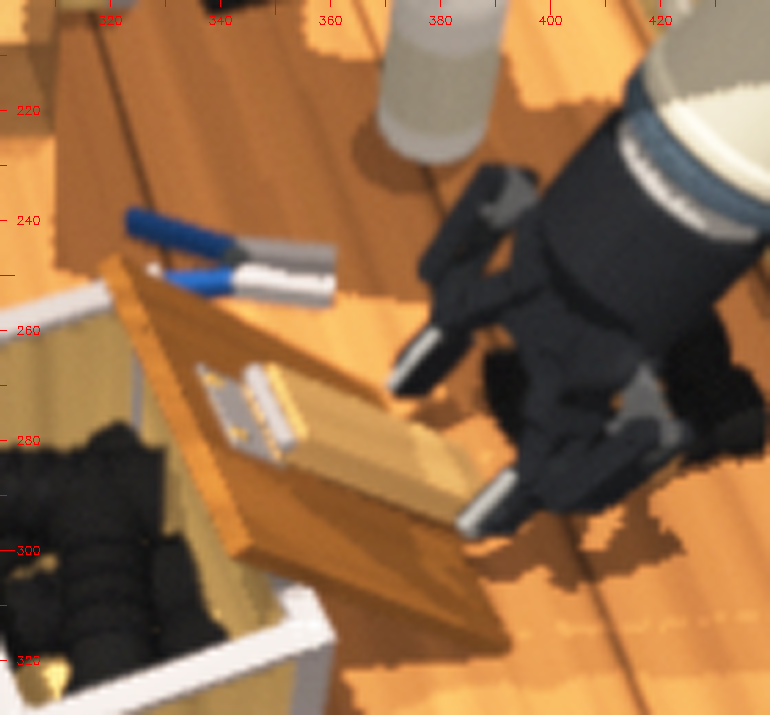

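Run:
```python
from leg import *
D=cam('side');s=r.sense();Rt=R(s['tcp_rot'])
for b in (0,10,18,26,34): 
  for y in (-30,30): print(b,y,[proj(D,s['eef_pos']+Rt@[x,y,-b])[0].round(1).tolist() for x in (-11,11)], 'board x,z',(B.T@(s['eef_pos']+Rt@[11,0,-b]-t0)).round(1))
```

```text
0 -30 [[381.8, 302.1], [374.4, 302.3]] board x,z [-4.6 -0.4 43.9]
0 30 [[370.4, 280.0], [363.2, 279.9]] board x,z [-4.6 -0.4 43.9]
10 -30 [[384.3, 299.4], [376.9, 299.5]] board x,z [ 4.7 -0.4 47.7]
10 30 [[372.8, 277.3], [365.5, 277.2]] board x,z [ 4.7 -0.4 47.7]
18 -30 [[386.3, 297.2], [378.9, 297.4]] board x,z [12.1 -0.4 50.7]
18 30 [[374.7, 275.1], [367.4, 275.0]] board x,z [12.1 -0.4 50.7]
26 -30 [[388.3, 295.0], [380.9, 295.1]] board x,z [19.5 -0.5 53.7]
26 30 [[376.6, 272.9], [369.3, 272.7]] board x,z [19.5 -0.5 53.7]
34 -30 [[390.4, 292.8], [382.9, 292.9]] board x,z [26.9 -0.5 56.7]
34 30 [[378.5, 270.7], [371.2, 270.5]] board x,z [26.9 -0.5 56.7]
```

```bash
python3 -m creep '[{"dp":[0,0,4],"angular":[0,0,0],"fingers":28},{"dp":[0,0,4],"angular":[0,0,0],"fingers":28},{"dp":[0,0,4],"angular":[0,0,0],"fingers":28},{"dp":[0,0,4],"angular":[0,0,0],"fingers":28}]' 25
python3 - <<'E'
from leg import *
P,Rt=pose(0,back=0)
plan(P,Rt)
s=r.sense();print(s['contact_force'],s['opening']*85.4)
b=optics.grab_frame('side');crop(b,300,200,440,330,5.5,'s9')
E
```

```text
clock: 7.6
eef_pos: [611.0, -206.1, 24.3]
tcp_rot: [3.141, -0.52, -3.017]
contact_force: [0.6, 1.1, -1.0]
opening: 0.387
t 7.6 dp [1.4 0.5 0.9] ang [ 0.002 -0.    -0.004] |d| 1.7 |w| 0.005
[ 0.64374016  1.07469251 -1.01158278] 33.011824889882874
```

View pics/s9.png

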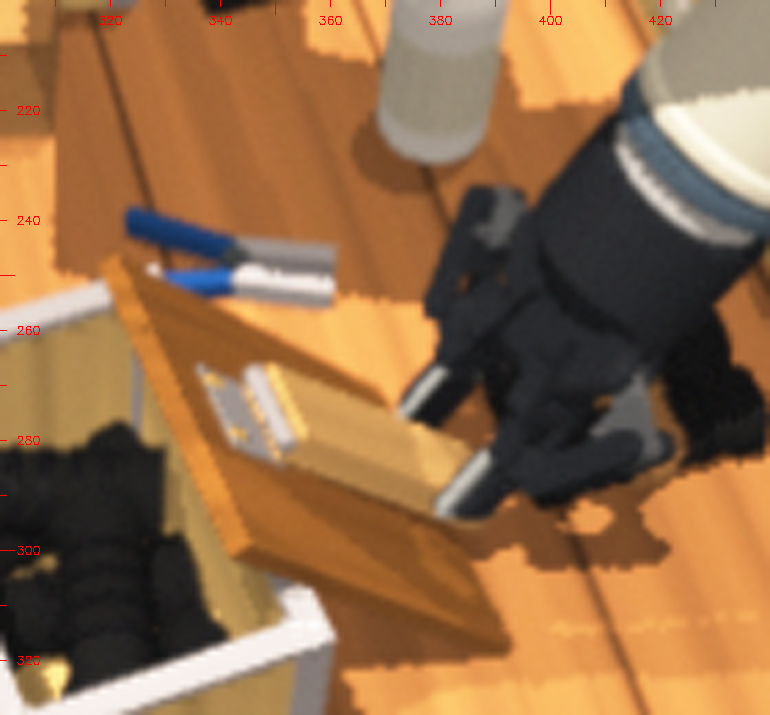

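Run:
```python
from leg import *
s=r.sense();R0=R(s['tcp_rot']);p=s['eef_pos']
h=B@[14,0,150]+t0
for a in (.05,.1,.16,.22,.28,.34,.4,.46,.52,.56):
    Q=Ro.from_rotvec(-a*B[:,1]).as_matrix()
    print(a,(R0.T@(h+Q@(p-h)-p)).round(1),Ro.from_matrix(R0.T@Q@R0).as_rotvec().round(3))
```

```text
0.05 [-2.9  0.  -5.2] [-0.   -0.05 -0.  ]
0.1 [ -5.5   0.  -10.5] [-0.  -0.1 -0. ]
0.16 [ -8.3   0.1 -17.1] [-0.001 -0.16  -0.   ]
0.22 [-10.7   0.1 -23.8] [-0.001 -0.22  -0.001]
0.28 [-12.7   0.1 -30.7] [-0.001 -0.28  -0.001]
0.34 [-14.3   0.1 -37.6] [-0.001 -0.34  -0.001]
0.4 [-15.5   0.2 -44.7] [-0.002 -0.4   -0.001]
0.46 [-16.2   0.2 -51.8] [-0.002 -0.46  -0.001]
0.52 [-16.5   0.2 -58.9] [-0.002 -0.52  -0.001]
0.56 [-16.5   0.2 -63.7] [-0.002 -0.56  -0.001]
```

```bash
python3 -m creep '[{"dp":[-2.9,0,-5.2],"angular":[0,-0.05,0],"fingers":28},{"dp":[-5.5,0,-10.5],"angular":[0,-0.1,0],"fingers":28},{"dp":[-8.3,0,-17.1],"angular":[0,-0.16,0],"fingers":28},{"dp":[-10.7,0,-23.8],"angular":[0,-0.22,0],"fingers":28},{"dp":[-10.7,0,-23.8],"angular":[0,-0.22,0],"fingers":28}]'
python3 - <<'E'
from leg import *
plan(*pose(.22))
s=r.sense();print(s['contact_force'],s['opening']*85.4)
b=optics.grab_frame('side');crop(b,300,200,440,330,5.5,'s10')
E
```

```text
clock: 8.07
eef_pos: [633.1, -204.0, 41.6]
tcp_rot: [-3.14, -0.294, -3.018]
contact_force: [2.0, -0.1, -3.1]
opening: 0.384
t 8.07 dp [1.8 1.2 3.1] ang [ 0.     0.006 -0.005] |d| 3.8 |w| 0.008
[ 2.03849744 -0.08941474 -3.13639903] 32.78143013788565
```

View pics/s10.png

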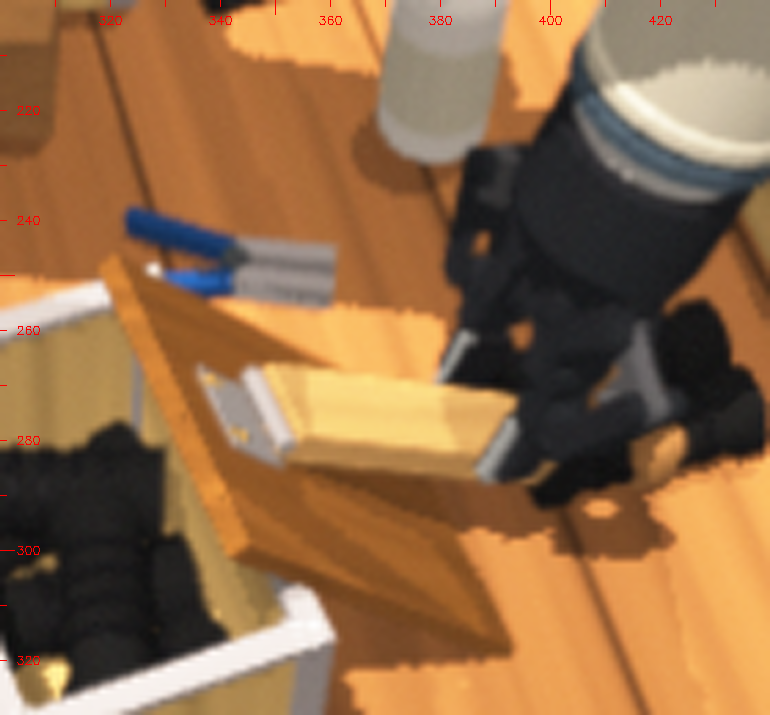

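Run:
```python
from leg import *
s=r.sense();R0=R(s['tcp_rot']);p=s['eef_pos']
h=B@[14,0,150]+t0
v=B.T@(p-18*R0[:,2]-h);print(v, np.arctan2(v[0],-v[2]))
for a in (.06,.12,.18,.24,.3,.34):
    Q=Ro.from_rotvec(-a*B[:,1]).as_matrix()
    print(a,(R0.T@(h+Q@(p-h)-p)).round(1))
```

```text
[  24.83638858   -1.11558898 -107.64811389] 0.22675048083952892
0.06 [-3.4  0.  -6.3]
0.12 [ -6.4   0.  -12.7]
0.18 [ -9.    0.1 -19.3]
0.24 [-11.2   0.1 -26.1]
0.3 [-13.    0.1 -32.9]
0.34 [-13.9   0.1 -37.6]
```

```bash
python3 -m creep '[{"dp":[-3.4,0,-6.3],"angular":[0,-0.06,0],"fingers":28},{"dp":[-6.4,0,-12.7],"angular":[0,-0.12,0],"fingers":28},{"dp":[-9,0,-19.3],"angular":[0,-0.18,0],"fingers":28},{"dp":[-11.2,0,-26.1],"angular":[0,-0.24,0],"fingers":28},{"dp":[-12.4,0,-30.5],"angular":[0,-0.28,0],"fingers":28}]'; python3 -m creep '[{"dp":[-0.8,0,-2.8],"angular":[0,-0.025,0],"fingers":28},{"dp":[-1.5,0,-5.6],"angular":[0,-0.05,0],"fingers":28},{"dp":[-1.5,0,-5.6],"angular":[0,-0.05,0],"fingers":28}]'
python3 - <<'E'
from leg import *
s=r.sense();R0=R(s['tcp_rot']);p=s['eef_pos']
h=B@[14,0,150]+t0
v=B.T@(p-18*R0[:,2]-h);print(v, np.arctan2(v[0],-v[2]))
b=optics.grab_frame('side');crop(b,300,200,440,330,5.5,'s11')
E
```

```text
clock: 8.53
eef_pos: [653.4, -201.0, 65.5]
tcp_rot: [-3.141, -0.018, -3.017]
contact_force: [3.2, 1.1, -0.7]
opening: 0.381
clock: 8.78
eef_pos: [655.6, -200.9, 71.4]
tcp_rot: [-3.141, 0.033, -3.017]
contact_force: [5.2, 0.2, -1.3]
opening: 0.388
[ 57.68465624  -0.98388221 -93.73395122] 0.5516721974284021
```

View pics/s11.png

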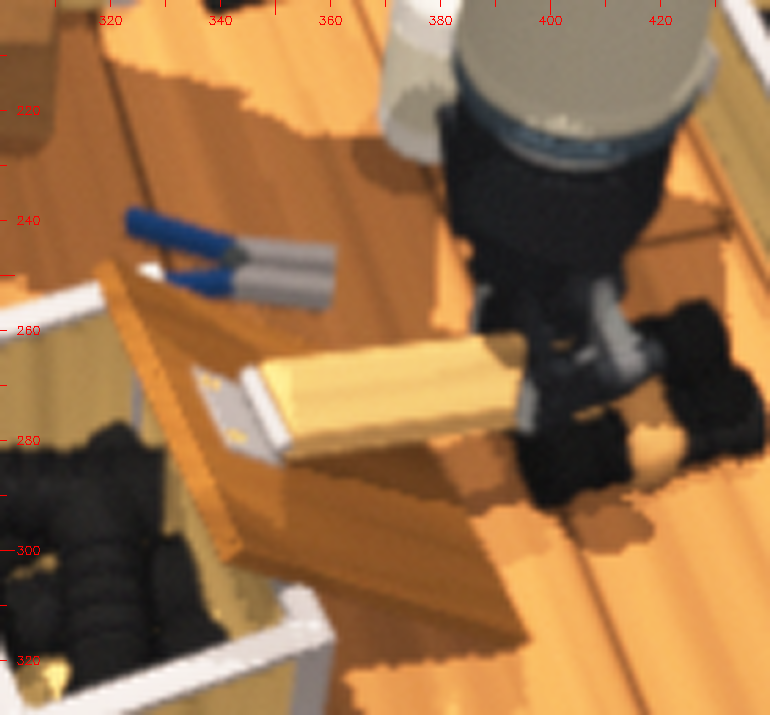

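```bash
python3 -m creep '[{"dp":[0,0,0],"angular":[0,0,0],"fingers":60},{"dp":[0,0,0],"angular":[0,0,0],"fingers":60},{"dp":[0,0,-5],"angular":[0,0,0],"fingers":60},{"dp":[0,0,-30],"angular":[0,0,0],"fingers":60},{"dp":[0,0,-70],"angular":[0,0,0],"fingers":60}]'
python3 - <<'E'
from leg import *
b=optics.grab_frame('side');crop(b,265,235,405,360,5.5,'s12');a=optics.grab_frame('scene');cv2.imwrite('pics/sc12raw.png',a);crop(a,225,130,335,230,7,'sc12')
c=cam('wrist'); im=optics.grab_frame('wrist')
cv2.imwrite('pics/w12.png',im)
E
```

```text
clock: 9.25
eef_pos: [648.9, -200.1, 136.9]
tcp_rot: [3.138, 0.021, -3.017]
contact_force: [0.4, 0.3, 1.2]
opening: 0.704
```

View pics/s12.png

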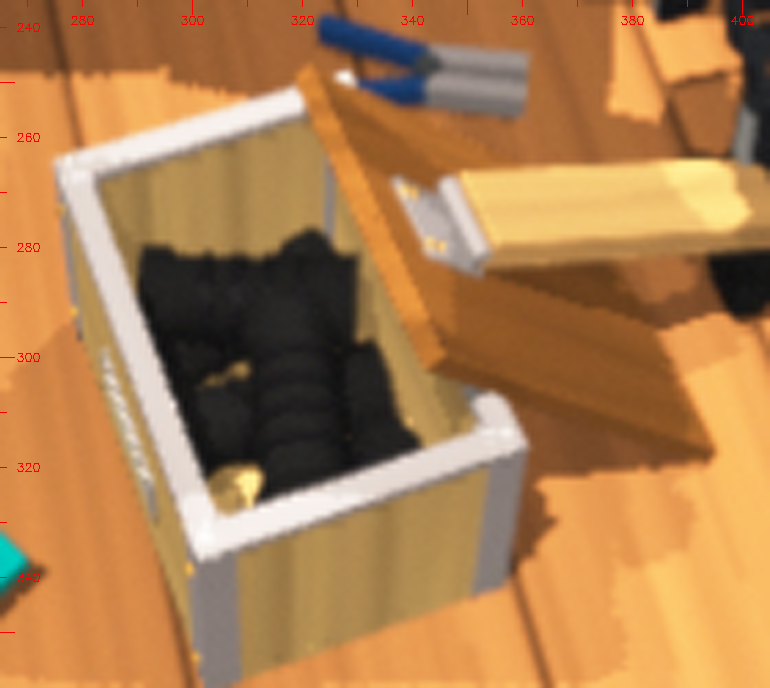

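View pics/sc12.png

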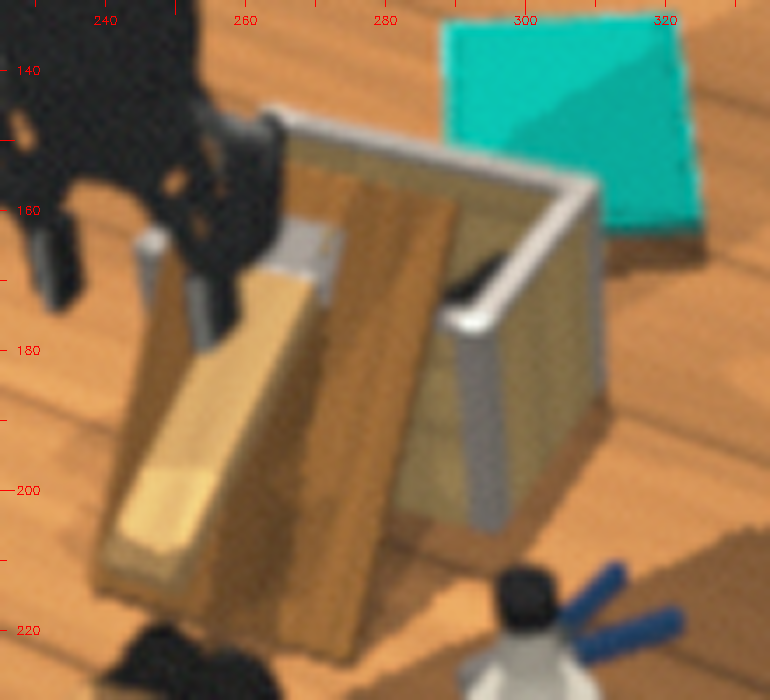

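View pics/w12.png

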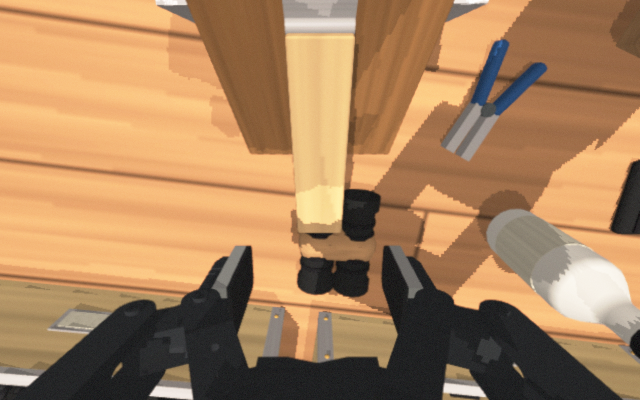

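```bash
cat > fit3.py <<'E'
import io,contextlib
with contextlib.redirect_stdout(io.StringIO()):
    from fit1 import *
bo=[(D,5,65,200,323.2,246.8),(D,-5,65,200,319.5,249.9),(D,5,-65,200,346.3,299.5),(D,-5,-65,200,343.5,302.3),(D,5,-65,0,394.6,317.2),(S,5,65,200,291,158.6),(S,5,65,0,275,224.7),(S,5,-65,0,238.3,214.6)]
def f(p):
    M=Rb(p);t=p[:3]
    return np.array([proj(c,M@[x,y,z]+t)[0]-[u-.45,v-.45] for c,x,y,z,u,v in bo])
g=lambda q:np.r_[f(q).ravel(),(q[4]-.663)/.01,(q[2]-0.9)/1]
B3=least_squares(g,[633,-203,1,.13,.66],x_scale=[10,10,5,.05,.05]).x
if __name__=='__main__':
    print(B3.round(3));print(f(B3).round(1).tolist())
    for n,q in dict(top=[0,0,200],hinge=[14,0,150]).items(): print(n,(Rb(B3)@q+B3[:3]).round(1))
    for a in (.45,.5,.53,.56):
        P=[Rb(B3)@(np.array([14,0,150])+Ro.from_euler('y',-a).as_matrix()@[8,y,-145])+B3[:3] for y in (-17,17)]
        print(a,proj(S,P).round(1).tolist(),proj(cam('wrist'),P).round(1).tolist())
E
python3 fit3.py
```

```text
[ 6.34947e+02 -2.02396e+02 -2.18000e-01  1.37000e-01  6.68000e-01]
[[-1.2, -0.7], [-1.1, -0.9], [0.9, -0.4], [-0.3, -0.2], [0.9, 0.1], [-1.5, -0.0], [-0.1, -0.4], [-1.0, -1.1]]
top [ 512.2 -219.3  156.8]
hinge [ 553.8 -213.6  126.2]
0.45 [[238.9, 210.5], [249.3, 213.5]] [[299.9, 232.9], [342.9, 232.4]]
0.5 [[238.1, 209.4], [248.5, 212.3]] [[299.6, 239.8], [343.5, 239.3]]
0.53 [[237.6, 208.6], [248.1, 211.5]] [[299.3, 243.9], [343.9, 243.5]]
0.56 [[237.1, 207.8], [247.6, 210.7]] [[299.1, 248.1], [344.3, 247.6]]
```

Run:
```python
from fit3 import *
optics.grab_frame('wrist'); s=r.sense(); im=optics.grab_frame('wrist'); c=cam('wrist',s); print(s['eef_pos'],s['qvel'].round(3))
crop(im,180,10,460,260,2.8,'w13')
for a in (.5,.53,.56):
    P=[Rb(B3)@(np.array([14,0,150])+Ro.from_euler('y',-a).as_matrix()@[8,y,-z])+B3[:3] for z in (2,145) for y in (-17,17)]
    print(a,proj(c,P).round(1).tolist())
print(proj(c,[Rb(B3)@[5,y,0]+B3[:3] for y in (-65,65)]))
```

```text
[ 652.785809   -201.3964294   142.14994514] [-0.     0.031  0.037  0.001 -0.01  -0.001]
0.5 [[283.7, 49.5], [355.0, 48.5], [298.5, 242.9], [342.7, 242.5]]
0.53 [[283.7, 49.0], [355.1, 48.0], [298.2, 247.1], [343.1, 246.6]]
0.56 [[283.6, 48.5], [355.1, 47.5], [298.0, 251.3], [343.5, 250.8]]
[[249.43507111 157.9333991 ]
 [389.29404608 156.23914514]]
```

View pics/w13.png

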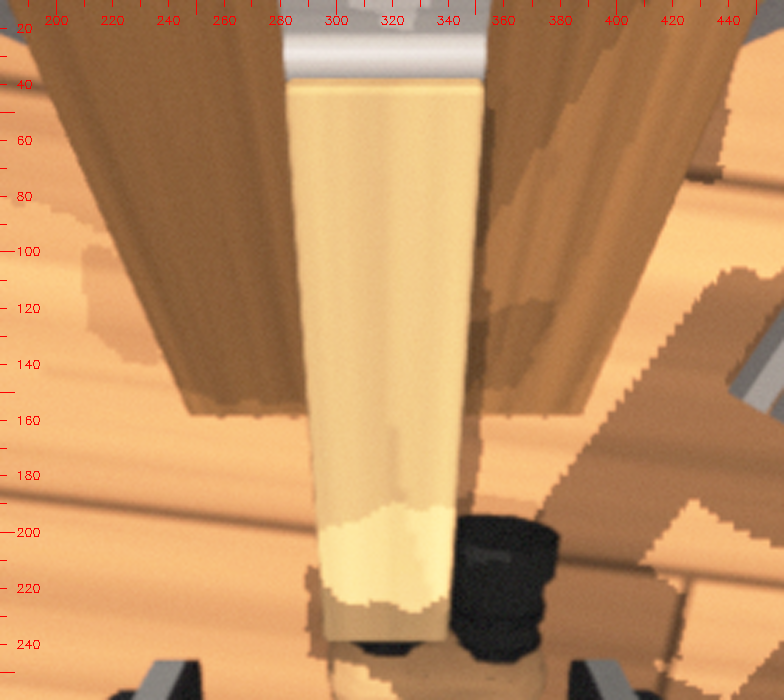

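Run:
```python
from fit3 import *
im=optics.grab_frame('side');crop(im,330,245,430,320,7.5,'s13')
for a in (.44,.5,.56):
    P=[Rb(B3)@(np.array([14,0,150])+Ro.from_euler('y',-a).as_matrix()@[x,-17,-z])+B3[:3] for x,z in ((8,0),(8,145),(-8,145))]
    print(a,proj(D,P).round(1).tolist())
```

```text
0.44 [[355.8, 278.8], [408.3, 276.5], [404.4, 281.0]]
0.5 [[355.6, 278.8], [410.2, 274.0], [406.6, 278.6]]
0.56 [[355.4, 278.8], [411.9, 271.5], [408.6, 276.1]]
```

View pics/s13.png

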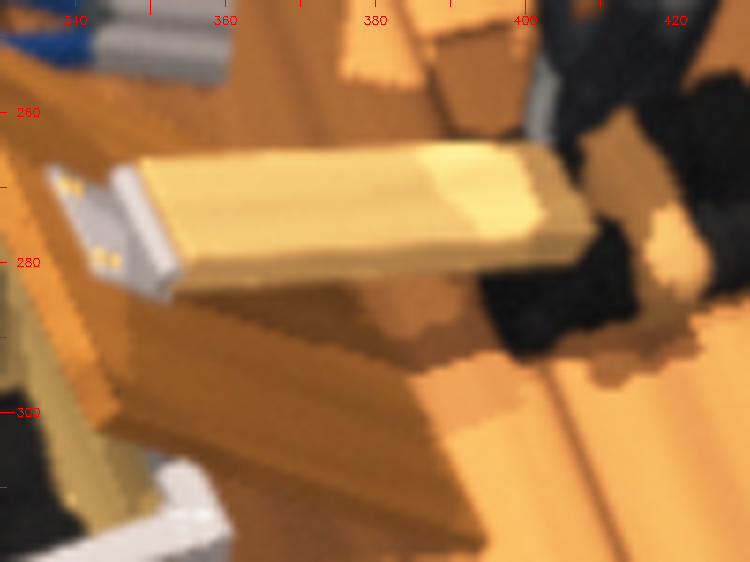

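Two views put the leg at about 0.47 rad: the outer corner is at side (409.5,275.5), between my 0.44 and 0.50 predictions. It still needs about 0.09 rad to reach its stop, so I'll grip it again, deeper, and finish the swing.

```bash
cat > leg2.py <<'E'
from go import *
from fit3 import B3,Rb
B=Rb(B3); t0=B3[:3]; yaw=B3[3]
H=B@[14,0,150]+t0
def pose(ang,th,d=112,px=-4,back=0,OFF=18):
    z=Ro.from_euler('z',yaw).as_matrix()@[-np.sin(th),0,-np.cos(th)]
    Rt=frame(z,B[:,1])
    P=H+B@Ro.from_euler('y',-ang).as_matrix()@np.array([px,0,-d])
    return P+Rt[:,2]*(OFF-back),Rt
E
python3 - <<'E'
from leg2 import *
print(pose(.47,0)[0]); plan(*pose(.47,0))
E
```

```text
[ 652.84262235 -199.9243836    57.61019805]
t 9.55 dp [ 0.7  0.7 82.2] ang [ 0.     0.028 -0.013] |d| 82.2 |w| 0.031
```

```bash
python3 -m creep '[{"dp":[1,1,30],"angular":[0,0.028,0],"fingers":60},{"dp":[1,1,60],"angular":[0,0.028,0],"fingers":60},{"dp":[1,1,80],"angular":[0,0.028,0],"fingers":60},{"dp":[1,1,80],"angular":[0,0.028,0],"fingers":60},{"dp":[1,1,80],"angular":[0,0.028,0],"fingers":28}]'; python3 -m creep '[{"dp":[0,0,0],"angular":[0,0,0],"fingers":28},{"dp":[0,0,0],"angular":[0,0,0],"fingers":28},{"dp":[0,0,0],"angular":[0,0,0],"fingers":28}]' 20
python3 - <<'E'
from leg2 import *
s=r.sense();R0=R(s['tcp_rot']);p=s['eef_pos'];print(p,s['opening']*85.4,s['contact_force'])
plan(*pose(.47,0))
for a in (.03,.06,.09,.12):
    Q=Ro.from_rotvec(-a*B[:,1]).as_matrix()
    print(a,(R0.T@(H+Q@(p-H)-p)).round(1))
im=optics.grab_frame('side');crop(im,330,245,430,320,7.5,'s14')
E
```

```text
clock: 9.97
eef_pos: [651.7, -199.4, 58.6]
tcp_rot: [3.14, -0.002, -3.017]
contact_force: [-0.3, 0.4, 0.4]
opening: 0.576
clock: 10.22
eef_pos: [654.3, -200.2, 62.1]
tcp_rot: [-3.141, 0.004, -3.017]
contact_force: [1.1, -0.1, -0.7]
opening: 0.384
[ 654.30583492 -200.17511189   62.13742436] 32.834529277814966 [ 1.05768432 -0.0615349  -0.6603835 ]
t 10.22 dp [1.4 0.4 4.5] ang [-0.001  0.004 -0.013] |d| 4.8 |w| 0.014
0.03 [-1.9  0.  -3.1]
0.06 [-3.7  0.  -6.2]
0.09 [-5.4  0.1 -9.4]
0.12 [ -7.    0.1 -12.6]
```

View pics/s14.png

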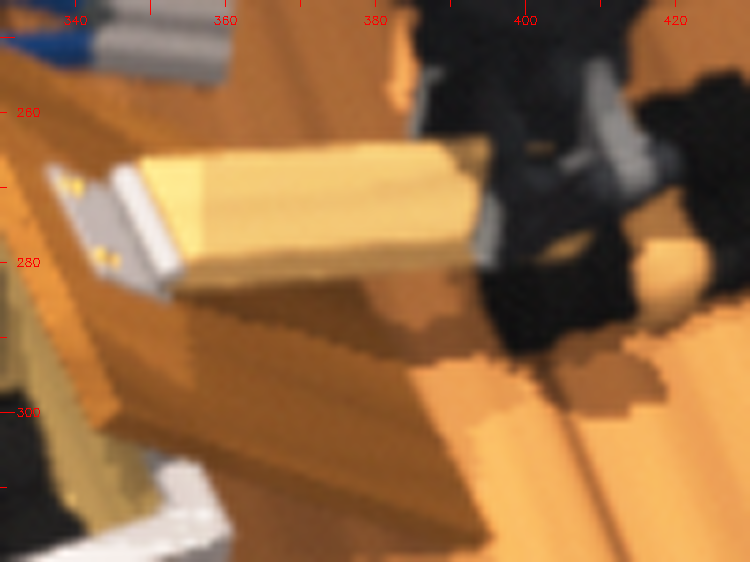

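```bash
python3 -m creep '[{"dp":[-1.9,0,-3.1],"angular":[0,-0.03,0],"fingers":28},{"dp":[-3.7,0,-6.2],"angular":[0,-0.06,0],"fingers":28},{"dp":[-4.5,0,-7.8],"angular":[0,-0.075,0],"fingers":28},{"dp":[-4.5,0,-7.8],"angular":[0,-0.075,0],"fingers":28}]';python3 - <<'E'
from leg2 import *
im=optics.grab_frame('side');crop(im,330,245,430,320,7.5,'s15')
E
```

```text
clock: 10.6
eef_pos: [658.7, -199.7, 69.9]
tcp_rot: [-3.141, 0.08, -3.018]
contact_force: [4.0, 0.9, -0.2]
opening: 0.386
```

View pics/s15.png

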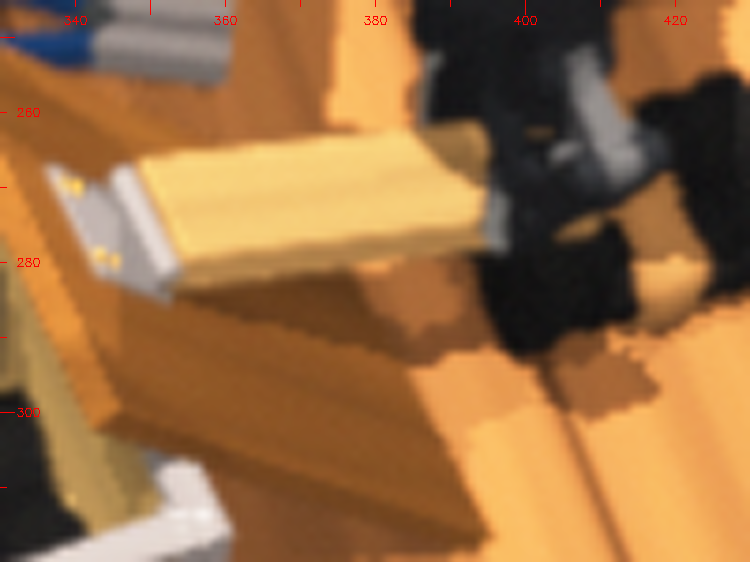

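```bash
python3 -m creep '[{"dp":[-2,0,-2],"angular":[0,-0.02,0],"fingers":28},{"dp":[-3,0,-4],"angular":[0,-0.04,0],"fingers":28},{"dp":[-3,0,-4],"angular":[0,-0.04,0],"fingers":28}]';python3 - <<'E'
from leg2 import *
im=optics.grab_frame('side');crop(im,330,245,430,320,7.5,'s16')
E
```

```text
clock: 10.9
eef_pos: [660.8, -199.2, 73.1]
tcp_rot: [-3.141, 0.119, -3.017]
contact_force: [4.0, -0.9, -1.5]
opening: 0.382
```

View pics/s16.png

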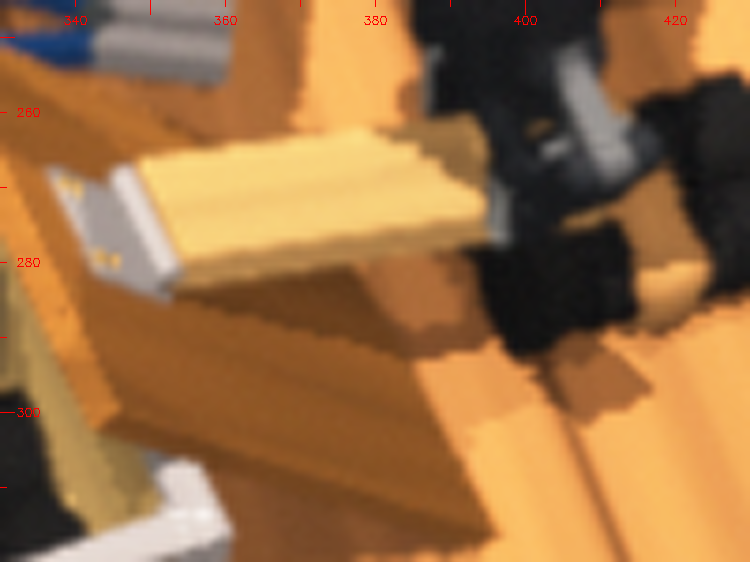

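```bash
python3 -m creep '[{"dp":[0,0,0],"angular":[0,0,0],"fingers":60},{"dp":[0,0,0],"angular":[0,0,0],"fingers":60},{"dp":[0,0,-5],"angular":[0,0,0],"fingers":60},{"dp":[0,0,-35],"angular":[0,0,0],"fingers":60},{"dp":[0,0,-75],"angular":[0,0,0],"fingers":60}]';python3 -m creep '[{"dp":[0,0,-40],"angular":[0,0,0],"fingers":60},{"dp":[0,0,-70],"angular":[0,0,0],"fingers":60},{"dp":[0,0,-70],"angular":[0,0,0],"fingers":60}]';python3 - <<'E'
from leg2 import *
im=optics.grab_frame('side');cv2.imwrite('pics/s17raw.png',im);crop(im,300,235,430,325,6,'s17')
im=optics.grab_frame('scene');cv2.imwrite('pics/sc17raw.png',im);crop(im,225,130,335,230,7,'sc17')
E
```

```text
clock: 11.37
eef_pos: [649.1, -199.1, 144.3]
tcp_rot: [3.138, 0.11, -3.017]
contact_force: [0.9, -0.5, 0.2]
opening: 0.7
clock: 11.62
eef_pos: [646.6, -202.4, 224.8]
tcp_rot: [-3.137, 0.126, -3.017]
contact_force: [2.0, -0.8, 0.2]
opening: 0.703
```

View pics/s17.png

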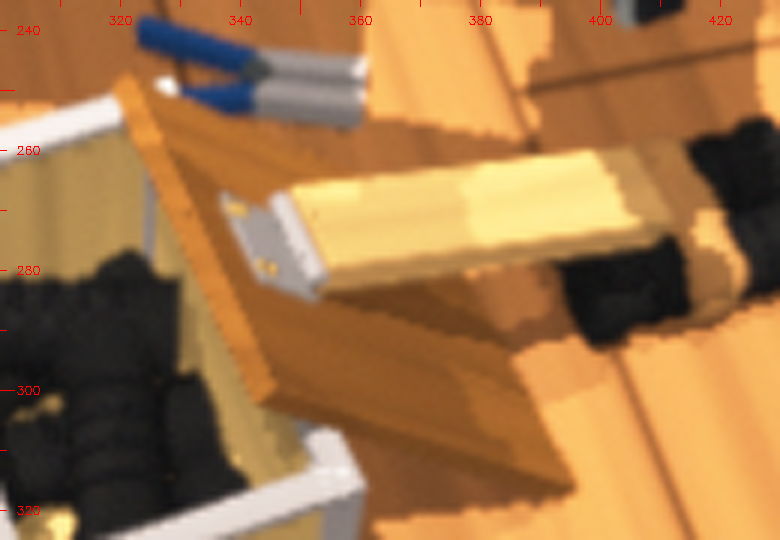

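View pics/sc17.png

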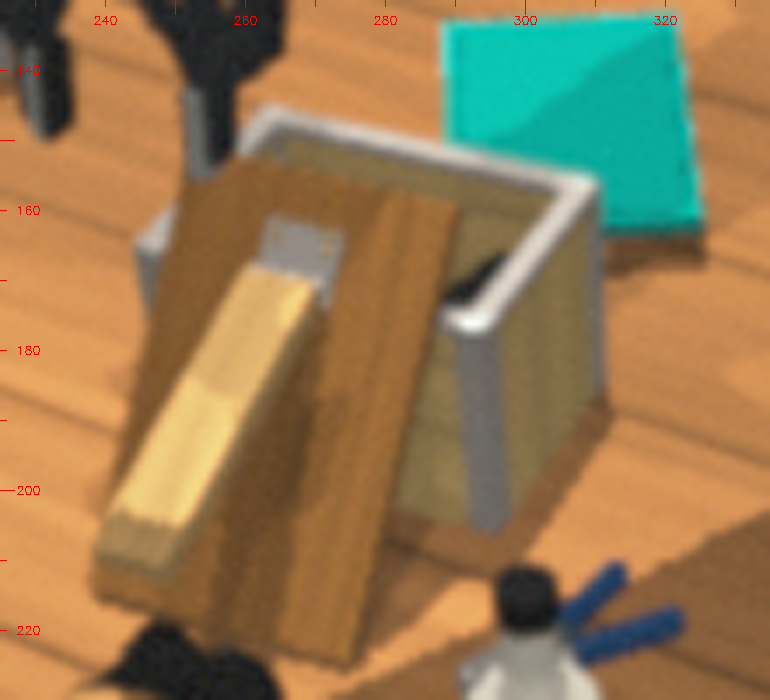

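```bash
sed -e "s/^bo=.*/bo=[(D,5,65,200,321.7,247),(D,-5,65,200,319.7,250.3),(D,5,-65,200,346.2,299.7),(D,-5,-65,200,343.3,302.5),(D,5,-65,0,395.8,316.7),(S,5,65,200,291,159),(S,5,65,0,275,225.3),(S,5,-65,0,238.6,214.6)]/" fit3.py > fit4.py; python3 fit4.py | head -4
cat > grab.py <<'E'
from go import *
from fit4 import B3,Rb
B=Rb(B3); t0=B3[:3]
def pose(ztip,back=0,OFF=18,yy=0):
    Rt=frame(-B[:,2],B[:,0])
    return B@[0,yy,ztip+back-OFF]+t0,Rt
E
python3 - <<'E'
from grab import *
print(pose(178,90)[0]); plan(*pose(178,90)); print(r.sense()['qpos'])
E
```

```text
[ 6.35667e+02 -2.01511e+02 -2.72000e-01  1.42000e-01  6.75000e-01]
[[-0.0, -0.6], [-1.6, -1.0], [1.0, -0.4], [-0.1, -0.2], [-0.0, 0.2], [-1.4, -0.3], [0.1, -0.8], [-1.3, -0.8]]
top [ 511.9 -219.3  155.8]
hinge [ 553.7 -213.3  125.6]
[ 480.98586455 -223.69980474  194.87247824]
t 11.72 dp [166.4  -1.9   4. ] ang [-0.441 -0.428  1.51 ] |d| 166.5 |w| 1.63
[-0.33308819  0.36142785  1.60166601  0.05860103  1.07131511 -2.05345112]
```

```bash
python3 -m creep '[{"dp":[0,0,-40],"angular":[-0.44,-0.43,1.51],"fingers":45},{"dp":[10,0,-60],"angular":[-0.44,-0.43,1.51],"fingers":45},{"dp":[20,0,-60],"angular":[-0.44,-0.43,1.51],"fingers":45},{"dp":[40,0,-60],"angular":[-0.44,-0.43,1.51],"fingers":45},{"dp":[60,0,-60],"angular":[-0.44,-0.43,1.51],"fingers":45}]'
python3 - <<'E'
from grab import *
plan(*pose(178,90)); print(r.sense()['qpos'])
E
```

```text
clock: 12.13
eef_pos: [576.7, -209.1, 267.9]
tcp_rot: [2.866, 0.202, 2.657]
contact_force: [-0.8, -0.2, -0.4]
opening: 0.527
t 12.13 dp [ 91.  -70.5  38.1] ang [-0.273 -0.265  0.925] |d| 121.3 |w| 1.0
[-0.51755084  0.17906699  1.77675795  0.33347178  1.01873585 -1.78436674]
```

```bash
python3 -m creep '[{"dp":[91,-70,-20],"angular":[-0.273,-0.265,0.925],"fingers":45},{"dp":[91,-70,-20],"angular":[-0.273,-0.265,0.925],"fingers":45},{"dp":[91,-70,-20],"angular":[-0.273,-0.265,0.925],"fingers":45},{"dp":[91,-70,-20],"angular":[-0.273,-0.265,0.925],"fingers":45},{"dp":[91,-70,-20],"angular":[-0.273,-0.265,0.925],"fingers":45}]'
python3 - <<'E'
from grab import *
plan(*pose(178,90)); print(r.sense()['qpos'])
E
```

```text
clock: 12.55
eef_pos: [462.5, -232.9, 249.3]
tcp_rot: [2.59, 0.117, 2.051]
contact_force: [0.2, -0.7, 0.4]
opening: 0.529
t 12.55 dp [  5.9 -10.8  56.9] ang [-0.103 -0.1    0.343] |d| 58.2 |w| 0.372
[-0.81331178  0.00787631  2.09922268  0.66702786  0.87936214 -1.72203785]
```

```bash
python3 -m creep '[{"dp":[6,-11,0],"angular":[-0.103,-0.1,0.343],"fingers":45},{"dp":[6,-11,10],"angular":[-0.103,-0.1,0.343],"fingers":45},{"dp":[6,-11,30],"angular":[-0.103,-0.1,0.343],"fingers":45},{"dp":[6,-11,30],"angular":[-0.103,-0.1,0.343],"fingers":45},{"dp":[6,-11,30],"angular":[-0.103,-0.1,0.343],"fingers":45}]'
python3 - <<'E'
from grab import *
plan(*pose(178,0)); s=r.sense();print(s['qpos'])
c=cam('wrist',s);im=optics.grab_frame('wrist')
for q in proj(c,[B@X+t0 for X in ([5,-65,200],[5,65,200],[-5,-65,200],[-5,65,200])]): print(q.round(1));cv2.circle(im,tuple(int(v) for v in q),2,(0,255,0),-1)
cv2.imwrite('pics/w18.png',im)
cv2.imwrite('pics/s18.png',optics.grab_frame('side'))
E
```

```text
clock: 12.97
eef_pos: [468.2, -226.5, 217.5]
tcp_rot: [2.469, 0.003, 1.725]
contact_force: [0.4, -0.2, 1.1]
opening: 0.529
t 12.97 dp [  0.4  -3.7 115.8] ang [-0.003 -0.005  0.011] |d| 115.8 |w| 0.012
[-0.82559521  0.01822068  2.23758663  0.9300375   0.69948852 -1.66052338]
[318.3 270.7]
[320.5 106.5]
[306.1 270.6]
[306.3 106.4]
```

View pics/w18.png

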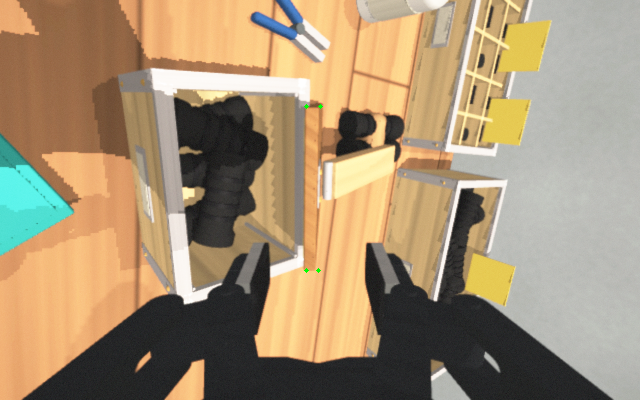

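View pics/s18.png

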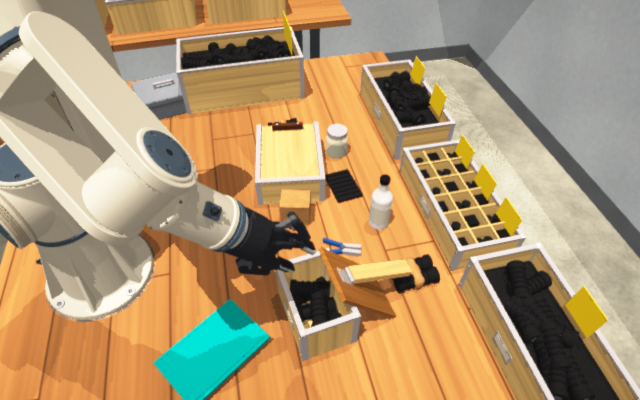

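```bash
cat > kin.py <<'E'
from h import *
data=[([1.34559474,.353696424,1.63416126,0,1.15519415,-.00240832631],[137.989,609.036,206.92],[-3.1401,0,2.9188]),
([.707331212,.488971122,1.54086135,0,1.11215612,-.71758],[518.848,445.572,157.768],[-3.141,0,2.996]),
([.672579337,.558278764,1.59984725,0,.981285217,-.75281],[531.584,425.313,86.937],[3.14,.001,2.996]),
([-.21271954,.8533205,1.11862165,-.16599222,1.66664645,-1.8775429],[659.672,-202.582,103.279],[-3.14,-.523,-3.022]),
([-.21807159,.84740327,1.27226074,-.16765764,1.51929749,-1.86196954],[616.755,-197.659,44.706],[3.141,-.522,-3.017]),
([-.51755084,.17906699,1.77675795,.33347178,1.01873585,-1.78436674],[576.7,-209.1,267.9],[2.866,.202,2.657]),
([-.81331178,.00787631,2.09922268,.66702786,.87936214,-1.72203785],[462.5,-232.9,249.3],[2.59,.117,2.051]),
([-.82559521,.01822068,2.23758663,.9300375,.69948852,-1.66052338],[468.2,-226.5,217.5],[2.469,.003,1.725])]
y=lambda a:Ro.from_euler('y',a).as_matrix(); z=lambda a:Ro.from_euler('z',a).as_matrix()
def fk(q,k):
    h_,a1,L2,a3,L4,a5,L6=k
    R1=z(q[0]);R3=R1@y(q[1]+q[2]);R5=R3@z(q[3])@y(q[4])
    p=R1@[a1,0,h_]+R1@y(q[1])@[0,0,L2]+R3@[a3,0,L4]+R5@[a5,0,L6]
    return p,R5@z(SG*q[5])@C
best=None
for SG in (1,-1):
    Cs=[(z(SG*q[5])).T@((z(q[0])@y(q[1]+q[2])@z(q[3])@y(q[4])).T@R(e)) for q,p,e in data]
    m=Ro.from_matrix(Cs).mean(); er=[(m.inv()*Ro.from_matrix(c)).magnitude() for c in Cs]
    if best is None or max(er)<best[0]: best=(max(er),SG,m.as_matrix())
_,SG,C=best
def rs(k): return np.concatenate([fk(q,k)[0]-p for q,p,e in data])
sol=least_squares(rs,[300,0,400,0,400,0,250]);K_=sol.x
def ik(P,Rt,q0):
    lo=np.array([-2.63,-.92,.06,-1.3,0,-3.02]);hi=np.array([2.63,2.1,2.66,4.44,2.69,3.02])
    def f(q):
        p,Rq=fk(q,K_); return np.r_[(p-P)/100,Ro.from_matrix(Rq.T@Rt).as_rotvec()]
    s=least_squares(f,np.clip(q0,lo+.01,hi-.01),bounds=(lo,hi)); return s.x,s.cost
if __name__=='__main__': print(best[0],SG,C.round(3),K_.round(1),np.abs(rs(K_)).max())
E
python3 kin.py
```

```text
0.0005082533420387049 1 [[-0. -1.  0.]
 [ 1. -0.  0.]
 [-0.  0.  1.]] [2.942e+02 3.000e-01 5.693e+02 5.860e+01 4.951e+02 1.500e+00 3.673e+02] 1.6468841073122178
```

```bash
cat > place.py <<'E'
from go import *
from kin import ik,fk,K_,z,y
CR=np.array([506.2,238.5,0]);CY=-.146
LEAN=.281
def bpose(cx=46,cy=0,up=0):
    Rp=z(CY+np.pi)@y(LEAN)
    # lowest edge = back bottom edge (5,0,0): height 78
    o=z(CY)@np.array([cx,cy,0])+CR; o[2]=78+5*np.sin(LEAN)+up
    return o,Rp
E
python3 - <<'E'
from place import *
import grab
G=grab.frame(-np.eye(3)[2],np.eye(3)[0])  # tool in board
for flip in (0,1):
  g=G@z(np.pi*flip)
  P,_=grab.pose(178,0); q,c=ik(P,grab.B@g,r.sense()['qpos']+[0,0,0,0,0,3 if flip else 0]); print('grasp',flip,q.round(2),c)
  for up in (0,100):
    o,Rp=bpose(up=up); P=Rp@[0,0,160]+o
    bb=min((ik(P,Rp@g,np.r_[.5,.3,1.8,q4,1,q6]) for q4 in(-1,0,1,3) for q6 in (-2.5,0,2.5)),key=lambda t:t[1])
    print(up,P.round(),bb[0].round(2),bb[1])
E
```

```text
grasp 0 [-0.68  0.27  2.24  1.31  0.49 -1.97] 3.4726019740073637e-22
0 [508. 238. 233.] [ 0.56  0.11  1.92 -0.23  0.9  -2.31] 6.652283015059214e-30
100 [508. 238. 333.] [ 0.56  0.03  1.79 -0.2   1.12 -2.37] 8.40471736347735e-31
grasp 1 [-0.68  0.27  2.24  1.31  0.49  1.17] 2.7133011304679228e-21
0 [508. 238. 233.] [ 0.56  0.11  1.92 -0.23  0.9   0.83] 2.700082929924477e-28
100 [508. 238. 333.] [ 0.56  0.03  1.79 -0.2   1.12  0.77] 7.388715033907203e-30
```

```bash
python3 -m creep '[{"dp":[0,0,0],"angular":[0,0,0.01],"fingers":45},{"dp":[0,-3,30],"angular":[0,0,0.01],"fingers":45},{"dp":[0,-3,60],"angular":[0,0,0.01],"fingers":45},{"dp":[0,-3,70],"angular":[0,0,0.01],"fingers":45},{"dp":[0,-3,70],"angular":[0,0,0.01],"fingers":45}]'
python3 - <<'E'
from grab import *
plan(*pose(178,0)); s=r.sense();print(s['qpos'])
c=cam('wrist',s);im=optics.grab_frame('wrist')
for q in proj(c,[B@X+t0 for X in ([5,-65,200],[5,65,200],[-5,-65,200],[-5,65,200])]): print(q.round(1));cv2.circle(im,tuple(int(v) for v in q),2,(0,255,0),-1)
cv2.imwrite('pics/w19.png',im)
b=optics.grab_frame('side'); crop(b,260,200,420,330,5,'s19')
E
```

```text
clock: 13.48
eef_pos: [511.4, -221.6, 161.7]
tcp_rot: [2.467, -0.002, 1.716]
contact_force: [-0.6, 0.2, -0.1]
opening: 0.528
t 13.48 dp [ 2.1 -3.  45.1] ang [-0.    -0.003  0.001] |d| 45.2 |w| 0.003
[-0.73428313  0.16843497  2.23988634  1.13013211  0.56246237 -1.81764342]
[321.  327.5]
[322.1 108.5]
[304.7 327.5]
[302.  108.4]
```

View pics/w19.png

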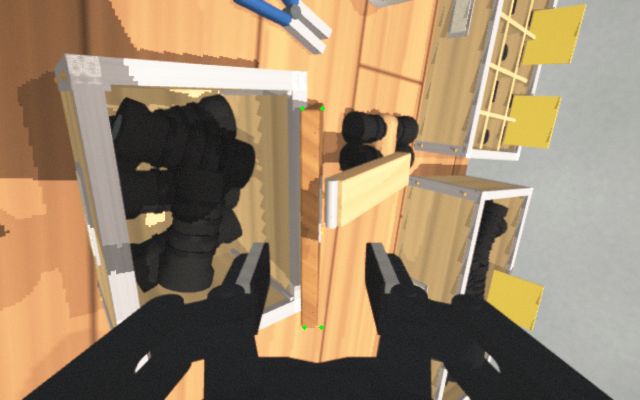

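View pics/s19.png

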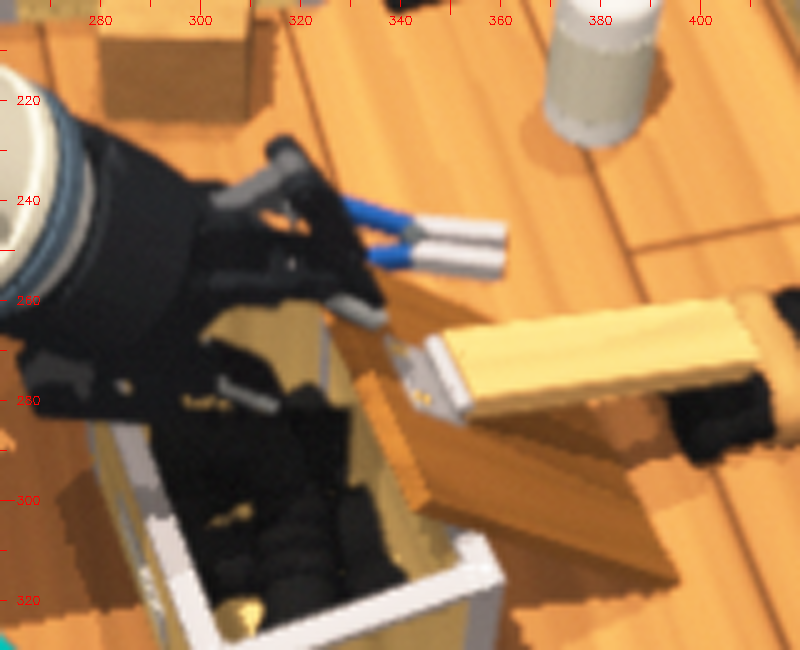

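```bash
python3 -m creep '[{"dp":[2,-3,10],"angular":[0,0,0],"fingers":45},{"dp":[2,-3,25],"angular":[0,0,0],"fingers":45},{"dp":[2,-3,40],"angular":[0,0,0],"fingers":45},{"dp":[2,-3,44],"angular":[0,0,0],"fingers":45},{"dp":[2,-3,44],"angular":[0,0,0],"fingers":45}]'
python3 - <<'E'
from grab import *
plan(*pose(178,0)); s=r.sense();print(s['contact_force'])
im=optics.grab_frame('wrist')
cv2.imwrite('pics/w20.png',im)
b=optics.grab_frame('side'); crop(b,290,220,390,310,7.5,'s20')
E
```

```text
clock: 14.0
eef_pos: [535.5, -216.7, 127.2]
tcp_rot: [2.465, -0.001, 1.714]
contact_force: [0.8, 0.7, 0.2]
opening: 0.523
t 14.0 dp [ 0.8 -0.5  2.8] ang [ 0.001 -0.001  0.   ] |d| 3.0 |w| 0.002
[0.7874609  0.74627604 0.22729702]
```

View pics/w20.png

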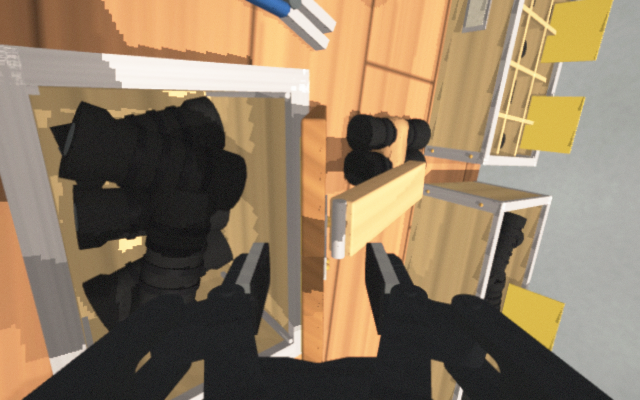

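View pics/s20.png

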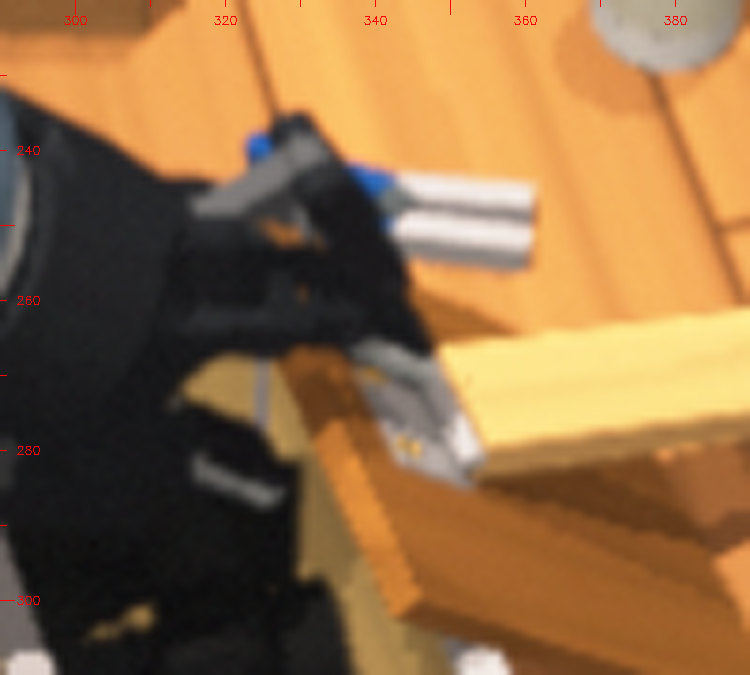

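```bash
python3 -m creep '[{"dp":[0,0,0],"angular":[0,0,0],"fingers":4},{"dp":[0,0,0],"angular":[0,0,0],"fingers":4},{"dp":[0,0,0],"angular":[0,0,0],"fingers":4},{"dp":[0,0,0],"angular":[0,0,0],"fingers":4},{"dp":[0,0,0],"angular":[0,0,0],"fingers":4}]' 70
python3 - <<'E'
from grab import *
plan(*pose(178,0)); s=r.sense();print(s['contact_force'],s['opening']*85.4)
b=optics.grab_frame('side'); crop(b,290,220,410,325,6,'s21')
E
```

```text
clock: 14.52
eef_pos: [535.3, -217.0, 127.3]
tcp_rot: [2.465, -0.0, 1.713]
contact_force: [-5.4, -0.6, 6.5]
opening: 0.096
t 14.52 dp [ 1.1 -0.5  3.1] ang [ 0.002  0.    -0.001] |d| 3.3 |w| 0.002
[-5.41723822 -0.57610941  6.54104816] 8.186222965203742
```

View pics/s21.png

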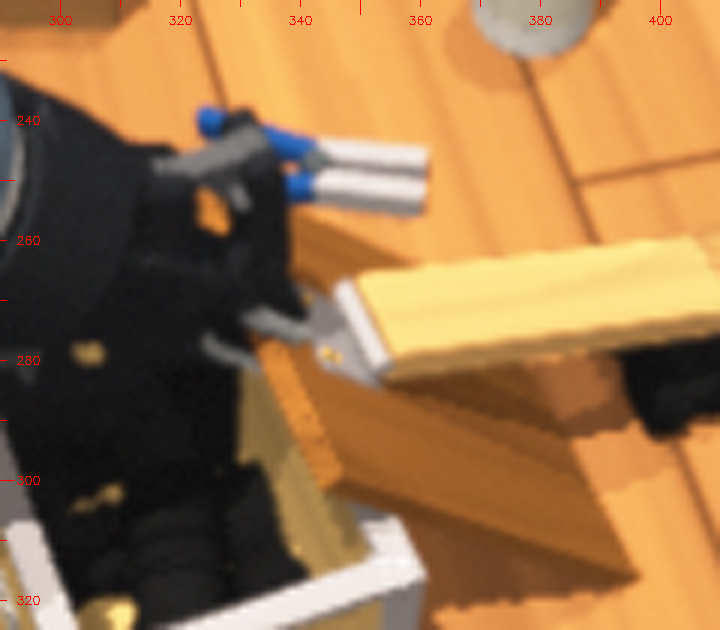

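```bash
cat > path.py <<'E'
from place import *
import grab
# board in tool
s0=dict(eef_pos=np.array([535.3,-217.0,127.3]),tcp_rot=np.array([2.465,0,1.713]))
Rg=R(s0['tcp_rot']); TB_R=Rg.T@grab.B; TB_t=Rg.T@(grab.t0-s0['eef_pos'])
pts=np.array([[x,yy,zz] for x in(-5,5) for yy in(-65,65) for zz in (0,200)]+[[98,17,31],[98,-17,31],[84,17,23],[84,-17,23]],float)
def board_pts(p,Rt): return p+(Rt@(TB_R@pts.T+TB_t[:,None])).T
def tool_for(o,Rp):  # tool pose placing board at o,Rp
    Rt=Rp@TB_R.T; return o-Rt@TB_t,Rt
E
python3 - <<'E'
from path import *
s=r.sense(); q=s['qpos']
print('board in tool',(TB_R.T).round(3).tolist(), (-TB_R.T@TB_t).round(1))
P1=s['eef_pos']+[0,0,150]; qa,c=ik(P1,R(s['tcp_rot']),q);print(qa.round(2),c)
o,Rp=bpose(up=130);P,Rt=tool_for(o,Rp);qb,c=ik(P,Rt,[.56,.03,1.79,-.2,1.12,-2.37]);print(qb.round(2),c,P)
print('lift in tool',(R(s['tcp_rot']).T@[0,0,150]).round(1))
for f in np.linspace(0,1,7):
    p,Rq=fk(qa+f*(qb-qa),K_); bp=board_pts(p,Rq); print(f.round(2),p.round(0),'minz',bp[:,2].min().round(),'x',bp[:,0].min().round(),bp[:,0].max().round(),'y',bp[:,1].min().round(),bp[:,1].max().round())
E
```

```text
board in tool [[0.0, 1.0, 0.001], [1.0, -0.0, -0.0], [-0.0, 0.001, -1.0]] [  0.5  -1.1 163.1]
[-0.68 -0.    2.1   0.79  0.71 -1.35] 9.358678266153434e-21
[ 0.56  0.01  1.74 -0.19  1.19 -2.38] 8.964386491631864e-25 [506.68169787 239.52128546 365.914484  ]
lift in tool [   0.    94.  -116.9]
0.0 [ 535. -217.  277.] minz 147.0 x 499.0 695.0 y -284.0 -137.0
0.17 [ 558. -116.  282.] minz 132.0 x 497.0 697.0 y -178.0 -21.0
0.33 [561. -26. 287.] minz 122.0 x 487.0 682.0 y -66.0 99.0
0.5 [552.  53. 296.] minz 123.0 x 478.0 661.0 y 36.0 178.0
0.67 [538. 121. 311.] minz 136.0 x 473.0 631.0 y 77.0 231.0
0.83 [523. 181. 334.] minz 163.0 x 462.0 597.0 y 121.0 254.0
1.0 [507. 240. 366.] minz 208.0 x 448.0 566.0 y 167.0 305.0
```

Run:
```python
from path import *
s=r.sense(); q=s['qpos']
Rt0=R(s['tcp_rot'])
P1=np.array([490,-215,350.]); qa,c=ik(P1,Rt0,q);print(qa.round(2),c)
print('lift in tool',(Rt0.T@(P1-s['eef_pos'])).round(1), (Rt0.T@[0,0,100]).round(1))
o,Rp=bpose(up=140);P,Rt=tool_for(o,Rp);qb,c=ik(P,Rt,[.56,.03,1.79,-.2,1.12,-2.37]);print(qb.round(2))
np.save('qa.npy',qa);np.save('qb.npy',qb)
for f in np.linspace(0,1,7):
    p,Rq=fk(qa+f*(qb-qa),K_); bp=board_pts(p,Rq); print(f.round(2),p.round(0),'minz',bp[:,2].min().round(),'x',bp[:,0].min().round(),bp[:,0].max().round(),'y',bp[:,1].min().round(),bp[:,1].max().round())
```

```text
[-0.76 -0.15  2.06  0.68  0.89 -1.25] 2.090753539612749e-29
lift in tool [   8.4  104.8 -201.5] [  0.   62.6 -78. ]
[ 0.56  0.    1.72 -0.19  1.21 -2.39]
0.0 [ 490. -215.  350.] minz 219.0 x 454.0 649.0 y -282.0 -135.0
0.17 [ 515. -130.  343.] minz 192.0 x 455.0 654.0 y -191.0 -38.0
0.33 [526. -50. 339.] minz 173.0 x 453.0 646.0 y -91.0 70.0
0.5 [528.  25. 339.] minz 165.0 x 454.0 638.0 y 11.0 145.0
0.67 [526.  96. 345.] minz 170.0 x 459.0 621.0 y 55.0 204.0
0.83 [519. 167. 357.] minz 187.0 x 460.0 595.0 y 108.0 239.0
1.0 [507. 240. 376.] minz 218.0 x 448.0 566.0 y 167.0 305.0
```

Clear path. First I'll lift straight up.

```bash
python3 -m creep '[{"dp":[0,6,-8],"angular":[0,0,0],"fingers":4},{"dp":[0,18,-23],"angular":[0,0,0],"fingers":4},{"dp":[0,34,-43],"angular":[0,0,0],"fingers":4},{"dp":[0,52,-65],"angular":[0,0,0],"fingers":4},{"dp":[0,63,-78],"angular":[0,0,0],"fingers":4}]'
python3 - <<'E'
from grab import *
b=optics.grab_frame('side'); crop(b,280,180,440,320,5,'s22'); s=r.sense(); print(s['opening']*85.4,s['contact_force'])
Rt0=R(np.array([2.465,0,1.713])); plan([490,-215,350],Rt0)
E
```

```text
clock: 14.98
eef_pos: [535.3, -216.8, 228.7]
tcp_rot: [2.466, 0.0, 1.713]
contact_force: [0.1, -0.2, -3.1]
opening: 0.09
7.859654159424376 [ 2.00970596 -1.16839181  1.09346534]
t 15.03 dp [   8.9   38.6 -120.9] ang [0.003 0.002 0.002] |d| 127.2 |w| 0.004
```

View pics/s22.png

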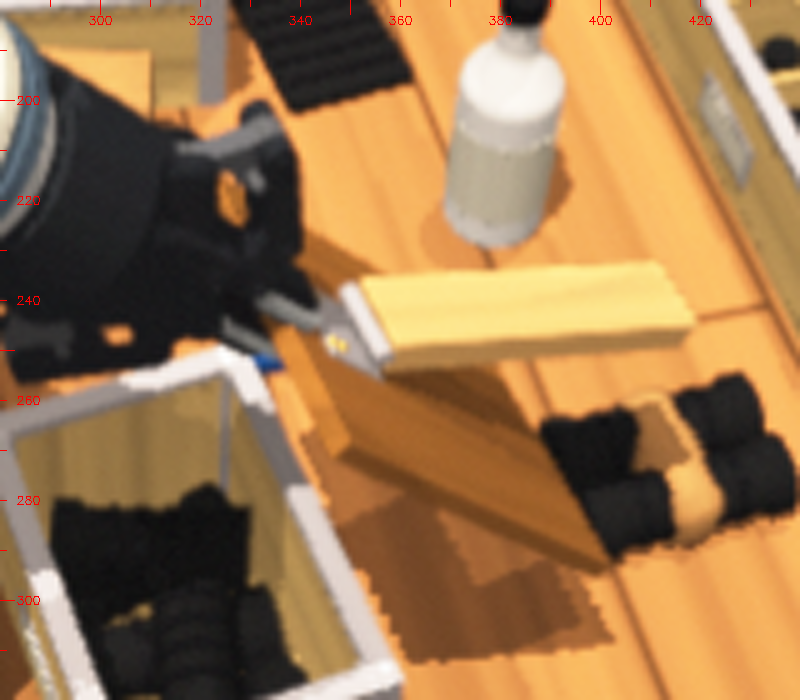

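The board is held and clear of the stock crate, with its leg out. I'll carry on up to the waypoint.

```bash
python3 -m creep '[{"dp":[3,15,-30],"angular":[0,0,0],"fingers":4},{"dp":[6,28,-65],"angular":[0,0,0],"fingers":4},{"dp":[9,38,-100],"angular":[0,0,0],"fingers":4},{"dp":[9,39,-121],"angular":[0,0,0],"fingers":4},{"dp":[9,39,-121],"angular":[0,0,0],"fingers":4}]'
cat > nxt.py <<'E'
import sys
from path import *
s=r.sense(); qa=s['qpos'];qb=np.load('qb.npy')
print(qa.round(2))
# rows at fraction steps limited by tool rotation 0.11 rad per row
R0=R(s['tcp_rot']);p0=s['eef_pos']
n=int(sys.argv[1]); 
for k in range(1,6):
    f=min(1,k/n); p,Rq=fk(qa+f*(qb-qa),K_)
    pm,Rm=fk(qa,K_)
    print(k,(Rm.T@(p-pm)).round(0).tolist(),Ro.from_matrix(Rm.T@Rq).as_rotvec().round(3).tolist(), p.round(0))
p,Rq=fk(qb,K_);print('left',np.linalg.norm(p-p0).round(1),Ro.from_matrix(R0.T@Rq).magnitude().round(2))
E
python3 nxt.py 30
```

```text
clock: 15.45
eef_pos: [489.1, -214.9, 349.0]
tcp_rot: [2.462, 0.003, 1.714]
contact_force: [0.9, -1.5, -2.4]
opening: 0.1
[-0.76 -0.15  2.07  0.69  0.89 -1.26]
1 [16.0, 6.0, 7.0] [0.02, 0.027, -0.094] [ 495. -198.  347.]
2 [33.0, 11.0, 13.0] [0.039, 0.053, -0.187] [ 501. -181.  346.]
3 [49.0, 16.0, 18.0] [0.057, 0.08, -0.281] [ 505. -164.  344.]
4 [65.0, 20.0, 24.0] [0.073, 0.106, -0.375] [ 510. -147.  343.]
5 [81.0, 24.0, 28.0] [0.088, 0.132, -0.47] [ 514. -130.  342.]Traceback (most recent call last):
  File "nxt.py", line 12, in <module>
    p,Rq=fk(qb,K_);print('left',np.linalg.norm(p-p0).round(1),Ro.from_matrix(R0.T@Rq).magnitude().round(2))
                                                              ^^^^^^^^^^^^^^^^^^^^^^^^^^^^^^^^^^^^^^^^^
AttributeError: 'float' object has no attribute 'round'
```

```bash
sed -i 's/\.magnitude()\.round(2)/.magnitude()/' nxt.py; python3 -m creep '[{"dp":[16,6,7],"angular":[0.02,0.027,-0.094],"fingers":4},{"dp":[33,11,13],"angular":[0.039,0.053,-0.187],"fingers":4},{"dp":[49,16,18],"angular":[0.057,0.08,-0.281],"fingers":4},{"dp":[65,20,24],"angular":[0.073,0.106,-0.375],"fingers":4},{"dp":[81,24,28],"angular":[0.088,0.132,-0.47],"fingers":4}]'; python3 nxt.py 25
```

```text
clock: 15.87
eef_pos: [513.3, -127.4, 335.9]
tcp_rot: [2.597, 0.162, 2.181]
contact_force: [-0.5, 1.0, -3.2]
opening: 0.091
[-0.54 -0.12  2.01  0.54  0.94 -1.45]
1 [12.0, 11.0, 5.0] [0.015, 0.024, -0.095] [ 516. -111.  335.]
2 [23.0, 21.0, 10.0] [0.028, 0.048, -0.19] [519. -95. 334.]
3 [35.0, 31.0, 15.0] [0.041, 0.072, -0.284] [521. -79. 334.]
4 [47.0, 41.0, 19.0] [0.053, 0.094, -0.379] [523. -64. 333.]
5 [59.0, 50.0, 23.0] [0.064, 0.116, -0.474] [524. -48. 333.]
left 369.2 2.3897308463369877
```

```bash
echo
python3 -m creep '[{"dp":[12,11,5],"angular":[0.015,0.024,-0.095],"fingers":4},{"dp":[23,21,9],"angular":[0.028,0.048,-0.19],"fingers":4},{"dp":[35,31,12],"angular":[0.041,0.072,-0.284],"fingers":4},{"dp":[47,41,15],"angular":[0.053,0.094,-0.379],"fingers":4},{"dp":[59,50,17],"angular":[0.064,0.116,-0.474],"fingers":4}]'; python3 nxt.py 20
```

```text
clock: 16.28
eef_pos: [521.5, -48.6, 337.8]
tcp_rot: [2.769, 0.27, 2.669]
contact_force: [0.2, 0.6, -4.3]
opening: 0.091
[-0.32 -0.1   1.95  0.39  1.01 -1.64]
1 [6.0, 13.0, 4.0] [0.011, 0.021, -0.095] [522. -34. 337.]
2 [11.0, 27.0, 8.0] [0.022, 0.041, -0.19] [523. -19. 337.]
3 [17.0, 40.0, 11.0] [0.032, 0.061, -0.284] [524.  -5. 337.]
4 [23.0, 53.0, 14.0] [0.041, 0.079, -0.379] [524.  10. 338.]
5 [29.0, 66.0, 17.0] [0.051, 0.097, -0.474] [525.  24. 338.]
left 291.0 1.899024747247517
```

```bash
python3 -m creep '[{"dp":[6,13,4],"angular":[0.011,0.021,-0.095],"fingers":4},{"dp":[11,27,7],"angular":[0.022,0.041,-0.19],"fingers":4},{"dp":[17,40,8],"angular":[0.032,0.061,-0.284],"fingers":4},{"dp":[23,53,10],"angular":[0.041,0.079,-0.379],"fingers":4},{"dp":[29,66,11],"angular":[0.051,0.097,-0.474],"fingers":4}]'; python3 nxt.py 15
```

```text
clock: 16.7
eef_pos: [523.4, 24.0, 343.2]
tcp_rot: [2.967, 0.305, -3.11]
contact_force: [0.4, 0.5, -3.4]
opening: 0.091
[-0.11 -0.08  1.89  0.25  1.07 -1.82]
1 [-1.0, 14.0, 2.0] [0.01, 0.017, -0.094] [523.  37. 343.]
2 [-1.0, 28.0, 4.0] [0.019, 0.033, -0.188] [523.  51. 344.]
3 [-2.0, 42.0, 6.0] [0.029, 0.049, -0.283] [523.  65. 345.]
4 [-2.0, 56.0, 7.0] [0.039, 0.064, -0.377] [523.  79. 346.]
5 [-3.0, 70.0, 9.0] [0.049, 0.078, -0.47] [522.  94. 347.]
left 218.6 1.413194805196698
```

```bash
python3 -m creep '[{"dp":[-1,14,2],"angular":[0.01,0.017,-0.094],"fingers":4},{"dp":[-1,28,4],"angular":[0.019,0.033,-0.188],"fingers":4},{"dp":[-2,42,6],"angular":[0.029,0.049,-0.283],"fingers":4},{"dp":[-2,56,7],"angular":[0.039,0.064,-0.377],"fingers":4},{"dp":[-3,70,9],"angular":[0.049,0.078,-0.47],"fingers":4}]'; python3 nxt.py 10
```

```text
clock: 17.12
eef_pos: [523.3, 94.5, 347.4]
tcp_rot: [-3.124, 0.263, -2.615]
contact_force: [1.5, -0.5, -3.4]
opening: 0.096
[ 0.12 -0.05  1.83  0.1   1.11 -2.01]
1 [-7.0, 13.0, -0.0] [0.01, 0.013, -0.093] [523. 107. 349.]
2 [-13.0, 25.0, -1.0] [0.021, 0.026, -0.187] [522. 122. 351.]
3 [-20.0, 38.0, -1.0] [0.032, 0.038, -0.28] [521. 136. 353.]
4 [-26.0, 51.0, -2.0] [0.044, 0.05, -0.372] [519. 150. 355.]
5 [-33.0, 65.0, -4.0] [0.056, 0.061, -0.464] [518. 165. 358.]
left 148.7 0.9342838577358408
```

```bash
python3 -m creep '[{"dp":[-7,13,0],"angular":[0.01,0.013,-0.093],"fingers":4},{"dp":[-13,25,-1],"angular":[0.021,0.026,-0.187],"fingers":4},{"dp":[-20,38,-1],"angular":[0.032,0.038,-0.28],"fingers":4},{"dp":[-26,51,-2],"angular":[0.044,0.05,-0.372],"fingers":4},{"dp":[-33,65,-4],"angular":[0.056,0.061,-0.464],"fingers":4}]'; python3 nxt.py 5
```

```text
clock: 17.53
eef_pos: [517.7, 166.2, 358.4]
tcp_rot: [-2.968, 0.155, -2.149]
contact_force: [0.1, 0.3, -4.1]
opening: 0.095
[ 0.34 -0.03  1.78 -0.05  1.16 -2.2 ]
1 [-12.0, 9.0, -3.0] [0.013, 0.011, -0.092] [516. 179. 361.]
2 [-23.0, 18.0, -6.0] [0.026, 0.021, -0.183] [514. 194. 364.]
3 [-35.0, 28.0, -9.0] [0.04, 0.032, -0.274] [512. 209. 368.]
4 [-47.0, 38.0, -13.0] [0.055, 0.042, -0.365] [510. 224. 372.]
5 [-59.0, 48.0, -17.0] [0.071, 0.052, -0.454] [507. 240. 376.]
left 76.1 0.46281800988063426
```

```bash
python3 -m creep '[{"dp":[-12,9,-3],"angular":[0.013,0.011,-0.092],"fingers":4},{"dp":[-23,18,-6],"angular":[0.026,0.021,-0.183],"fingers":4},{"dp":[-35,28,-9],"angular":[0.04,0.032,-0.274],"fingers":4},{"dp":[-47,38,-10],"angular":[0.055,0.042,-0.365],"fingers":4},{"dp":[-59,48,-10],"angular":[0.071,0.052,-0.454],"fingers":4}]'; python3 -m creep '[{"dp":[0,0,0],"angular":[0,0,0],"fingers":4},{"dp":[0,0,0],"angular":[0,0,0],"fingers":4}]';python3 - <<'E'
from path import *
o,Rp=bpose(up=60); plan(*tool_for(o,Rp)); s=r.sense();print(s['qpos'],s['contact_force'])
im=optics.grab_frame('scene');cv2.imwrite('pics/sc30raw.png',im);crop(im,340,100,520,300,4,'sc30')
b=optics.grab_frame('side');cv2.imwrite('pics/s30raw.png',b); crop(b,230,60,350,200,5,'s30')
E
```

```text
clock: 17.95
eef_pos: [508.9, 242.0, 369.6]
tcp_rot: [-2.861, -0.0, -1.717]
contact_force: [0.2, -0.5, -3.8]
opening: 0.092
clock: 18.12
eef_pos: [508.7, 241.7, 369.5]
tcp_rot: [-2.862, 0.001, -1.721]
contact_force: [0.1, -1.9, -4.1]
opening: 0.089
t 18.12 dp [ 2.6 21.9 70.3] ang [-0.    -0.    -0.004] |d| 73.6 |w| 0.004
[ 0.55723356  0.00865333  1.73052255 -0.19317429  1.19320326 -2.38160837] [ 0.14767819 -1.87710928 -4.10204363]
```

View pics/sc30.png

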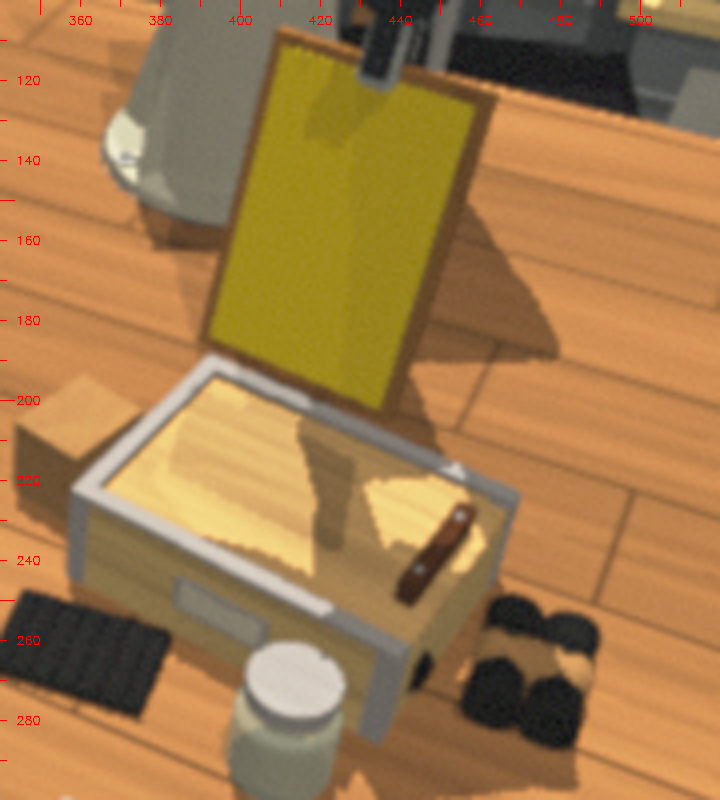

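View pics/s30.png

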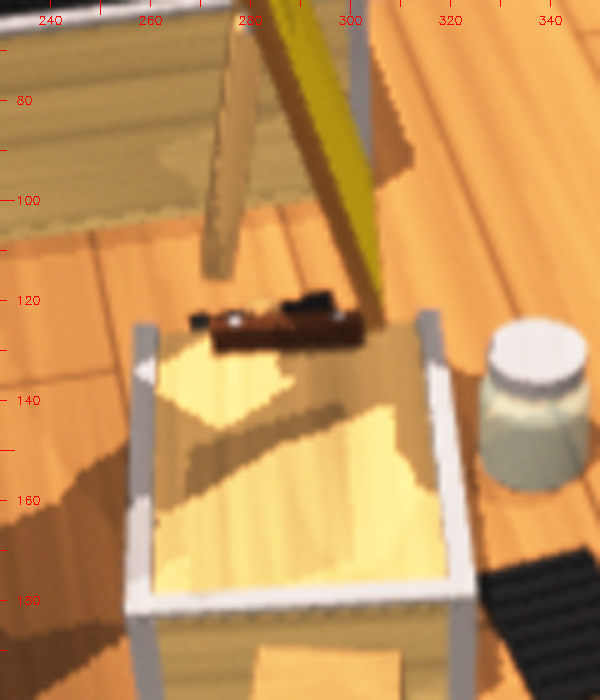

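Run:
```python
from path import *
s=r.sense();Rt=R(s['tcp_rot']);p=s['eef_pos']
TB_t[1]=0
f=lambda X:p+Rt@(TB_R@np.array(X,float)+TB_t)
S=cam('scene');D=cam('side')
a=cv2.imread('pics/sc30raw.png');b=cv2.imread('pics/s30raw.png')
hl=lambda ang,x,yy,zz: np.array([14,0,150])+y(-ang)@[x,yy,zz]
E=[([x,65*k,0],[x,65*k,200]) for x in(-5,5) for k in(-1,1)]+[([x,-65,zz],[x,65,zz]) for x in (-5,5) for zz in (0,200)]
E+=[(hl(.56,x,17*k,0),hl(.56,x,17*k,-145)) for x in(-8,8) for k in (-1,1)]
C=[([x,-120,85],[x,120,85]) for x in(-90,90)]+[([-90,k*120,85],[90,k*120,85]) for k in(-1,1)]
for im,c,n in ((a,S,'sc31'),(b,D,'s31')):
    big=cv2.resize(im,None,fx=4,fy=4,interpolation=cv2.INTER_CUBIC)
    for A,Bq in E:
        u=proj(c,[f(A),f(Bq)])*4+1.5; cv2.line(big,tuple(int(v) for v in u[0]),tuple(int(v) for v in u[1]),(0,0,255),1)
    for A,Bq in C:
        u=proj(c,[CR+z(CY)@A,CR+z(CY)@Bq])*4+1.5; cv2.line(big,tuple(int(v) for v in u[0]),tuple(int(v) for v in u[1]),(255,0,255),1)
    if n=='sc31': cv2.imwrite('pics/sc31.png',big[400:1160,1380:2060])
    else: cv2.imwrite('pics/s31.png',big[100:780,940:1400])
```

```text
(no output)
```

View pics/sc31.png

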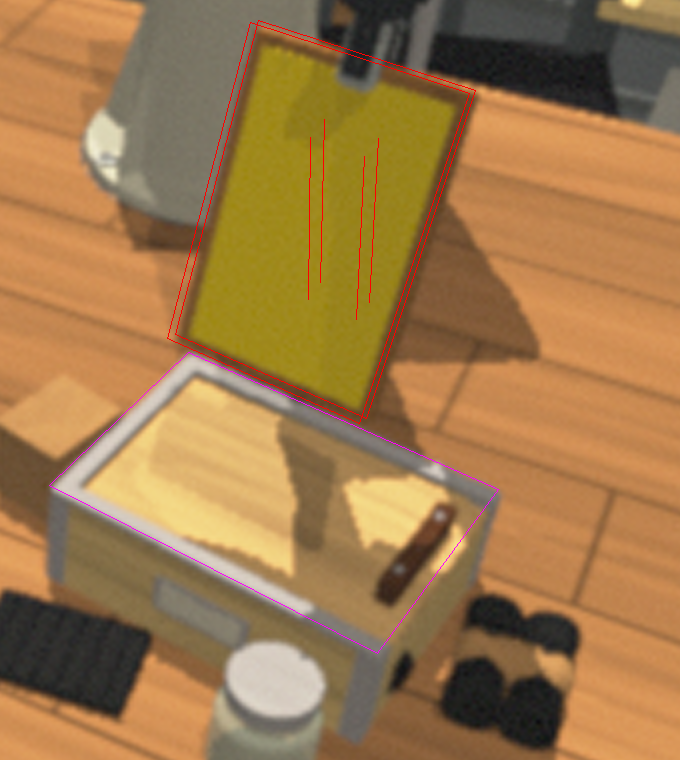

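View pics/s31.png

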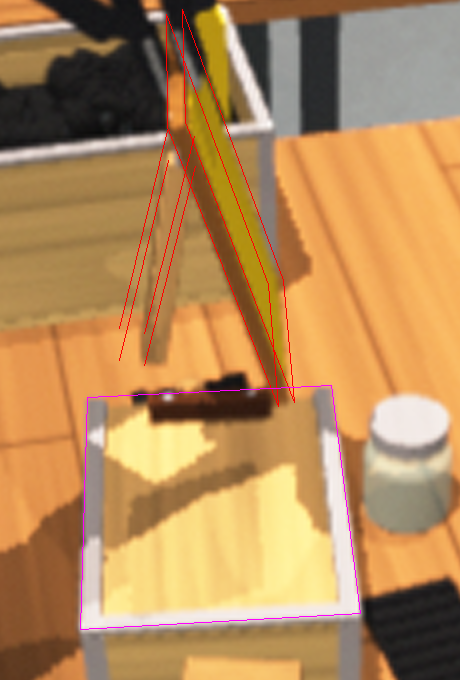

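Run:
```python
from path import *
b=cv2.imread('pics/s30raw.png'); crop(b,255,20,325,135,6.8,'s32')
s=r.sense();Rt=R(s['tcp_rot']);p=s['eef_pos']
TB_t[1]=0
f=lambda X:p+Rt@(TB_R@np.array(X,float)+TB_t)
D=cam('side')
print('board near edge',[proj(D,f(X))[0].round(1).tolist() for X in ([5,65,200],[-5,65,200],[5,65,0],[-5,65,0])])
for a in (.4,.45,.5,.56): print(a,[proj(D,f(np.array([14,0,150])+y(-a)@X))[0].round(1).tolist() for X in ([8,17,-145],[-8,17,-145],[8,17,0],[-8,17,0])])
```

```text
board near edge [[276.5, 56.5], [280.9, 55.1], [304.3, 126.3], [308.2, 125.2]]
0.4 [[273.5, 116.2], [279.9, 116.6], [276.6, 65.3], [283.6, 65.8]]
0.45 [[270.7, 115.9], [277.0, 116.5], [276.6, 65.2], [283.5, 65.9]]
0.5 [[267.8, 115.5], [274.1, 116.3], [276.6, 65.0], [283.5, 66.1]]
0.56 [[264.4, 114.8], [270.7, 115.9], [276.7, 64.8], [283.5, 66.3]]
```

View pics/s32.png

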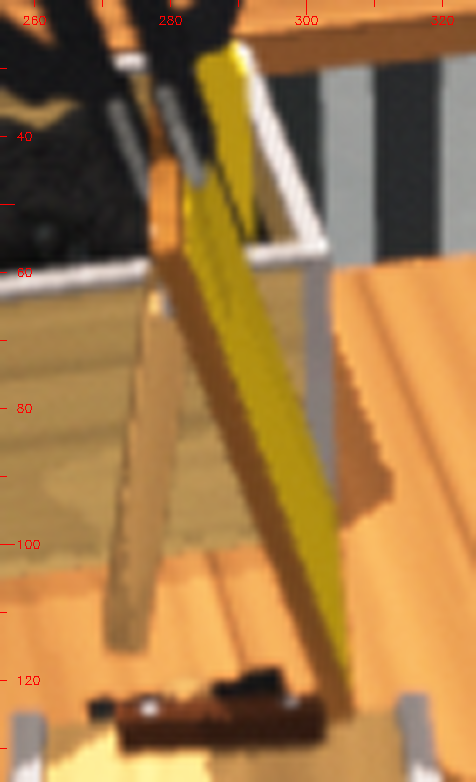

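Run:
```python
from path import *
p=np.array([535.3,-216.8,228.7]);Rt=R([2.466,0,1.713]); TB_t[1]=0
f=lambda X:p+Rt@(TB_R@np.array(X,float)+TB_t)
D=cam('side')
print([proj(D,f(X))[0].round(1).tolist() for X in ([5,-65,200],[-5,-65,200],[5,-65,0])])
for a in (.4,.45,.5,.56): print(a,[proj(D,f(np.array([14,0,150])+y(-a)@X))[0].round(1).tolist() for X in ([8,-17,-145],[-8,-17,-145])])
```

```text
[[350.0, 268.1], [345.6, 271.5], [402.2, 292.4]]
0.4 [[414.7, 250.1], [410.3, 255.3]]
0.45 [[416.6, 247.7], [412.4, 253.0]]
0.5 [[418.3, 245.3], [414.3, 250.6]]
0.56 [[420.1, 242.4], [416.6, 247.7]]
```

```bash
cat > drag.py <<'E'
from path import *
TB_t[1]=0
def tipb(a): # inner corner of leg end in board coords
    return np.array([14,0,150])+y(-a)@[-8,0,-145]
def pose(a,lean,tx,h,cy=0):
    "tool pose with leg (at angle a) inner tip corner at crate x=tx, height h"
    Rp=z(CY+np.pi)@y(lean)
    tip=z(CY)@np.array([tx,cy,0])+CR; tip[2]=h
    o=tip-Rp@tipb(a); return tool_for(o,Rp)+(o,Rp)
E
python3 - <<'E'
from drag import *
for a,h in ((.47,98),(.47,79),(.56,79)):
    P,Rt,o,Rp=pose(a,.35,-58,h); print(a,h,P.round(1),'foot',(z(CY).T@(o-CR)).round(1)); plan(P,Rt); print(ik(P,Rt,r.sense()['qpos'])[1])
E
```

```text
0.47 98 [467.1 245.3 260.1] foot [ 16.    0.  106.8]
t 18.22 dp [ 1.7 71.5 94.4] ang [ 0.067 -0.001 -0.007] |d| 118.4 |w| 0.068
4.1423771276665734e-20
0.47 79 [467.1 245.3 241.1] foot [16.   0.  87.8]
t 18.22 dp [  1.8  76.7 112.6] ang [ 0.067 -0.001 -0.007] |d| 136.3 |w| 0.068
4.774121241884154e-30
0.56 79 [479.9 243.5 239.6] foot [29.   0.  86.4]
t 18.22 dp [  1.7  64.7 117.6] ang [ 0.067 -0.001 -0.007] |d| 134.2 |w| 0.068
1.1601379859317029e-18
```

The board hangs square over the shut lid with its yellow face to the label. But the leg has dropped back to about 0.47: its end is at side (270–276,115), between my 0.45 and 0.50 predictions. I'll touch the leg's end on the lid and drag forward so lid friction opens it to the stop.

```bash
python3 -m creep '[{"dp":[1,20,20],"angular":[0.02,0,0],"fingers":4},{"dp":[2,40,42],"angular":[0.04,0,0],"fingers":4},{"dp":[2,60,68],"angular":[0.06,0,-0.007],"fingers":4},{"dp":[2,70,88],"angular":[0.067,0,-0.007],"fingers":4},{"dp":[2,71.5,94],"angular":[0.067,0,-0.007],"fingers":4}]'; python3 -m creep '[{"dp":[0,0,0],"angular":[0,0,0],"fingers":4},{"dp":[0,0,0],"angular":[0,0,0],"fingers":4}]'
python3 - <<'E'
from drag import *
P,Rt,o,Rp=pose(.47,.35,-58,80);plan(P,Rt)
s=r.sense();print(s['contact_force'])
R0=R(s['tcp_rot']);print('down 10 in tool',(R0.T@[0,0,-10]).round(1),'crate+x 10',(R0.T@z(CY)@[10,0,0]).round(1))
cv2.imwrite('pics/w33.png',optics.grab_frame('wrist'))
b=optics.grab_frame('side'); crop(b,235,60,345,200,5,'s33')
E
```

```text
clock: 18.63
eef_pos: [464.6, 243.0, 257.6]
tcp_rot: [-2.796, -0.004, -1.718]
contact_force: [-1.0, -0.9, -4.0]
opening: 0.092
clock: 18.8
eef_pos: [469.0, 245.2, 263.3]
tcp_rot: [-2.79, 0.002, -1.718]
contact_force: [0.2, -0.2, -3.1]
opening: 0.095
t 18.8 dp [ 0.2  9.1 19.2] ang [-0.003  0.001 -0.001] |d| 21.3 |w| 0.004
[ 0.15909614 -0.21873547 -3.05733711]
down 10 in tool [0.  3.4 9.4] crate+x 10 [-0.  -9.4  3.4]
```

View pics/s33.png

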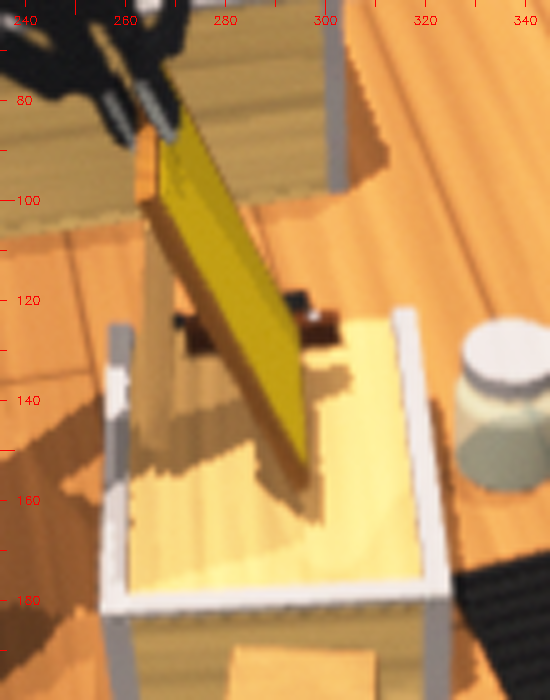

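View pics/w33.png

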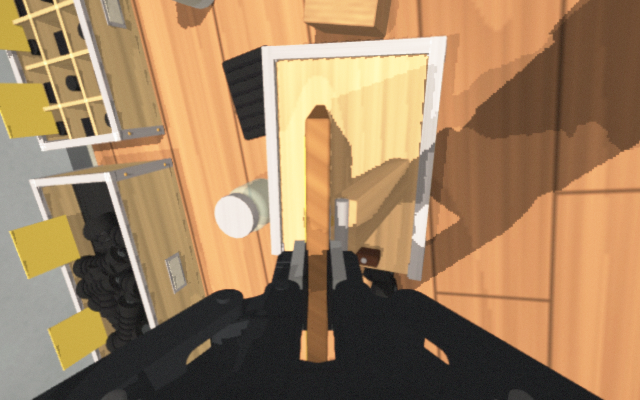

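```bash
python3 -m creep '[{"dp":[0,2.6,5.6],"angular":[0,0,0],"fingers":4},{"dp":[0,5,11.3],"angular":[0,0,0],"fingers":4},{"dp":[0,6.8,15],"angular":[0,0,0],"fingers":4},{"dp":[0,6.8,15],"angular":[0,0,0],"fingers":4}]'; python3 -m creep '[{"dp":[0,1.3,3],"angular":[0,0,0],"fingers":4},{"dp":[0,1.3,3],"angular":[0,0,0],"fingers":4}]';python3 -m creep '[{"dp":[0,1,2],"angular":[0,0,0],"fingers":4},{"dp":[0,1,2],"angular":[0,0,0],"fingers":4}]'
python3 - <<'E'
from drag import *
P,Rt,o,Rp=pose(.47,.35,-58,78);plan(P,Rt)
b=optics.grab_frame('side'); crop(b,235,60,345,200,5,'s34')
E
```

```text
clock: 19.23
eef_pos: [466.2, 244.9, 244.7]
tcp_rot: [-2.792, -0.0, -1.717]
contact_force: [0.5, -0.1, -3.9]
opening: 0.093
clock: 19.4
eef_pos: [466.3, 245.3, 242.1]
tcp_rot: [-2.791, 0.0, -1.717]
contact_force: [-0.3, 1.0, -3.5]
opening: 0.09
clock: 19.57
eef_pos: [466.2, 245.4, 240.1]
tcp_rot: [-2.791, 0.0, -1.717]
contact_force: [-0.2, 0.1, -3.7]
opening: 0.093
t 19.57 dp [-0.1 -0.8  0.4] ang [-0.002  0.    -0.   ] |d| 0.9 |w| 0.002
```

View pics/s34.png

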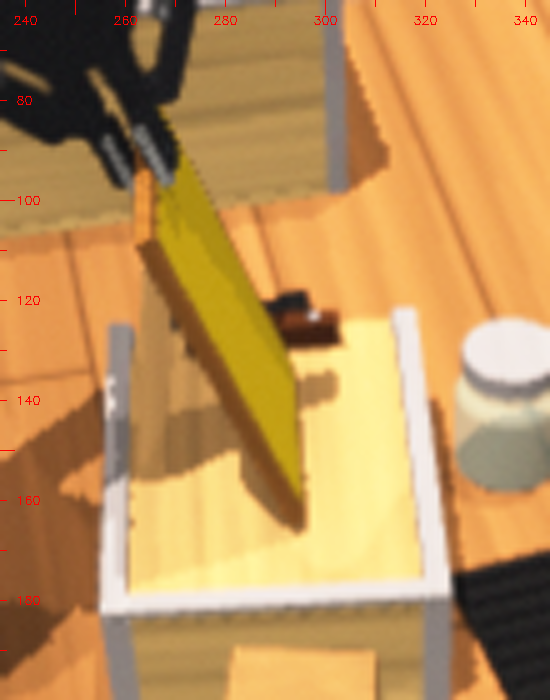

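```bash
python3 -m creep '[{"dp":[0,0.7,1.9],"angular":[0,0,0],"fingers":4},{"dp":[0,0.7,1.9],"angular":[0,0,0],"fingers":4}]';python3 -m creep '[{"dp":[0,0.7,1.9],"angular":[0,0,0],"fingers":4},{"dp":[0,0.7,1.9],"angular":[0,0,0],"fingers":4}]';python3 -m creep '[{"dp":[0,0.7,1.9],"angular":[0,0,0],"fingers":4},{"dp":[0,0.7,1.9],"angular":[0,0,0],"fingers":4}]'
```

```text
clock: 19.78
eef_pos: [467.3, 246.0, 239.3]
tcp_rot: [-2.788, 0.002, -1.717]
contact_force: [0.6, 0.1, 1.0]
opening: 0.097
clock: 19.95
eef_pos: [468.7, 246.6, 239.0]
tcp_rot: [-2.785, 0.004, -1.716]
contact_force: [0.9, -1.0, 10.8]
opening: 0.095
clock: 20.12
eef_pos: [470.2, 247.3, 238.7]
tcp_rot: [-2.782, 0.006, -1.715]
contact_force: [1.5, -2.5, 19.1]
opening: 0.091
```

```bash
python3 -m creep '[{"dp":[0,-0.8,-2.2],"angular":[0,0,0],"fingers":4},{"dp":[0,-4,-0.8],"angular":[0,0,0],"fingers":4},{"dp":[0,-8,0.9],"angular":[0,0,0],"fingers":4},{"dp":[0,-11.5,2.7],"angular":[0,0,0],"fingers":4},{"dp":[0,-14.5,4.2],"angular":[0,0,0],"fingers":4}]'
python3 - <<'E'
from drag import *
b=optics.grab_frame('side'); crop(b,235,60,345,200,5,'s35')
P,Rt,o,Rp=pose(.56,.35,-58,78);plan(P,Rt)
E
```

```text
clock: 20.53
eef_pos: [483.1, 244.0, 237.3]
tcp_rot: [-2.787, 0.003, -1.716]
contact_force: [0.1, -0.4, 8.2]
opening: 0.092
t 20.58 dp [ 1.   2.7 -2.5] ang [-0.006  0.003 -0.001] |d| 3.8 |w| 0.007
```

View pics/s35.png

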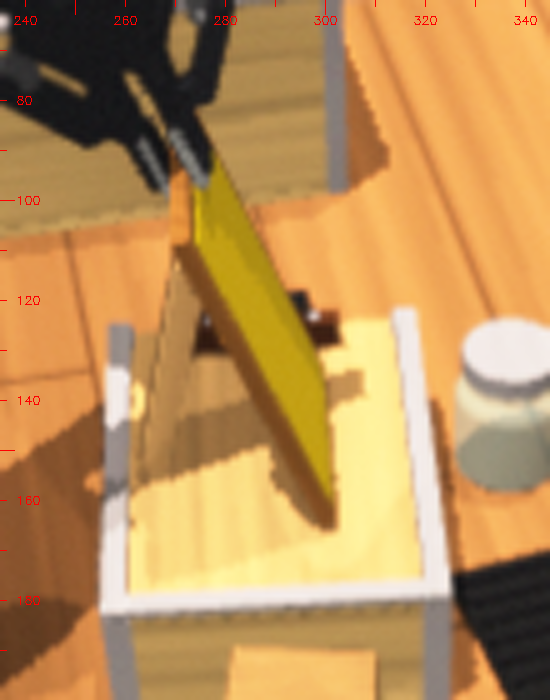

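```bash
python3 -m creep '[{"dp":[0,-3,1.1],"angular":[0,0,0],"fingers":4},{"dp":[0,-5.6,2],"angular":[0,0,0],"fingers":4},{"dp":[0,-5.6,2],"angular":[0,0,0],"fingers":4}]';python3 -m creep '[{"dp":[0,-3,1.3],"angular":[0,0,0],"fingers":4},{"dp":[0,-5.6,2.4],"angular":[0,0,0],"fingers":4},{"dp":[0,-5.6,2.4],"angular":[0,0,0],"fingers":4}]'
python3 - <<'E'
from drag import *
b=optics.grab_frame('side'); crop(b,235,60,345,200,5,'s36')
E
```

```text
clock: 20.83
eef_pos: [488.2, 242.9, 236.6]
tcp_rot: [-2.789, 0.002, -1.717]
contact_force: [-1.9, 0.3, 7.6]
opening: 0.093
clock: 21.08
eef_pos: [493.6, 242.0, 235.9]
tcp_rot: [-2.79, 0.002, -1.718]
contact_force: [-3.4, 0.2, 6.7]
opening: 0.092
```

View pics/s36.png

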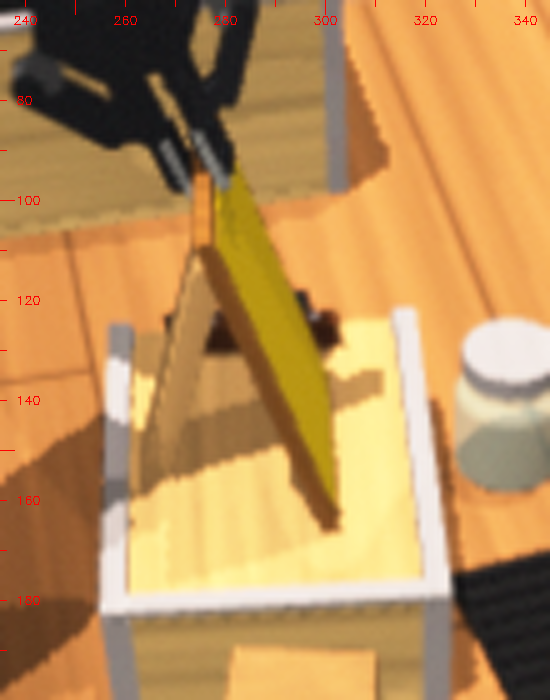

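Run:
```python
from drag import *
a=optics.grab_frame('scene');cv2.imwrite('pics/sc37raw.png',a); crop(a,340,130,500,290,5,'sc37')
b=cv2.imread('pics/s36.png')
b=optics.grab_frame('side');cv2.imwrite('pics/s37raw.png',b);crop(b,250,85,320,175,8,'s37')
print(r.sense()['contact_force'])
```

```text
[-4.24310313  0.02760359  6.25426389]
```

View pics/sc37.png

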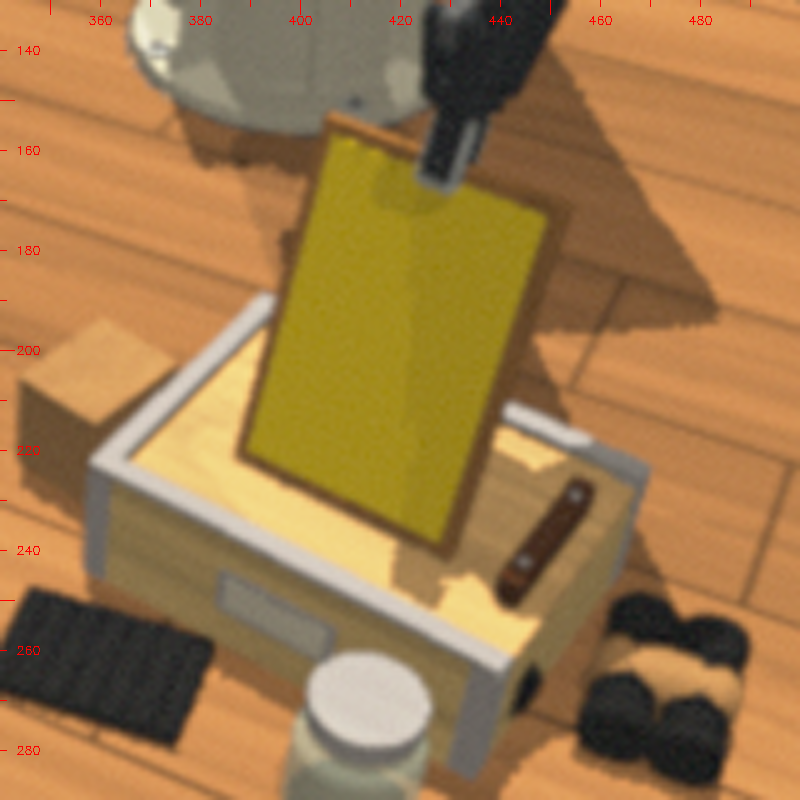

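View pics/s37.png

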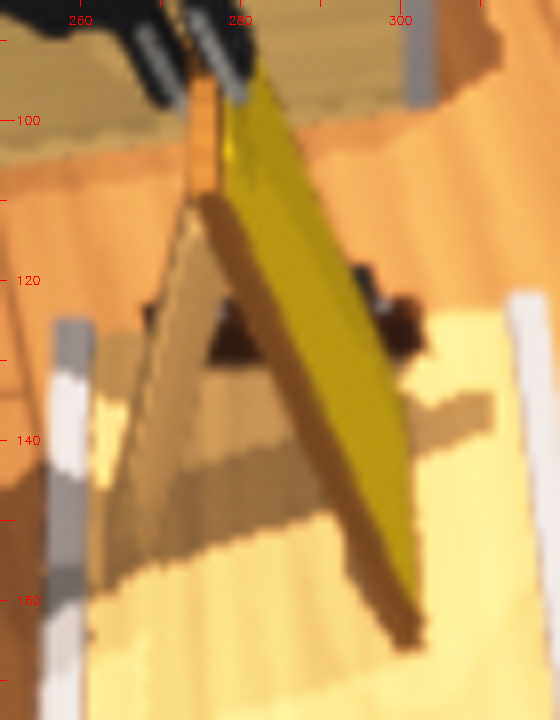

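```bash
cat > fit5.py <<'E'
from drag import *
S=cam('scene');D=cam('side')
def fitb(ob):
    def f(p):
        Rp=z(p[3]+np.pi)@y(p[4]); return np.array([proj(c,Rp@[a,b,cc]+p[:3])[0]-[u-.42,v-.42] for c,a,b,cc,u,v in ob])
    s=least_squares(lambda p:f(p).ravel(),[540,235,78,-.14,.3],x_scale=[10,10,10,.05,.05],loss='soft_l1')
    return s.x,f(s.x)
def report(p,e):
    print('board',p.round(3),'in crate',(z(CY).T@(p[:3]-CR)).round(1),'dyaw',round(p[3]-CY,3)); print(e.round(1).tolist())
if __name__=='__main__':
    ob=[(S,-5,65,200,406.4,156),(S,-5,65,0,387.6,221.4),(S,-5,-65,0,429.4,241.4),(S,-5,-65,200,452,173),(D,5,65,200,273.4,109.6),(D,-5,65,200,277.75,109.4),(D,5,65,0,299.4,166.25),(D,-5,65,0,303,166)]
    p,e=fitb(ob);report(p,e)
    Rp=z(p[3]+np.pi)@y(p[4])
    for a in (.45,.5,.56,.6): print(a,[proj(D,Rp@(np.array([14,0,150])+y(-a)@X)+p[:3])[0].round(1).tolist() for X in ([8,17,-145],[-8,17,-145])],(Rp@tipb(a)+p[:3]).round(1))
    s=r.sense(); Rt=R(s['tcp_rot']); print('tool z vs -board z',np.degrees(np.arccos(Rt[:,2]@-Rp[:,2])), 'tip of tool in board',(Rp.T@(s['eef_pos']-p[:3])).round(1))
E
python3 fit5.py
```

```text
board [ 5.37016e+02  2.37659e+02  7.51130e+01 -1.52000e-01  2.80000e-01] in crate [30.6  3.7 75.1] dyaw -0.006
[[-1.2, -2.2], [-1.0, 0.3], [0.5, 1.8], [2.0, -0.0], [0.2, -0.1], [-0.2, -1.0], [-0.1, 1.2], [-0.2, 0.5]]
0.45 [[268.1, 156.5], [273.9, 156.9]] [466.3 248.5  71.2]
0.5 [[265.5, 156.1], [271.3, 156.8]] [459.2 249.5  72.2]
0.56 [[262.4, 155.5], [268.1, 156.5]] [450.7 250.8  73.9]
0.6 [[260.3, 155.1], [266.0, 156.2]] [445.2 251.7  75.3]
tool z vs -board z 4.136907189460644 tip of tool in board [ -2.3   2.3 166.7]
```

The fit gives a lean of 0.280 rad with the leg at about 0.56, so the board is on both its foot and its leg. Its origin is at about crate x = 31, y = 3. For a centred footprint I need about x = 46, y = 0, so I'll raise it slightly, shift it and set it down again.

```bash
python3 -m creep '[{"dp":[0,-0.7,-1.9],"angular":[0,0,0],"fingers":4},{"dp":[0,-1.4,-4],"angular":[0,0,0],"fingers":4},{"dp":[0,-2.1,-6],"angular":[0,0,0],"fingers":4},{"dp":[0,-2.7,-7.5],"angular":[0,0,0],"fingers":4},{"dp":[0,-2.7,-7.5],"angular":[0,0,0],"fingers":4}]'; python3 -m creep '[{"dp":[1,-3,1],"angular":[0,0,0],"fingers":4},{"dp":[2,-6.5,2.4],"angular":[0,0,0],"fingers":4},{"dp":[3,-10,3.6],"angular":[0,0,0],"fingers":4},{"dp":[3,-13,4.7],"angular":[0,0,0],"fingers":4},{"dp":[3,-14.5,5.1],"angular":[0,0,0],"fingers":4}]'; python3 -m creep '[{"dp":[0,0,0],"angular":[0,0,0],"fingers":4}]'
python3 - <<'E'
from drag import *
a=optics.grab_frame('scene');cv2.imwrite('pics/sc38raw.png',a); crop(a,340,130,500,290,5,'sc38')
b=optics.grab_frame('side');cv2.imwrite('pics/s38raw.png',b);crop(b,250,85,320,175,8,'s38')
E
```

```text
clock: 21.65
eef_pos: [493.1, 241.5, 243.2]
tcp_rot: [-2.79, 0.001, -1.717]
contact_force: [0.3, -0.6, -3.8]
opening: 0.093
clock: 22.07
eef_pos: [508.4, 236.0, 243.2]
tcp_rot: [-2.79, 0.001, -1.718]
contact_force: [1.3, 0.6, -3.6]
opening: 0.091
clock: 22.15
eef_pos: [508.3, 236.1, 243.2]
tcp_rot: [-2.79, 0.001, -1.718]
contact_force: [0.5, -0.2, -3.7]
opening: 0.093
```

View pics/sc38.png

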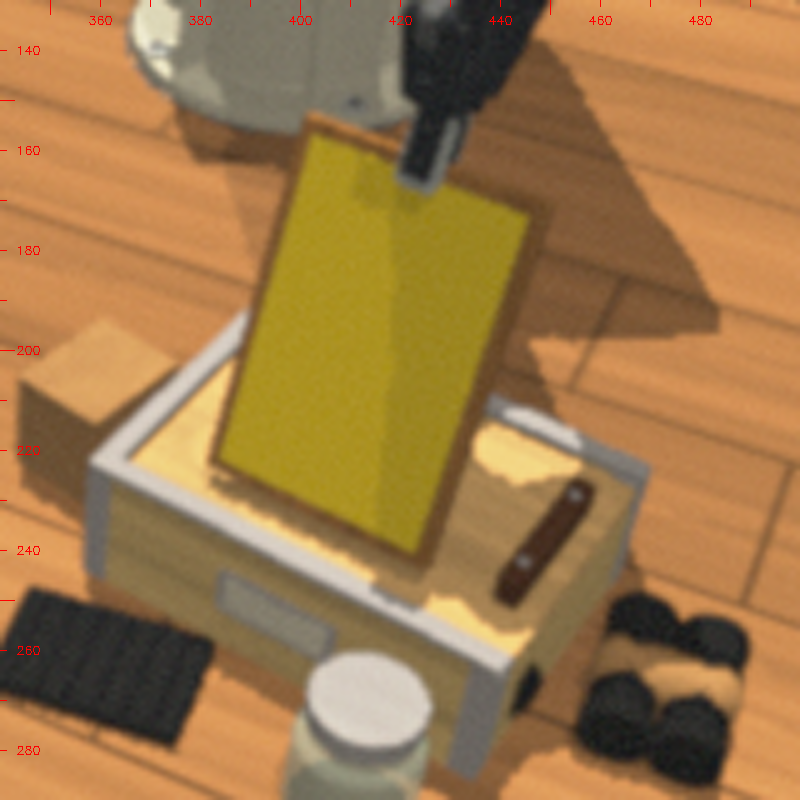

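View pics/s38.png

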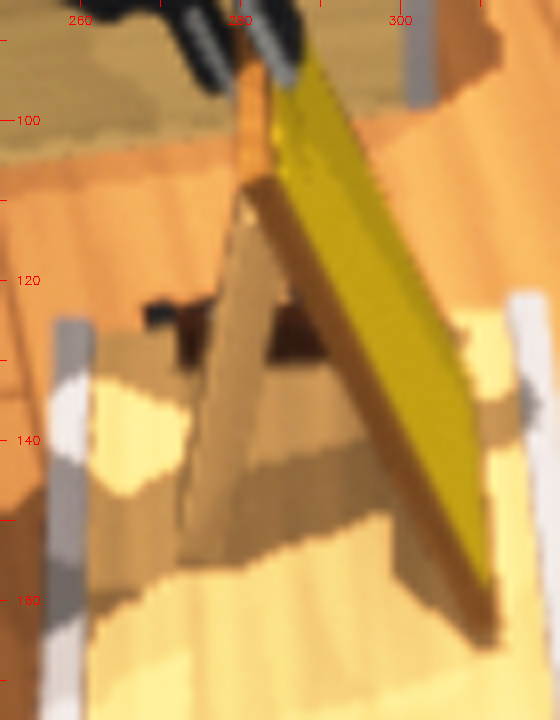

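Run:
```python
from fit5 import *
ob=[(S,-5,65,200,401.6,156),(S,-5,65,0,382,222.4),(S,-5,-65,0,425,243.4),(S,-5,-65,200,448,172),(D,5,65,200,280,108.4),(D,-5,65,200,284.2,107.8),(D,5,65,0,308.7,166),(D,-5,65,0,312,165.6)]
p,e=fitb(ob);report(p,e)
Rp=z(p[3]+np.pi)@y(p[4])
for a in (.4,.45,.5,.56): print(a,[proj(D,Rp@(np.array([14,0,150])+y(-a)@X)+p[:3])[0].round(1).tolist() for X in ([8,17,-145],[-8,17,-145])],(Rp@tipb(a)+p[:3]).round(1))
```

```text
board [ 5.57416e+02  2.29160e+02  8.37850e+01 -1.26000e-01  3.18000e-01] in crate [52.  -1.8 83.8] dyaw 0.02
[[-1.7, -2.5], [-1.3, 0.8], [-0.0, 1.0], [1.5, 0.2], [0.2, 0.4], [-0.1, -0.3], [-0.7, 0.1], [-0.5, -0.6]]
0.4 [[278.7, 156.6], [284.5, 156.6]] [493.8 237.2  76.7]
0.45 [[276.0, 156.5], [281.9, 156.7]] [486.6 238.1  77.1]
0.5 [[273.4, 156.2], [279.2, 156.6]] [479.5 239.   77.8]
0.56 [[270.2, 155.8], [276.0, 156.5]] [470.9 240.1  79.2]
```

```bash
python3 -m creep '[{"dp":[0,4,-1.4],"angular":[0,0,0],"fingers":4},{"dp":[0,9,-3.2],"angular":[0,0,0],"fingers":4},{"dp":[0,14,-5],"angular":[0,0,0],"fingers":4},{"dp":[0,15,-5.4],"angular":[0,0,0],"fingers":4},{"dp":[0,15,-5.4],"angular":[0,0,0],"fingers":4}]'; python3 -m creep '[{"dp":[0,0.7,1.9],"angular":[0,0,0],"fingers":4},{"dp":[0,1.4,3.8],"angular":[0,0,0],"fingers":4},{"dp":[0,1.4,3.8],"angular":[0,0,0],"fingers":4}]'; python3 -m creep '[{"dp":[0,0.5,1.4],"angular":[0,0,0],"fingers":4},{"dp":[0,0.9,2.3],"angular":[0,0,0],"fingers":4},{"dp":[0,0.9,2.3],"angular":[0,0,0],"fingers":4}]'
```

```text
clock: 22.67
eef_pos: [491.4, 238.8, 243.2]
tcp_rot: [-2.79, 0.001, -1.716]
contact_force: [0.5, 0.8, -4.5]
opening: 0.091
clock: 22.92
eef_pos: [491.9, 238.4, 238.6]
tcp_rot: [-2.791, 0.0, -1.717]
contact_force: [-0.8, -0.7, -3.3]
opening: 0.092
clock: 23.17
eef_pos: [492.8, 238.9, 237.4]
tcp_rot: [-2.789, 0.002, -1.717]
contact_force: [0.6, -0.1, 2.7]
opening: 0.092
```

```bash
python3 -m creep '[{"dp":[0,-2.8,1.2],"angular":[0,0,0],"fingers":4},{"dp":[0,-5.6,2.5],"angular":[0,0,0],"fingers":4},{"dp":[0,-8.4,3.8],"angular":[0,0,0],"fingers":4},{"dp":[0,-8.4,3.8],"angular":[0,0,0],"fingers":4}]';python3 -m creep '[{"dp":[0,-2.8,1.2],"angular":[0,0,0],"fingers":4},{"dp":[0,-5.6,2.4],"angular":[0,0,0],"fingers":4},{"dp":[0,-6.6,2.6],"angular":[0,0,0],"fingers":4},{"dp":[0,-6.6,2.6],"angular":[0,0,0],"fingers":4}]'
python3 - <<'E'
from drag import *
a=optics.grab_frame('scene');cv2.imwrite('pics/sc39raw.png',a); crop(a,340,130,500,290,5,'sc39')
b=optics.grab_frame('side');cv2.imwrite('pics/s39raw.png',b);crop(b,250,85,320,175,8,'s39')
E
```

```text
clock: 23.5
eef_pos: [501.4, 237.3, 236.0]
tcp_rot: [-2.791, 0.001, -1.718]
contact_force: [-2.2, 0.7, 5.4]
opening: 0.096
clock: 23.83
eef_pos: [508.0, 236.3, 235.9]
tcp_rot: [-2.791, 0.001, -1.718]
contact_force: [-4.6, 0.5, 6.5]
opening: 0.096
```

View pics/sc39.png

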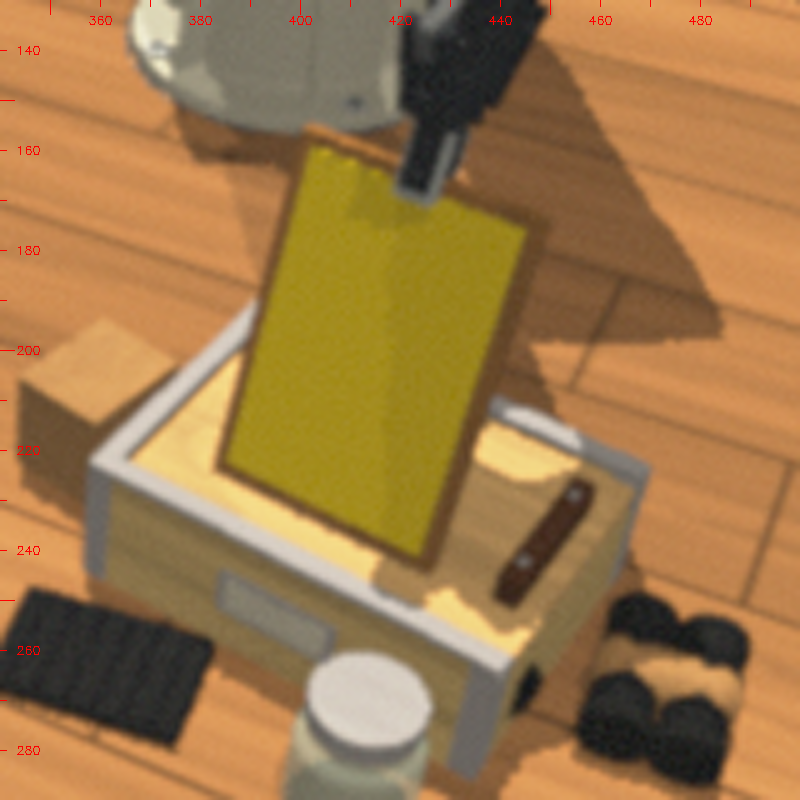

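View pics/s39.png

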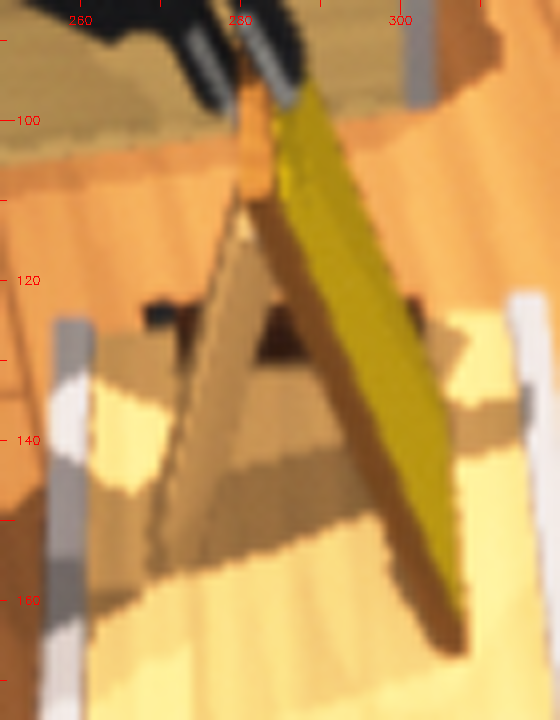

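Run:
```python
from fit5 import *
ob=[(S,-5,65,200,401,159),(S,-5,65,0,383.6,223.6),(S,-5,-65,0,426.4,244),(S,-5,-65,200,447.5,174.4),(D,5,65,200,279.75,110),(D,-5,65,200,284.1,109.6),(D,5,65,0,304.4,166.9),(D,-5,65,0,308.5,166.5)]
p,e=fitb(ob);report(p,e)
Rp=z(p[3]+np.pi)@y(p[4])
for a in (.45,.5,.56): print(a,[proj(D,Rp@(np.array([14,0,150])+y(-a)@X)+p[:3])[0].round(1).tolist() for X in ([8,17,-145],[-8,17,-145])],(z(CY).T@(Rp@tipb(a)+p[:3]-CR)).round(1))
```

```text
board [ 5.48766e+02  2.32334e+02  7.57570e+01 -1.28000e-01  2.73000e-01] in crate [43.   0.1 75.8] dyaw 0.018
[[-0.5, -3.4], [-0.8, 0.2], [0.4, 0.9], [2.4, 0.0], [0.3, 0.1], [-0.0, -0.7], [0.1, 1.0], [-0.4, 0.4]]
0.45 [[272.8, 157.3], [278.6, 157.6]] [-28.6  -1.2  72.3]
0.5 [[270.2, 156.9], [275.9, 157.5]] [-35.7  -1.3  73.4]
0.56 [[267.0, 156.4], [272.8, 157.3]] [-44.3  -1.5  75.1]
```

The leg measures about 0.55, the lean is 0.273, and the footprint centre is within 3 mm of the lid centre. I'll ease the load and release.

```bash
python3 -m creep '[{"dp":[0,-0.3,-0.8],"angular":[0,0,0],"fingers":4},{"dp":[0,-0.5,-1.4],"angular":[0,0,0],"fingers":4},{"dp":[0,-0.5,-1.4],"angular":[0,0,0],"fingers":4}]' 20; python3 -m creep '[{"dp":[0,0,0],"angular":[0,0,0],"fingers":12},{"dp":[0,0,0],"angular":[0,0,0],"fingers":16},{"dp":[0,0,0],"angular":[0,0,0],"fingers":22},{"dp":[0,0,0],"angular":[0,0,0],"fingers":30},{"dp":[0,0,0],"angular":[0,0,0],"fingers":34}]'
python3 - <<'E'
from drag import *
a=optics.grab_frame('scene');cv2.imwrite('pics/sc40raw.png',a); crop(a,340,130,500,290,5,'sc40')
b=optics.grab_frame('side');cv2.imwrite('pics/s40raw.png',b);crop(b,250,85,320,175,8,'s40')
cv2.imwrite('pics/w40.png',optics.grab_frame('wrist'))
E
```

```text
clock: 24.18
eef_pos: [507.9, 236.1, 237.0]
tcp_rot: [-2.791, 0.0, -1.717]
contact_force: [-1.4, 0.4, 0.5]
opening: 0.091
clock: 24.6
eef_pos: [508.2, 236.2, 237.3]
tcp_rot: [-2.79, 0.001, -1.717]
contact_force: [0.2, -0.3, -0.3]
opening: 0.398
```

View pics/s40.png

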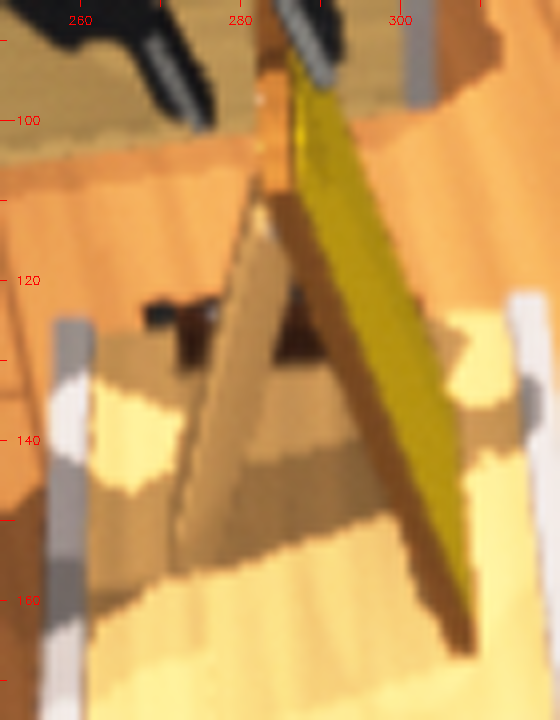

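View pics/w40.png

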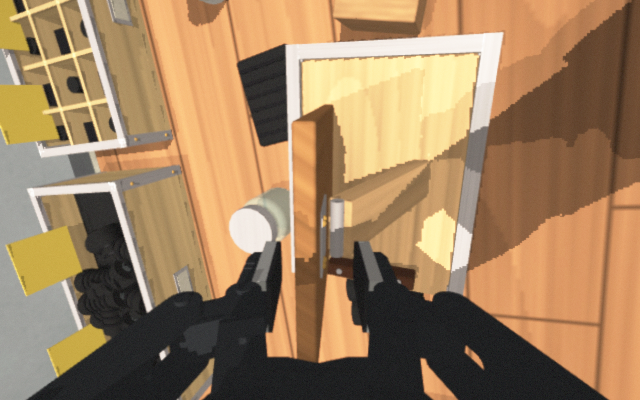

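Run:
```python
from drag import *
a=cv2.imread('pics/sc40raw.png');crop(a,375,145,465,255,7,'sc41')
```

```text
(no output)
```

View pics/sc41.png

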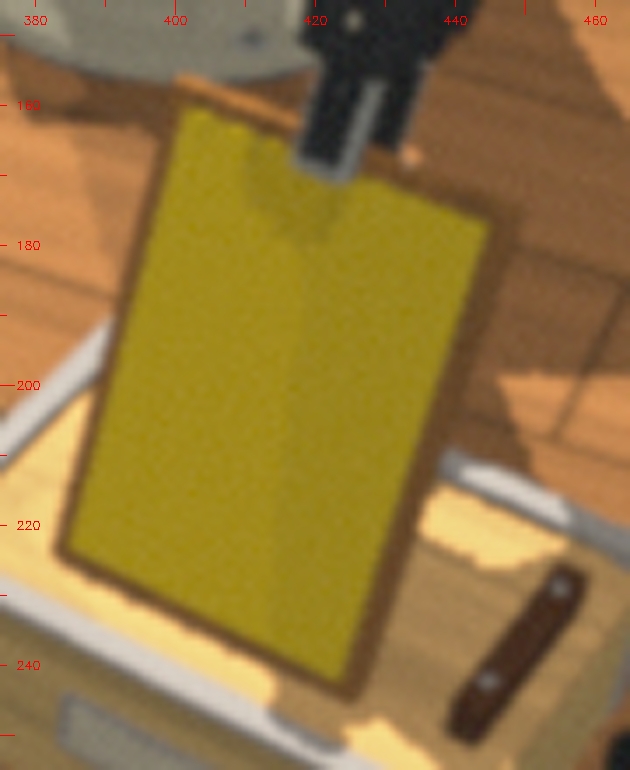

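Run:
```python
from fit5 import *
ob=[(S,5,65,200,400.4,155.7),(S,-5,65,200,400,158.9),(S,5,-65,200,449,175),(S,-5,65,0,383.3,223.3),(S,-5,-65,0,424.7,245.3),(D,5,65,200,282.75,108.75),(D,-5,65,200,287,108.3),(D,5,65,0,306.25,166.9),(D,-5,65,0,309.6,166.7)]
p,e=fitb(ob);report(p,e)
Rp=z(p[3]+np.pi)@y(p[4])
for a in (.45,.5,.56): print(a,[proj(D,Rp@(np.array([14,0,150])+y(-a)@X)+p[:3])[0].round(1).tolist() for X in ([8,17,-145],[-8,17,-145])],(z(CY).T@(Rp@tipb(a)+p[:3]-CR)).round(1))
```

```text
board [ 5.53981e+02  2.30587e+02  7.69780e+01 -1.58000e-01  2.53000e-01] in crate [48.4 -0.9 77. ] dyaw -0.012
[[0.7, -0.3], [-0.8, -2.6], [0.8, -0.1], [-1.5, 0.7], [0.4, 0.8], [0.3, 0.2], [0.2, -0.4], [-0.4, 0.8], [-0.2, 0.1]]
0.45 [[274.5, 156.0], [280.3, 156.6]] [-23.2  -0.   75. ]
0.5 [[271.9, 155.5], [277.6, 156.3]] [-30.4   0.   76.2]
0.56 [[268.8, 154.9], [274.5, 156.0]] [-38.9   0.1  78.1]
```

The board stands on its own, but it settled forward on release: lean 0.253, leg about 0.51. So the leg isn't quite at its stop. I'll regrip with the tool parallel to the board so it isn't twisted in the jaws, and repeat the drag with a lighter load.

```bash
cat > re.py <<'E'
from drag import *
BPN=np.array([553.981,230.587,77,-.152,.253])
def cur(): return z(BPN[3]+np.pi)@y(BPN[4])
E
python3 - <<'E'
from re_ import *
E
mv() { :; }; mv; cp re.py regrip.py; rm re.py
python3 - <<'E'
from regrip import *
P,Rt=tool_for(BPN[:3],cur()); plan(P,Rt)
s=r.sense();R0=R(s['tcp_rot']); Rp=cur()
print('tool in board',(Rp.T@(s['eef_pos']-BPN[:3])).round(1))
E
```

```text
t 24.75 dp [-2.4 -4.4  4.2] ang [-0.1    0.002  0.005] |d| 6.6 |w| 0.1
tool in board [  4.6   1.4 166.8]Traceback (most recent call last):
  File "<stdin>", line 1, in <module>
ModuleNotFoundError: No module named 're_'
```

```bash
python3 -m creep '[{"dp":[-1,-2,2],"angular":[-0.05,0,0],"fingers":34},{"dp":[-1.5,-4,3.5],"angular":[-0.1,0,0],"fingers":34},{"dp":[-1.5,-4,3.5],"angular":[-0.1,0,0],"fingers":34}]'
python3 - <<'E'
from drag import *
cv2.imwrite('pics/w42.png',optics.grab_frame('wrist'));b=optics.grab_frame('side');crop(b,250,85,320,175,8,'s42')
print(r.sense()['contact_force'])
E
```

```text
clock: 25.0
eef_pos: [514.9, 237.4, 236.0]
tcp_rot: [-2.891, 0.002, -1.718]
contact_force: [-0.5, -1.1, 0.0]
opening: 0.395
[-0.59340438 -0.21124693 -0.35466272]
```

View pics/w42.png

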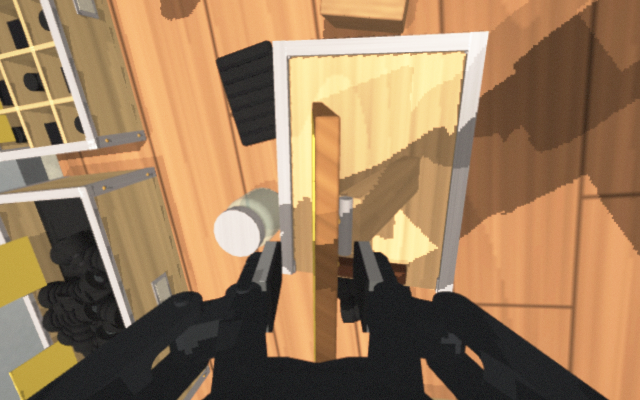

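View pics/s42.png

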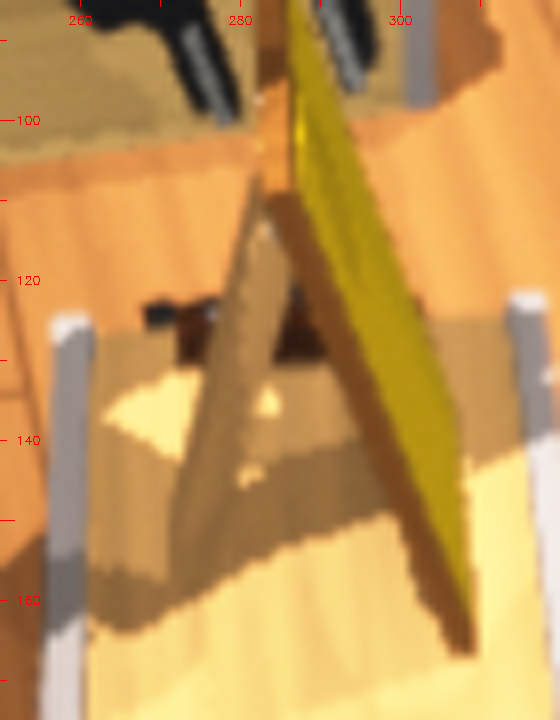

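```bash
python3 -m creep '[{"dp":[0,3,0],"angular":[0,0,0],"fingers":34},{"dp":[0,3,0],"angular":[0,0,0],"fingers":20},{"dp":[0,3,0],"angular":[0,0,0],"fingers":14},{"dp":[0,3,0],"angular":[0,0,0],"fingers":14},{"dp":[0,3,0],"angular":[0,0,0],"fingers":14}]' 20
python3 - <<'E'
from drag import *
cv2.imwrite('pics/w43.png',optics.grab_frame('wrist'));b=optics.grab_frame('side');crop(b,250,85,320,175,8,'s43')
print(r.sense()['contact_force'])
E
```

```text
clock: 25.52
eef_pos: [510.1, 237.5, 234.7]
tcp_rot: [-2.89, 0.001, -1.717]
contact_force: [0.3, -0.1, 0.1]
opening: 0.163
[ 0.95182538  0.22256086 -1.01691484]
```

View pics/w43.png

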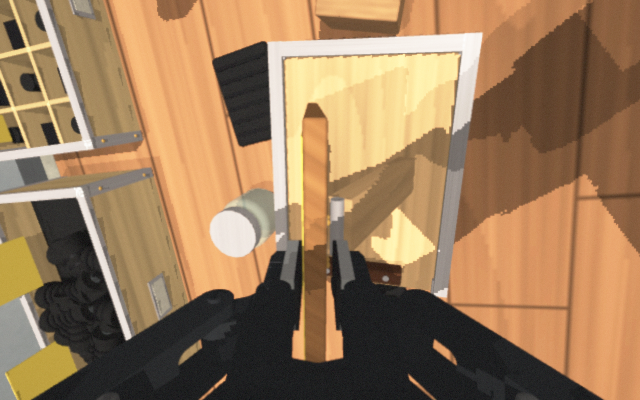

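View pics/s43.png

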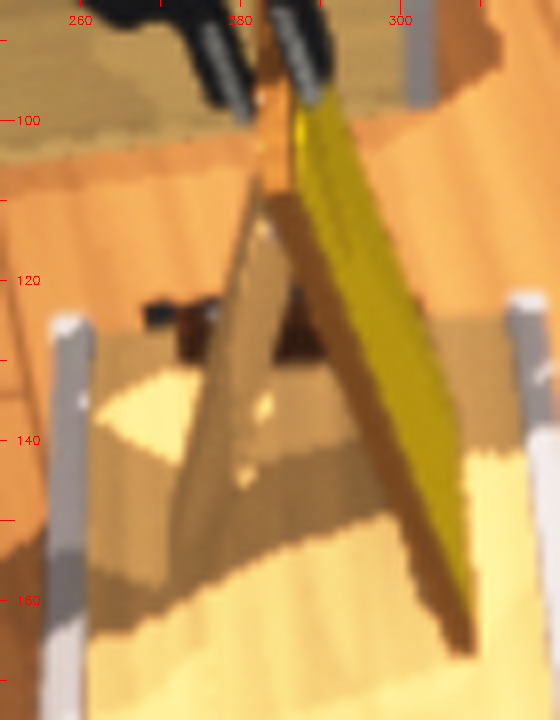

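```bash
python3 -m creep '[{"dp":[0,0,0],"angular":[0,0,0],"fingers":4},{"dp":[0,0,0],"angular":[0,0,0],"fingers":4},{"dp":[0,-0.5,-2],"angular":[0,0,0],"fingers":4},{"dp":[0,-1.2,-4.5],"angular":[0,0,0],"fingers":4},{"dp":[0,-1.8,-7],"angular":[0,0,0],"fingers":4}]' 50; python3 -m creep '[{"dp":[0,4,-1],"angular":[0.01,0,0],"fingers":4},{"dp":[0,10,-2.5],"angular":[0.022,0,0],"fingers":4},{"dp":[0,15,-3.8],"angular":[0.035,0,0],"fingers":4},{"dp":[0,18,-4.5],"angular":[0.045,0,0],"fingers":4},{"dp":[0,18,-4.5],"angular":[0.045,0,0],"fingers":4}]'
python3 - <<'E'
from drag import *
b=optics.grab_frame('side');crop(b,250,85,320,175,8,'s44')
print(r.sense()['contact_force'])
E
```

```text
clock: 26.03
eef_pos: [509.8, 237.1, 241.5]
tcp_rot: [-2.892, -0.0, -1.717]
contact_force: [-0.4, -0.5, -2.7]
opening: 0.1
clock: 26.45
eef_pos: [490.5, 240.1, 241.3]
tcp_rot: [-2.845, 0.0, -1.716]
contact_force: [-0.4, 0.5, -3.9]
opening: 0.099
[ 0.4931863  -0.63799152 -2.94292435]
```

View pics/s44.png

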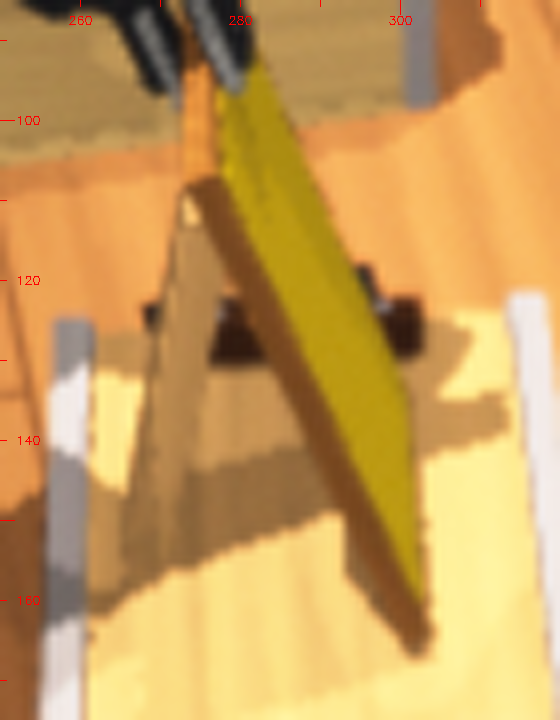

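```bash
python3 -m creep '[{"dp":[0,0.6,2],"angular":[0,0,0],"fingers":4},{"dp":[0,0.9,3],"angular":[0,0,0],"fingers":4},{"dp":[0,0.9,3],"angular":[0,0,0],"fingers":4}]'; python3 -m creep '[{"dp":[0,0.45,1.5],"angular":[0,0,0],"fingers":4},{"dp":[0,0.45,1.5],"angular":[0,0,0],"fingers":4}]'; python3 -m creep '[{"dp":[0,0.3,1],"angular":[0,0,0],"fingers":4},{"dp":[0,0.3,1],"angular":[0,0,0],"fingers":4}]'
```

```text
clock: 26.75
eef_pos: [492.1, 240.0, 238.3]
tcp_rot: [-2.846, 0.0, -1.717]
contact_force: [1.0, -0.4, -3.9]
opening: 0.1
clock: 26.92
eef_pos: [492.1, 240.0, 236.7]
tcp_rot: [-2.846, 0.0, -1.717]
contact_force: [0.1, -0.4, -2.8]
opening: 0.104
clock: 27.08
eef_pos: [492.5, 240.2, 236.3]
tcp_rot: [-2.845, 0.001, -1.717]
contact_force: [0.7, -1.0, -1.6]
opening: 0.105
```

```bash
python3 -m creep '[{"dp":[0,-2.6,1.2],"angular":[0,0,0],"fingers":4},{"dp":[0,-5.2,2.3],"angular":[0,0,0],"fingers":4},{"dp":[0,-7.8,3.3],"angular":[0,0,0],"fingers":4},{"dp":[0,-7.8,3.3],"angular":[0,0,0],"fingers":4}]'; python3 -m creep '[{"dp":[0,-2.6,1],"angular":[0,0,0],"fingers":4},{"dp":[0,-5.2,1.9],"angular":[0,0,0],"fingers":4},{"dp":[0,-5.2,1.9],"angular":[0,0,0],"fingers":4}]'; python3 -m creep '[{"dp":[0,-2,0.7],"angular":[0,0,0],"fingers":4},{"dp":[0,-3,1],"angular":[0,0,0],"fingers":4},{"dp":[0,-3,1],"angular":[0,0,0],"fingers":4}]'
python3 - <<'E'
from drag import *
b=optics.grab_frame('side');crop(b,250,85,320,175,8,'s45')
E
```

```text
clock: 27.42
eef_pos: [500.7, 238.8, 235.0]
tcp_rot: [-2.846, 0.001, -1.717]
contact_force: [-0.9, -0.1, -1.0]
opening: 0.101
clock: 27.67
eef_pos: [506.2, 238.0, 234.9]
tcp_rot: [-2.845, 0.001, -1.717]
contact_force: [-0.2, 0.8, -0.6]
opening: 0.098
clock: 27.92
eef_pos: [509.4, 237.7, 235.0]
tcp_rot: [-2.845, 0.001, -1.717]
contact_force: [-1.0, 0.2, 0.3]
opening: 0.102
```

View pics/s45.png

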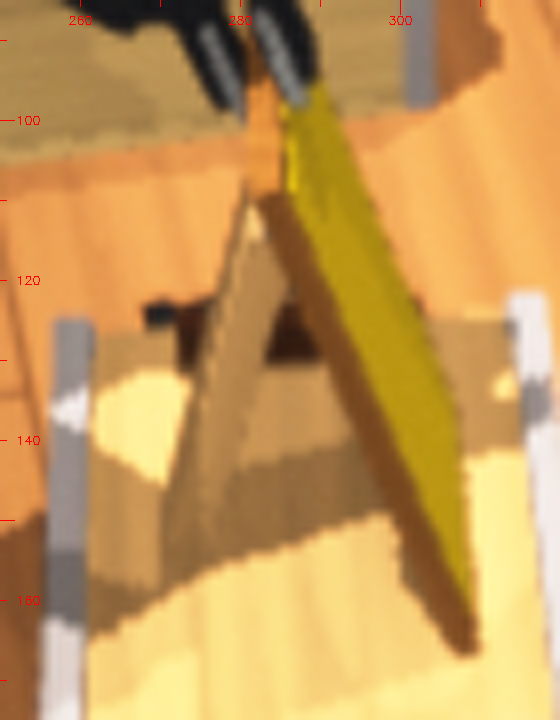

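```bash
python3 -m creep '[{"dp":[0,-1,0.8],"angular":[-0.008,0,0],"fingers":4},{"dp":[0,-2.1,1.6],"angular":[-0.016,0,0],"fingers":4},{"dp":[0,-2.1,1.6],"angular":[-0.016,0,0],"fingers":4}]';  python3 - <<'E'
from drag import *
b=optics.grab_frame('side');crop(b,250,85,320,175,8,'s46')
E
```

```text
clock: 28.22
eef_pos: [512.2, 237.5, 234.9]
tcp_rot: [-2.861, 0.002, -1.717]
contact_force: [-5.1, -0.6, 9.2]
opening: 0.101
```

View pics/s46.png

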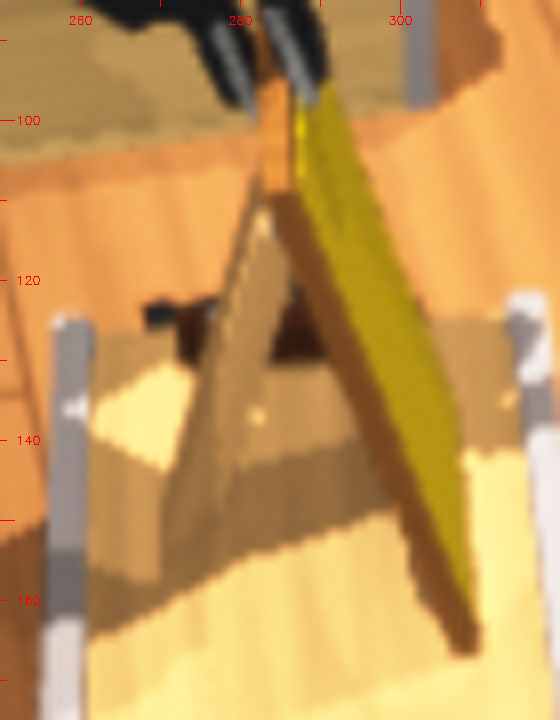

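```bash
python3 -m creep '[{"dp":[0,-0.3,-0.7],"angular":[0,0,0],"fingers":4},{"dp":[0,-0.5,-1.3],"angular":[0,0,0],"fingers":4},{"dp":[0,-0.5,-1.3],"angular":[0,0,0],"fingers":4}]' 20
python3 - <<'E'
from drag import *
b=optics.grab_frame('side');crop(b,250,85,320,175,8,'s47')
E
```

```text
clock: 28.52
eef_pos: [511.5, 237.1, 234.9]
tcp_rot: [-2.862, 0.0, -1.717]
contact_force: [0.9, 0.8, -3.2]
opening: 0.1
```

View pics/s47.png

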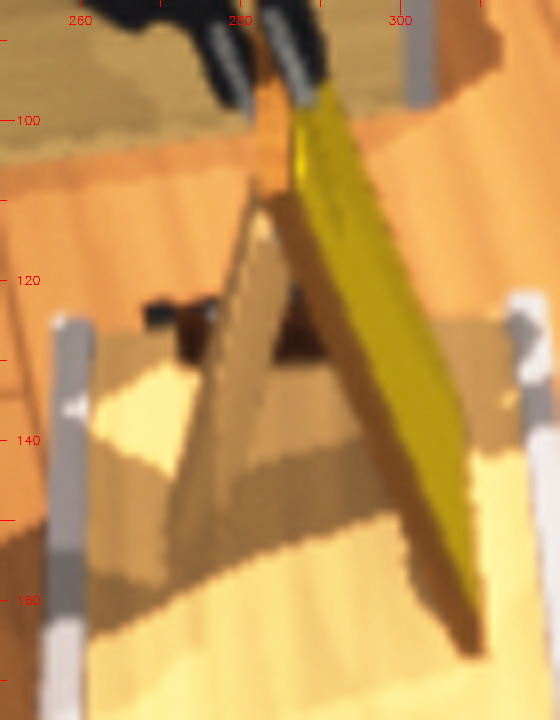

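```bash
python3 -m creep '[{"dp":[0,-0.1,0.6],"angular":[0,0,0],"fingers":4},{"dp":[0,-0.1,0.6],"angular":[0,0,0],"fingers":4}]'; python3 -m creep '[{"dp":[0,-0.1,0.4],"angular":[-0.004,0,0],"fingers":4},{"dp":[0,-0.1,0.4],"angular":[-0.004,0,0],"fingers":4}]'
```

```text
clock: 28.73
eef_pos: [512.0, 237.2, 234.7]
tcp_rot: [-2.861, 0.001, -1.717]
contact_force: [-0.1, -0.0, -1.8]
opening: 0.103
clock: 28.9
eef_pos: [512.3, 237.3, 234.6]
tcp_rot: [-2.865, 0.001, -1.717]
contact_force: [-0.1, -0.3, 1.0]
opening: 0.099
```

Net load is about 4.5 N with no sideways force. Opening now.

```bash
python3 -m creep '[{"dp":[0,0,0],"angular":[0,0,0],"fingers":11},{"dp":[0,0,0],"angular":[0,0,0],"fingers":13},{"dp":[0,0,0],"angular":[0,0,0],"fingers":16},{"dp":[0,0,0],"angular":[0,0,0],"fingers":22},{"dp":[0,0,0],"angular":[0,0,0],"fingers":30}]'
python3 - <<'E'
from drag import *
a=optics.grab_frame('scene');cv2.imwrite('pics/sc48raw.png',a); crop(a,375,145,465,255,7,'sc48')
b=optics.grab_frame('side');cv2.imwrite('pics/s48raw.png',b);crop(b,250,85,320,175,8,'s48')
E
```

```text
clock: 29.32
eef_pos: [512.0, 237.2, 234.3]
tcp_rot: [-2.865, 0.001, -1.717]
contact_force: [-0.3, 0.2, -0.2]
opening: 0.349
```

View pics/s48.png

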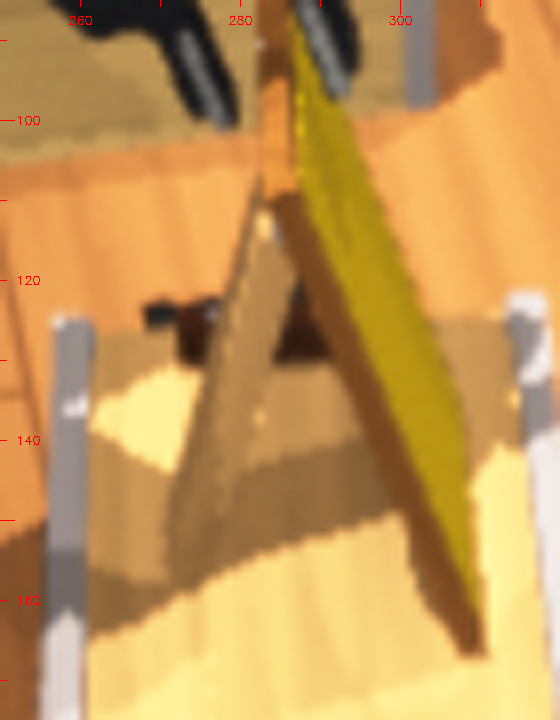

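View pics/sc48.png

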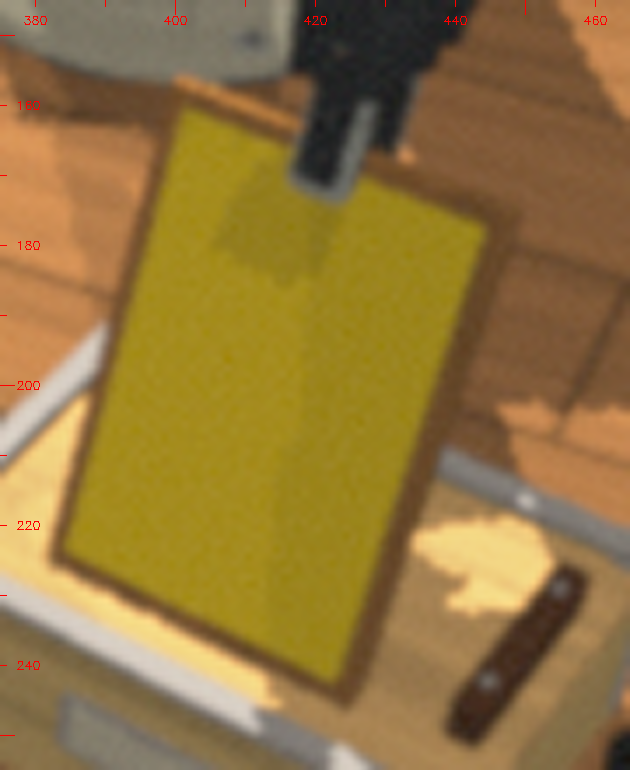

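Run:
```python
from fit5 import *
ob=[(S,5,65,200,400.4,156),(S,-5,65,200,399.7,158.9),(S,5,-65,200,449,175.7),(S,-5,65,0,382.1,224.7),(S,-5,-65,0,424.3,245.7),(D,5,65,200,282.75,109),(D,-5,65,200,287.1,108.75),(D,5,65,0,307.25,166.9),(D,-5,65,0,311,166.9)]
p,e=fitb(ob);report(p,e)
Rp=z(p[3]+np.pi)@y(p[4])
for a in (.45,.5,.56): print(a,[proj(D,Rp@(np.array([14,0,150])+y(-a)@X)+p[:3])[0].round(1).tolist() for X in ([8,17,-145],[-8,17,-145])],(z(CY).T@(Rp@tipb(a)+p[:3]-CR)).round(1))
```

```text
board [ 5.57137e+02  2.30346e+02  7.63770e+01 -1.55000e-01  2.69000e-01] in crate [51.6 -0.7 76.4] dyaw -0.009
[[0.6, -0.0], [-0.5, -2.1], [0.8, -0.3], [-0.9, 0.2], [0.3, 1.3], [0.5, 0.4], [0.1, -0.4], [-0.2, 0.8], [-0.3, -0.0]]
0.45 [[275.7, 156.5], [281.5, 157.0]] [-20.   -0.   73.2]
0.5 [[273.1, 156.1], [278.9, 156.8]] [-27.2   0.   74.3]
0.56 [[270.0, 155.5], [275.7, 156.5]] [-35.7   0.1  76.1]
```

Run:
```python
from drag import *
cv2.imwrite('pics/w49.png',optics.grab_frame('wrist'))
```

```text
(no output)
```

View pics/w49.png

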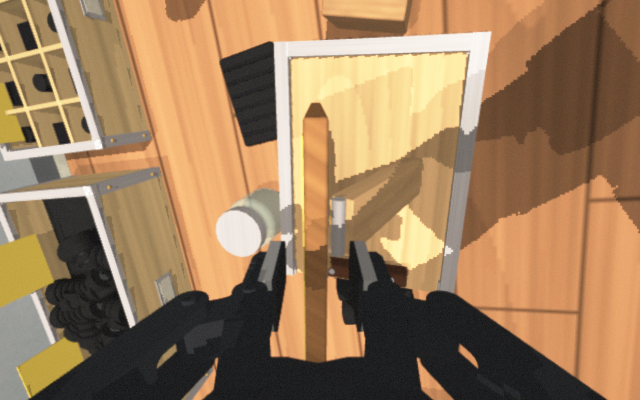

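The board sits centred between the open fingers, parallel to the tool and touching neither. I'll back straight out along the tool.

```bash
python3 -m creep '[{"dp":[0,0,-5],"angular":[0,0,0],"fingers":30},{"dp":[0,0,-14],"angular":[0,0,0],"fingers":30},{"dp":[0,0,-30],"angular":[0,0,0],"fingers":30},{"dp":[0,0,-55],"angular":[0,0,0],"fingers":30},{"dp":[0,0,-90],"angular":[0,0,0],"fingers":30}]'; python3 -m creep '[{"dp":[0,20,-30],"angular":[0,0,0],"fingers":30},{"dp":[0,40,-60],"angular":[0,0,0],"fingers":30},{"dp":[0,60,-70],"angular":[0,0,0],"fingers":30},{"dp":[0,60,-70],"angular":[0,0,0],"fingers":30},{"dp":[0,60,-70],"angular":[0,0,0],"fingers":30}]'
python3 - <<'E'
from drag import *
a=optics.grab_frame('scene');cv2.imwrite('pics/sc50raw.png',a); crop(a,340,130,500,290,5,'sc50')
b=optics.grab_frame('side');cv2.imwrite('pics/s50raw.png',b);crop(b,250,75,330,175,7.5,'s50');cv2.imwrite('pics/s50f.png',b)
E
```

```text
clock: 29.88
eef_pos: [486.4, 240.0, 320.4]
tcp_rot: [-2.868, -0.002, -1.718]
contact_force: [0.1, 0.6, 0.2]
opening: 0.354
clock: 30.3
eef_pos: [411.1, 252.4, 373.5]
tcp_rot: [-2.863, 0.003, -1.715]
contact_force: [0.9, 0.1, 0.6]
opening: 0.354
```

View pics/s50.png

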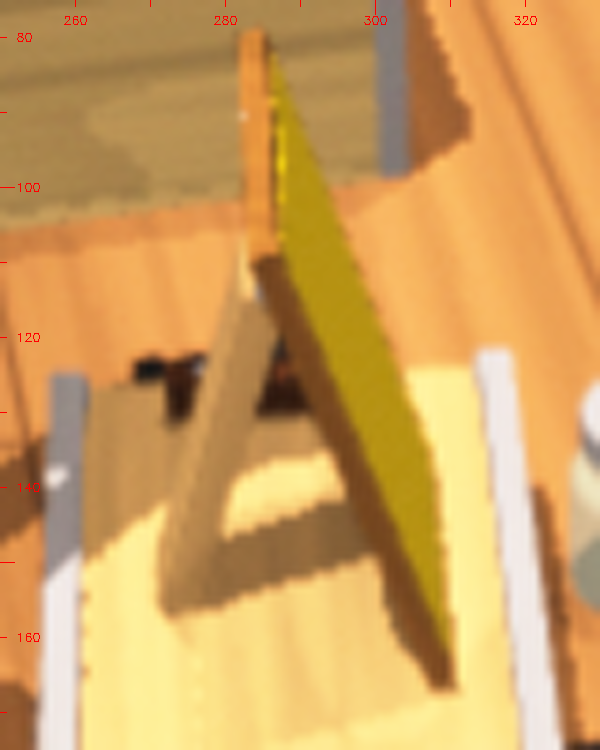

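View pics/sc50.png

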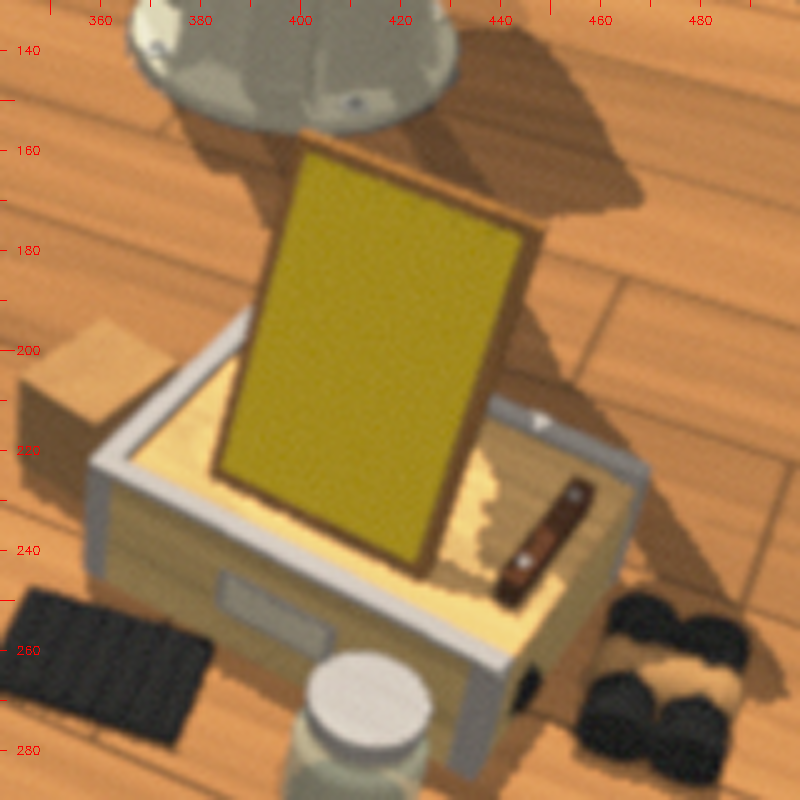

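View pics/s50f.png

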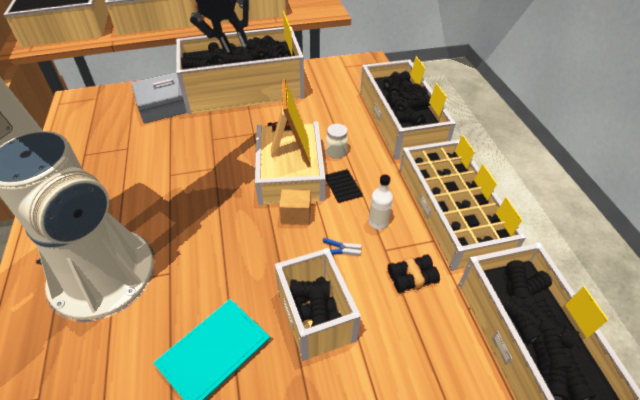

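Run:
```python
from fit5 import *
ob=[(S,5,65,200,400.4,156),(S,5,-65,200,449,176.2),(S,-5,65,0,382.6,224.6),(S,-5,-65,0,424,245.6),(D,5,65,200,282.7,109.4),(D,-5,65,200,287,109),(D,5,65,0,307.6,167),(D,-5,65,0,311,166.7),(D,5,-65,200,282,79.7),(D,-5,-65,200,285.7,79.3)]
p,e=fitb(ob);report(p,e)
Rp=z(p[3]+np.pi)@y(p[4])
for a in (.45,.5,.53,.56): print(a,[proj(D,Rp@(np.array([14,0,150])+y(-a)@X)+p[:3])[0].round(1).tolist() for X in ([8,17,-145],[-8,17,-145])],(z(CY).T@(Rp@tipb(a)+p[:3]-CR)).round(1))
b=cv2.imread('pics/s50raw.png');crop(b,262,100,300,165,12,'s51')
```

```text
board [ 5.57172e+02  2.29449e+02  7.64810e+01 -1.49000e-01  2.74000e-01] in crate [51.7 -1.5 76.5] dyaw -0.003
[[0.3, -0.2], [0.5, -1.1], [-1.8, 0.2], [0.3, 1.1], [0.3, 0.4], [0.0, -0.3], [-0.3, 0.9], [-0.1, 0.3], [0.0, -0.0], [0.0, -0.7]]
0.45 [[275.8, 156.9], [281.6, 157.3]] [-19.8  -1.3  72.9]
0.5 [[273.2, 156.5], [279.0, 157.2]] [-27.   -1.3  74. ]
0.53 [[271.6, 156.2], [277.4, 157.1]] [-31.3  -1.3  74.8]
0.56 [[270.1, 155.9], [275.8, 156.9]] [-35.6  -1.2  75.7]
```

View pics/s51.png

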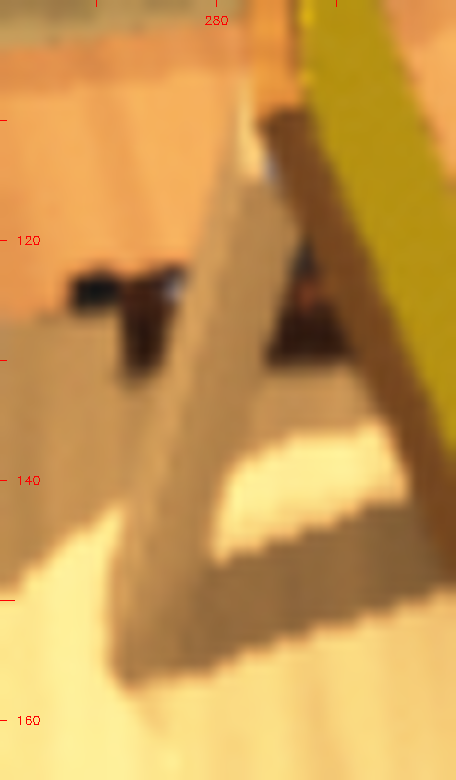

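Run:
```python
from drag import *
optics.grab_frame('wrist');s=r.sense();im=optics.grab_frame('wrist');cv2.imwrite('pics/w52.png',im);print(s['eef_pos'],s['qvel'].round(3),s['tcp_rot'])
```

```text
[411.98370775 251.69208412 371.6867283 ] [-0.007  0.012  0.001  0.     0.001 -0.001] [-2.86546739e+00  3.10915126e-04 -1.71731373e+00]
```

View pics/w52.png

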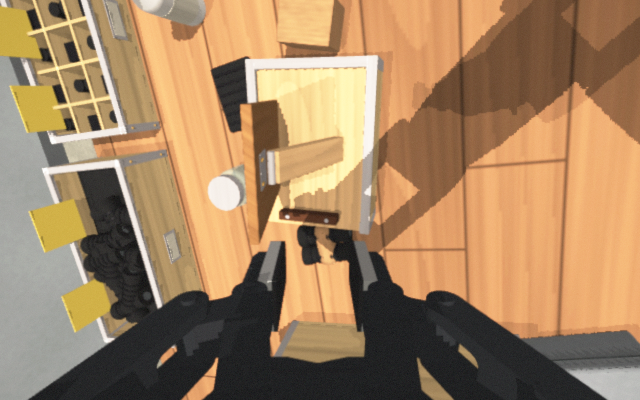

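Run:
```python
from drag import *
s=r.sense()
p=np.array([557.2,229.5,76.5,-.149,.274]);Rp=z(p[3]+np.pi)@y(p[4])
for lean,P in ((.7,[440,260,330.]),(.8,[450,260,300.]),(.8,[430,270,330]),(.9,[440,270,300])):
    zz=z(CY)@[np.sin(lean),0,-np.cos(lean)]; Rt=frame(zz,z(CY)@[-1,0,0])
    q,c=ik(np.array(P),Rt,s['qpos']); 
    st=dict(eef_pos=np.array(P,float),tcp_rot=Ro.from_matrix(Rt).as_euler('xyz')); cc=cam('wrist',st)
    print(lean,P,q.round(2),c,proj(cc,[Rp@[5,0,0]+p[:3],Rp@tipb(.54)+p[:3],Rp@[5,65,0]+p[:3],Rp@[5,65,200]+p[:3]]).round(0).tolist()); plan(P,Rt)
```

```text
0.7 [440, 260, 330.0] [ 0.96 -0.13  2.1  -0.77  0.97 -1.65] 7.37315188631445e-26 [[375.0, 143.0], [435.0, 150.0], [378.0, 91.0], [308.0, 90.0]]
t 30.5 dp [-12.4 -14.2  47. ] ang [ 0.424 -0.    -0.001] |d| 50.7 |w| 0.424
0.8 [450, 260, 300.0] [ 1.01 -0.07  2.18 -0.97  0.92 -1.41] 3.912740852612447e-26 [[390.0, 146.0], [455.0, 155.0], [394.0, 89.0], [298.0, 87.0]]
t 30.5 dp [-13.9 -15.5  78.6] ang [ 0.524 -0.001 -0.001] |d| 81.3 |w| 0.524
0.8 [430, 270, 330] [ 1.07 -0.11  2.15 -0.92  1.01 -1.45] 5.234006216450957e-22 [[390.0, 137.0], [449.0, 143.0], [393.0, 84.0], [309.0, 78.0]]
t 30.5 dp [-20.8  -3.2  44. ] ang [ 0.524 -0.001 -0.001] |d| 48.8 |w| 0.524
0.9 [440, 270, 300] [ 1.11 -0.03  2.22 -1.11  0.98 -1.2 ] 8.023032310471332e-22 [[404.0, 139.0], [468.0, 148.0], [409.0, 82.0], [297.0, 74.0]]
t 30.5 dp [-22.3  -4.6  75.5] ang [ 0.624 -0.001 -0.001] |d| 78.9 |w| 0.624
```

```bash
python3 -m creep '[{"dp":[-4,-2,10],"angular":[0.1,0,0],"fingers":30},{"dp":[-8,-6,25],"angular":[0.2,0,0],"fingers":30},{"dp":[-12,-14,40],"angular":[0.32,0,0],"fingers":30},{"dp":[-12,-14,47],"angular":[0.424,0,0],"fingers":30},{"dp":[-12,-14,47],"angular":[0.424,0,0],"fingers":30}]' >/dev/null; python3 -m creep '[{"dp":[0,0,0],"angular":[0,0,0],"fingers":30},{"dp":[0,0,0],"angular":[0,0,0],"fingers":30},{"dp":[0,0,0],"angular":[0,0,0],"fingers":30}]'
python3 - <<'E'
from drag import *
s=r.sense();im=optics.grab_frame('wrist');crop(im,270,40,470,240,4,'w53'); c=cam('wrist',s)
p=np.array([557.2,229.5,76.5,-.149,.274]);Rp=z(p[3]+np.pi)@y(p[4])
for a in (.5,.53,.56): print(a,proj(c,[Rp@(np.array([14,0,150])+y(-a)@X)+p[:3] for X in ([8,17,-145],[8,-17,-145])]).round(1).tolist())
print('foot',proj(c,[Rp@[5,65,0]+p[:3],Rp@[5,-65,0]+p[:3],Rp@[5,65,200]+p[:3],Rp@[5,-65,200]+p[:3]]).round(1).tolist())
print('rim',proj(c,[CR+z(CY)@X for X in ([-78,-108,85],[78,-108,85],[-90,-120,85],[90,-120,85],[-90,120,85])]).round(1).tolist())
E
```

```text
clock: 31.17
eef_pos: [440.4, 260.4, 331.8]
tcp_rot: [-2.443, 0.002, -1.718]
contact_force: [0.1, -0.1, 1.1]
opening: 0.351
0.5 [[444.5, 134.6], [441.0, 164.3]]
0.53 [[447.9, 135.0], [444.3, 165.0]]
0.56 [[451.2, 135.5], [447.5, 165.7]]
foot [[378.0, 90.2], [372.7, 189.6], [309.0, 89.4], [310.1, 250.4]]
rim [[489.9, 43.3], [353.8, 55.4], [506.3, 27.7], [346.2, 45.7], [470.3, 260.3]]
```

View pics/w53.png

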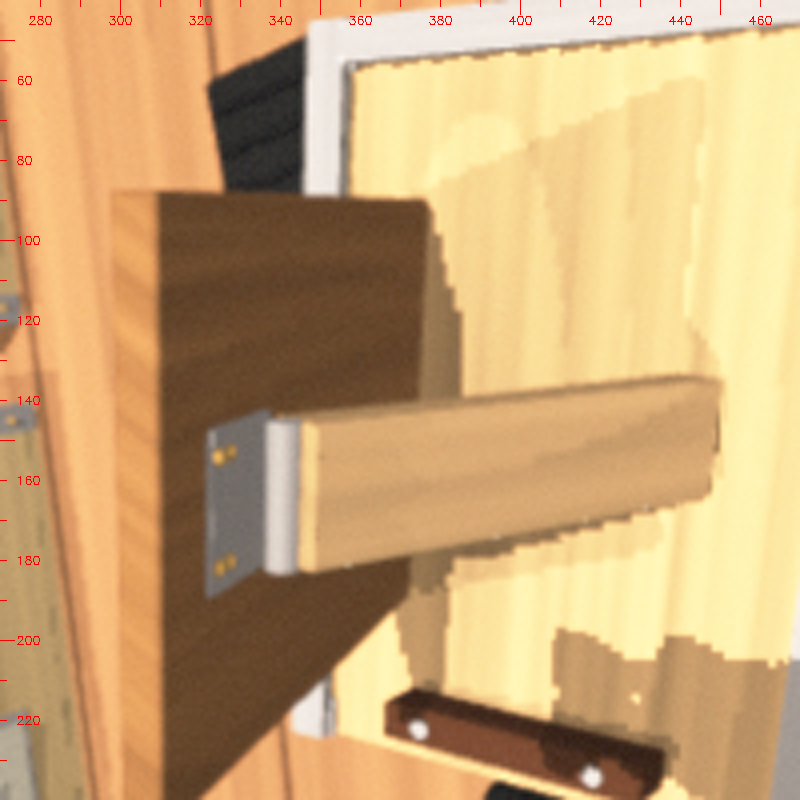

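Run:
```python
from drag import *
s=r.sense();c=cam('wrist',s)
im=optics.grab_frame('wrist');crop(im,400,20,560,260,3.2,'w54')
for n,u in dict(wall1=[357.6,55.1],wall2=[355.9,87.6],foot1=[376.6,89.6],foot2=[370.8,189.6],tip1=[449.1,135.1]).items():
    print(n,(z(CY).T@(onz(c,[u],78)[0]-CR)).round(1))
```

```text
wall1 [  77.3 -109.    78. ]
wall2 [ 78.3 -70.   78. ]
foot1 [ 47.3 -67.3  78. ]
foot2 [48.7 63.  78. ]
tip1 [-47.6 -18.2  78. ]
```

View pics/w54.png

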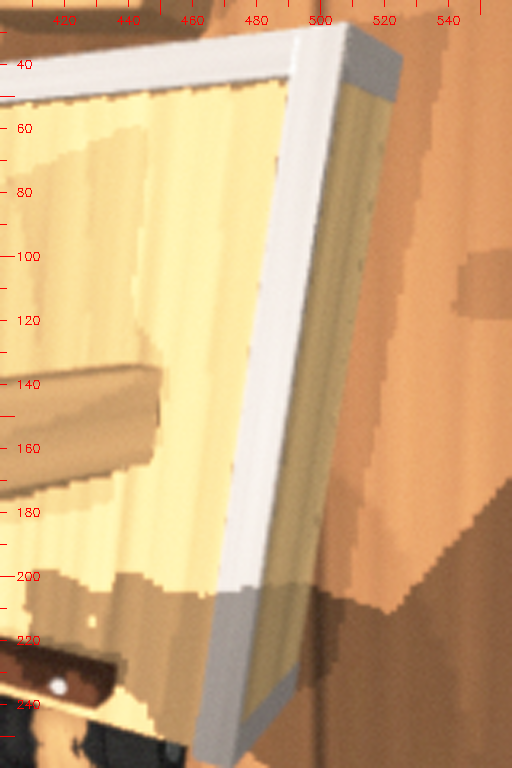

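This close view settles it. Foot to leg end measures 74.6 px, against 74.0 predicted for a fully open leg. The foot's back edge lies at crate x ≈ 48, y from −67 to 63, and the lid is shut. Handing in.

```bash
python3 -c "
from rig import r
s=r.sense();print(s['clock'],s['contact_force'],s['eef_pos']);print(r.sign_off())"
```

```text
31.2667 [-0.59139633  0.60802235  0.6954675 ] [440.42269019 260.06653557 331.74178603]
the job is handed in; nothing more can be done
None
```

I shut the crate's lid, folded the leg out and stood the wooden price board on the lid. The yellow face is to the labelled front. I handed it in at about 31.3 s of the 64 s allowed.

**How it went:**
- **Lid:** I pinched the batten and slid the lid until it stopped; the force rose to 17 N there.
- **Leg:** I swung it out to its stop while the board leaned on the stock crate, but it dropped back to about 0.47 rad on the way over. I reopened it by dragging the leg's end along the lid.
- **Placing:** After the first release the leg was only at about 0.51 rad. I gripped the board again, repeated the drag with less load, set it down at about 4.5 N and backed out without touching it.

**Last checks:**
- **Lid:** it looks fully shut in both fixed camera views.
- **Leg:** the final close-up puts it at its 0.56 rad stop. The side camera reads slightly less, 0.52–0.54.
- **Board:** it leans about 0.27 rad (15.7°) and is square to the crate within about 0.01 rad.
- **Position:** the footprint centre is about 6–7 mm towards the label and 2 mm off sideways. I left it there rather than risk disturbing the leg again.
- **Other goods:** none look moved in the last views, but I did not measure them.

One thing disagreed with the description: the real fingertips sit about 18 mm behind the stated tool point. My first pinch of the batten missed because of this, and I allowed for it afterwards.

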